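Snap the accessory cases shut and stack them

TASK

Pull the snap pliers up out of their stand and squeeze the press stud of every case on the desk between their jaws until it clicks shut; use the pliers for this, do not push the moving tabs with the gripper. Then stand the pliers back upright in their stand and stack the cases flat on the middle of the cork mat, the large one at the bottom and each smaller one on the next larger, centred on one another. Leave the tape rolls and the candle where they are.

Things in the scene. Friction and masses are not known exactly. Their poses are not given: they have to be found in the camera images.
- cork_mat: flat cork mat lying on the desk, 190 x 120 x 4 mm, fixed; origin at the centre of its underside on the desk, x along the 190 mm side
- pliers_stand: upright holder for the pliers: dark foot plate 64 x 90 x 6 mm and on it a wooden sleeve open at the top, 22 mm (x) by 54 mm (y) inside, walls 4 mm, inner floor 6 mm and rim 56 mm above the desk; fixed; origin at the centre of its underside
- pliers: sprung snap pliers, 140 mm long, 150 g, standing jaws down in the stand. Origin on the pivot pin, z along the tool towards the handles, y the line along which handles and jaws close, x along the pin. In the stand the pivot is 69 mm above the desk. Squeezing the handles shuts the jaws, both arms swing alike; the pivot sinks a few mm below the fingers as they are squeezed
- pliers_arm_l (a joint): swing of each pliers arm in rad: 0 = fully open, grows as the handles are squeezed, 0.24 = fully shut; each 0.01 rad takes 1.4 mm off the width over the rolls and 1.1 mm off the gap between the jaws; at about 0.21 the jaws hold a shut snap
- case_large: large hard-shell case, blue, a flat-topped box 150 (x) x 64 (y) x 34 mm (z), about 260 g, loose, lying flat on the desk; origin at the centre of its underside. Two upright tabs with a press stud stick out of its -x end
- case_medium: medium hard-shell case, green and grey, a flat-topped box 120 (x) x 56 (y) x 34 mm (z), about 200 g, loose, lying flat on the desk (absent in some starts); origin at the centre of its underside. Two upright tabs with a press stud stick out of its -x end
- case_small: small hard-shell case, orange, a flat-topped box 92 (x) x 48 (y) x 34 mm (z), about 150 g, loose, lying flat on the desk (absent in some starts); origin at the centre of its underside. Two upright tabs with a press stud stick out of its -x end
- case_mini: mini hard-shell case, yellow and white, a flat-topped box 66 (x) x 40 (y) x 34 mm (z), about 100 g, loose, lying flat on the desk (absent in some starts); origin at the centre of its underside. Two upright tabs with a press stud stick out of its -x end
- case_large_snap (a joint): swing of the moving tab of the large case in rad: 0 = wide open, 0.35 = shut. It springs back open until its nose is pressed over a sprung catch ball at about 0.28 (some 8 N at the stud), then clicks and stays shut at about 0.35
- case_medium_snap (a joint): swing of the moving tab of the medium case in rad: 0 = wide open, 0.35 = shut. It springs back open until its nose is pressed over a sprung catch ball at about 0.28 (some 8 N at the stud), then clicks and stays shut at about 0.35
- case_small_snap (a joint): swing of the moving tab of the small case in rad: 0 = wide open, 0.35 = shut. It springs back open until its nose is pressed over a sprung catch ball at about 0.28 (some 8 N at the stud), then clicks and stays shut at about 0.35
- case_mini_snap (a joint): swing of the moving tab of the mini case in rad: 0 = wide open, 0.35 = shut. It springs back open until its nose is pressed over a sprung catch ball at about 0.28 (some 8 N at the stud), then clicks and stays shut at about 0.35
- tape_pink: pink striped paper tape roll, 50 mm, 15 mm high, a loose bystander; origin at the centre of its underside
- tape_teal: teal striped paper tape roll, 50 mm, 10 mm high, a loose bystander; origin at the centre of its underside
- candle: cream candle jar, 51 x 47 x 44 mm, a loose bystander; origin at the centre of its underside
- case_large_tab: moving tab of the large case's snap; origin on its upright hinge in the end wall, 19 mm above the case's underside; its -x axis points out along it. Tabs stand 6 to 32 mm above the underside, the fixed one (+y side) ends in a hook 41 to 46 mm out. The 14 mm stud is 18 mm out from the wall, 20 mm up; there the pair spans y = -14 to +6.5 mm (case frame) open, -6.5 to +6.5 mm shut
- case_medium_tab: moving tab of the medium case's snap; origin on its upright hinge in the end wall, 19 mm above the case's underside; its -x axis points out along it. Tabs stand 6 to 32 mm above the underside, the fixed one (+y side) ends in a hook 41 to 46 mm out. The 14 mm stud is 18 mm out from the wall, 20 mm up; there the pair spans y = -14 to +6.5 mm (case frame) open, -6.5 to +6.5 mm shut
- case_small_tab: moving tab of the small case's snap; origin on its upright hinge in the end wall, 19 mm above the case's underside; its -x axis points out along it. Tabs stand 6 to 32 mm above the underside, the fixed one (+y side) ends in a hook 41 to 46 mm out. The 14 mm stud is 18 mm out from the wall, 20 mm up; there the pair spans y = -14 to +6.5 mm (case frame) open, -6.5 to +6.5 mm shut
- case_mini_tab: moving tab of the mini case's snap; origin on its upright hinge in the end wall, 19 mm above the case's underside; its -x axis points out along it. Tabs stand 6 to 32 mm above the underside, the fixed one (+y side) ends in a hook 41 to 46 mm out. The 14 mm stud is 18 mm out from the wall, 20 mm up; there the pair spans y = -14 to +6.5 mm (case frame) open, -6.5 to +6.5 mm shut
- pliers_grip (a point): midway between the handle ends, 70 mm above the pivot. Each black handle ends in a grip roll (14 mm diameter, 16 mm long along x) centred at this height; the two measure 64 mm over their outsides when open. A spring pushes each outward with 5 N (open) to 10 N (shut), so pliers held a little squeezed, 55 to 61 mm wide, stay in the grip with open jaws
- pliers_jaws (a point): midway between the two steel jaw tips, 54 mm below the pivot. The tips are 14 mm wide (x), 5 mm thick (y) and reach from 45 to 63 mm below the pivot, with 36 mm between them when open; the jaws spread from the pivot like an inverted V

How it is judged:
By the outcome, as a careful person would: the job done as asked, in the order asked, and still so for the second after the job is handed in, with the robot touching nothing.
Of case_medium, case_small, case_mini only 2 to 3 are there at a start; the rules pass over those that are not, and their reading is None.
At some moment in a run one of case_small, case_mini may be knocked a few centimetres aside while the robot is not near it.
It also fails if it takes over 210 s, if anything falls off the work surface, if the arm or the gripper's body presses on something with over 40 N, if the wrist force passes 120 N, or if a joint passes its speed limit or range.

ROBOT

A 6-joint arm with a two-finger parallel gripper is mounted at the origin on a cart in front of the work surface, level with it; the furniture and walls round the work are solid. World frame = base frame: x ahead of the robot, y to its left, z up, the work surface at z = 0. Lengths are in m, angles in rad, forces in N, time in s.
With the tool pointing down it reaches from about 0.15 to 0.775 m from the base axis. Payload 6.1 kg.
Tool frame: the origin (TCP) lies midway between the tips of the shut fingers; the grasp point (between the pads) lies 19 mm behind it; z points along the fingers, y is the direction in which the jaws open and shut (so a half turn about z gives the same grasp; the last joint's range is limited). The gripper opens to 85 mm and grips with 20 to 120 N. Pads are 22 mm wide; open, the fingers measure 114 mm over their backs; the gripper's body (76 mm by 85 mm) begins 54 mm behind the grasp point. The pads swing forward as they close: fully open they stand 13 mm farther back than shut.
Start: joints at [1.322, 0.126, -0.04, 1.405, 0, 1.571], TCP at [0.129, 0.509, 0.195] pointing down, gripper open.
Joint ranges: [-2.72, 2.72], [-0.95, 1.95], [-1.27, 1.35], [-1.78, 2.02], [-1.46, 1.47], [-3.14, 3.14]. Speed limits (rad/s): [2.39, 2.39, 3.01, 3.14, 3.14, 3.14].

INTERFACE

Orientations are given as a unit quaternion [x, y, z, w].
In Python, from cell import robot, grab_frame, calibration gives the robot as it stands.
- The arm moves only by the shell command python3 -m creep 'ROWS'. ROWS is text: rows parted by semicolons, each of 7 numbers parted by spaces: the turn, a rotation vector about the world's x, y, z in degrees, then the shift along the world's x, y, z in cm, then the closure, from 0 (fully open) to 1 (shut). A call has 1 to 20 rows; each row is the pose to reach, as a shift and turn from the pose commanded when the call began; what a row does not reach only later rows make up. A row lasts 1/12 s, in which the tool goes at most 41.7 mm and 7.16 degrees, less where a joint would pass 70% of its speed; a pose out of reach is approached as far as the arm can. A call with a gripper value outside its range is refused whole. The fingers move at their own pace and stop on an object; the grip force is fixed at half the most. Time passes only in rows, so rows that repeat a pose let the fingers close. It gives the time, the measured TCP pose, the force and the opening at its end, in the units of the state.
- robot.sense(): the state, without advancing time (a new reading comes with each control period).
- grab_frame(name): name is "side" or "top" or "wrist"; returns the picture (480x640x3 uint8, blue, green, red); there is no depth.
- calibration(name): a dict with "vfov" (degrees; the focal length in pixels is half the picture's height over the tangent of half this angle, whatever the lens; pixels are square), "cx", "cy" (the principal point, pixels), "origin" and "rotation" of the camera in the world; the wrist camera has in their place "tool_from_camera" (4x4, takes a point from camera to tool coordinates, whose origin is the TCP and whose axes are the flange's). Camera axes: x right, y up, looking along -z (the intrinsics and any distortion apply to the point x, -y, -z); pixel columns grow to the right and rows downward; lengths in m; the calibration is good to about 2 mm. A picture is of the moment at which its call begins: read the wrist's pose just before it. calibration takes no time and is no camera call.
- robot.sign_off(): hands the job in, once; it reports no verdict.
The state is a dict: "clock": time; "qpos": joint angles; "qvel": joint speeds; "effort": joint torques, N m; "tcp_pos": TCP position; "ee_rot": TCP orientation; "force": force on the tool from outside, world axes, zero at the start; "wrist_torque": the same for the moment, N m; "finger_gap": finger opening in m.
Only numpy, scipy, OpenCV 4.12 (cv2) and the standard library are available. Lean on these libraries where they do the work, as an engineer would, in place of code of your own. Each camera call takes 0.05 s, during which the arm holds its last target.

## Working session

There is one attempt and no reset: what is moved stays moved. The work goes in short steps, Python scripts to look and compute and a shell command to move; the robot and the scene stay as the last step left them, time stands still between calls to the robot, and variables do not carry over. Pictures are saved under pics/ and viewed, and the job is handed in when it is done.

```bash
ls; mkdir -p pics
python3 - <<'E'
from cell import robot, grab_frame, calibration
import cv2
print(robot.sense())
for n in ("side","top","wrist"):
    c=calibration(n); print(n,c)
    cv2.imwrite(f"pics/a_{n}.png",grab_frame(n))
E
```

```text
pics
{'clock': 0.0, 'qpos': array([ 1.32199623e+00,  1.26399996e-01, -4.05987488e-02,  1.40539211e+00,
       -7.22479300e-06,  1.57081235e+00]), 'qvel': array([-4.70826210e-04, -1.20721610e-03,  7.35918139e-05, -8.77678793e-04,
       -2.89023117e-04,  6.57456354e-04]), 'effort': array([ 1.73440826e-04, -4.35918367e+01,  3.52921629e+01,  1.72335579e-02,
        1.52640173e-04,  1.73969772e-07]), 'tcp_pos': array([0.12916632, 0.50839062, 0.19382226]), 'ee_rot': array([ 1.24087345e-01,  9.92270979e-01, -7.91554353e-04, -9.53335496e-05]), 'force': array([0.16261624, 0.21228604, 0.60772598]), 'wrist_torque': array([-0.00166303,  0.02398413,  0.03100047]), 'finger_gap': 0.0851765612495455}
side {'vfov': 43.562320553979625, 'cx': 331.8962483936892, 'cy': 238.6504891423346, 'origin': array([ 0.46802667, -0.75457342,  1.11970944]), 'rotation': array([ 0.32858323, -0.02847642, -0.06507216,  0.94180028])}
top {'vfov': 54.30046702004301, 'cx': 323.5029904821679, 'cy': 240.24415764477752, 'origin': array([0.5121609 , 0.04776235, 1.31411683]), 'rotation': array([-0.01816152,  0.02692001,  0.70885799, -0.70460331])}
wrist {'vfov': 63.056610040146424, 'cx': 326.11967269962827, 'cy': 242.27317449066288, 'tool_from_camera': array([[ 7.99674610e-05,  9.66075838e-01,  2.58258531e-01,
         6.61779029e-02],
       [ 9.99999374e-01,  2.10898620e-04, -1.09855605e-03,
         1.64090342e-04],
       [-1.11575482e-03,  2.58258458e-01, -9.66075217e-01,
        -1.79562272e-01],
       [ 0.00000000e+00,  0.00000000e+00,  0.00000000e+00,
         1.00000000e+00]])}
```

View pics/a_side.png

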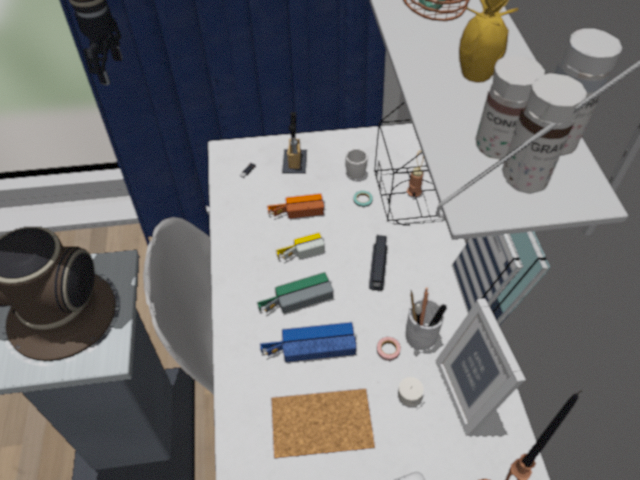

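View pics/a_top.png

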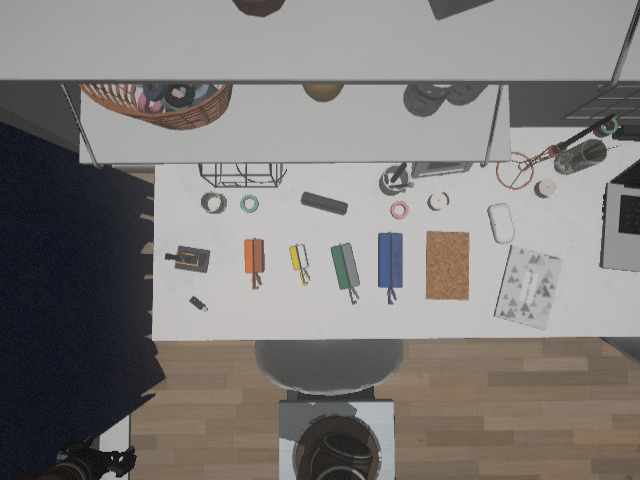

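View pics/a_wrist.png

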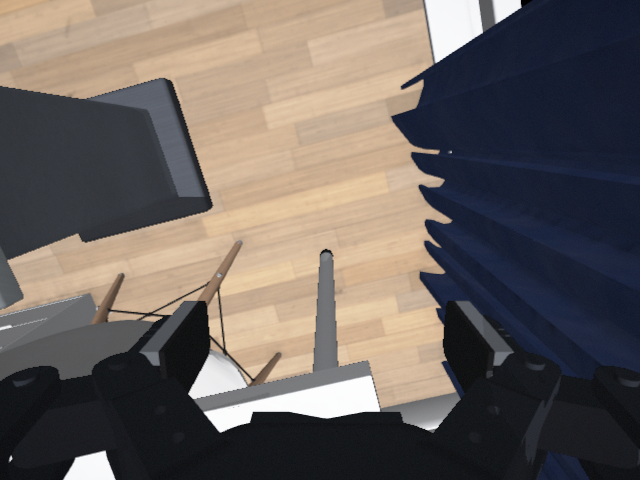

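```bash
cat > h.py <<'E'
from cell import robot, grab_frame, calibration
import cv2, numpy as np
from scipy.spatial.transform import Rotation as R
def cam(name,s=None):
    c=calibration(name); f=240/np.tan(np.radians(c["vfov"]/2))
    if name=="wrist":
        s=s or robot.sense(); T=c["tool_from_camera"]; Rt=R.from_quat(s["ee_rot"]).as_matrix()
        M=Rt@T[:3,:3]; o=Rt@T[:3,3]+s["tcp_pos"]
    else:
        M=R.from_quat(c["rotation"]).as_matrix(); o=np.array(c["origin"])
    return f,c["cx"],c["cy"],M,o
def ray(k,px):
    f,cx,cy,M,o=k; px=np.atleast_2d(np.asarray(px,float))
    d=np.c_[(px[:,0]-cx)/f,-(px[:,1]-cy)/f,-np.ones(len(px))]@M.T
    return o,d
def toz(k,px,z):
    o,d=ray(k,px); return o+d*((z-o[2])/d[:,2])[:,None]
def proj(k,P):
    f,cx,cy,M,o=k; q=(np.atleast_2d(P)-o)@M
    return np.c_[cx+f*q[:,0]/-q[:,2], cy-f*q[:,1]/-q[:,2]]
HSV={'blue':((105,90,40),(125,255,255)),'green':((60,60,30),(95,255,255)),'orange':((4,150,100),(16,255,255)),
 'yellow':((22,120,120),(34,255,255)),'cork':((8,60,80),(20,200,230))}
def mask(im,col):
    m=cv2.inRange(cv2.cvtColor(im,cv2.COLOR_BGR2HSV),*[np.array(v) for v in HSV[col]])
    return m
def snap(name,tag,crop=None,scale=1):
    s=robot.sense(); k=cam(name,s); im=grab_frame(name)
    v=im
    if crop: x0,y0,x1,y1=crop; v=im[y0:y1,x0:x1]
    if scale!=1: v=cv2.resize(v,None,fx=scale,fy=scale,interpolation=cv2.INTER_CUBIC)
    cv2.imwrite(f"pics/{tag}.png",v); return k,im,s
E
python3 - <<'E'
from h import *
im=cv2.imread("pics/a_top.png"); k=cam("top")
for c in HSV:
    m=mask(im,c); m[:225]=0; m[310:]=0
    n,l,st,ce=cv2.connectedComponentsWithStats(m)
    for i in range(1,n):
        if st[i,4]>25: 
            pts=np.argwhere(l==i)[:,::-1]
            w=toz(k,pts,0.034)[:,:2].astype(np.float32)
            r=cv2.minAreaRect(w); print(c,st[i],np.round(r[0],3),np.round(r[1],3),round(r[2],1))
print(toz(k,[[192,259],[447,265],[250,204],[400,210],[439,201],[155,165],[155,340]],0))
cv2.imwrite("pics/a_topz.png",cv2.resize(im[160:320,150:480],None,fx=2.4,fy=2.4,interpolation=cv2.INTER_CUBIC))
E
```

```text
blue [380 234  10  53 530] [ 0.539 -0.135] [0.025 0.142] 89.2
blue [392 276   7  11  46] [ 0.481 -0.164] [0.028 0.016] 8.6
green [332 246  18  44 354] [ 0.517 -0.013] [0.121 0.024] 13.1
orange [245 240   8  32 209] [0.553 0.237] [0.085 0.019] 0.2
yellow [290 246  12  31 149] [0.536 0.109] [0.085 0.017] 12.6
cork [ 426  232   43   68 2853] [ 0.523 -0.306] [0.115 0.184] 88.5
cork [245 240  12  50 299] [0.529 0.235] [0.136 0.026] 4.9
cork [254 240   8  32 140] [0.553 0.212] [0.085 0.019] 0.2
cork [175 260  24   6  49] [0.534 0.405] [0.013 0.063] 2.1
cork [144 275   9   4  30] [0.498 0.509] [0.022 0.008] 89.6
[[ 0.54552749  0.39940304  0.        ]
 [ 0.52427793 -0.31582533  0.        ]
 [ 0.69969928  0.23802394  0.        ]
 [ 0.6806088  -0.18594073  0.        ]
 [ 0.70576811 -0.29727354  0.        ]
 [ 0.81212535  0.50682716  0.        ]
 [ 0.32235242  0.49877125  0.        ]]
```

View pics/a_topz.png

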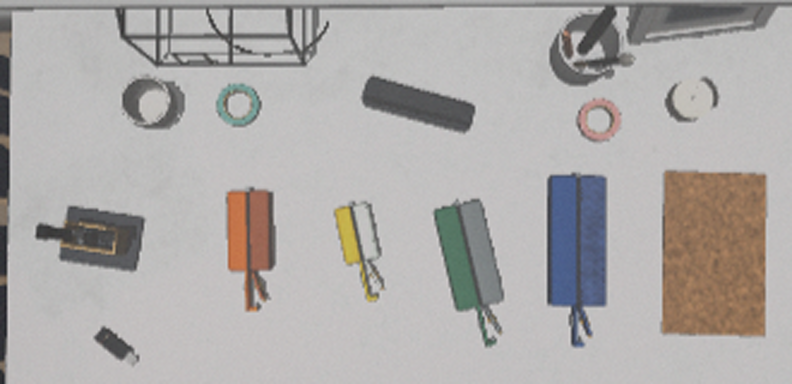

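```bash
python3 -m creep '0 0 4 4 -1 6 0; 0 0 8 8 -2 8 0; 0 0 8 12 -3 8 0; 0 0 8 16 -4 8 0; 0 0 8 20 -5 8 0; 0 0 8 24 -6 8 0; 0 0 8 28 -7 8 0; 0 0 8 32 -8 8 0; 0 0 8 36 -9 8 0; 0 0 8 40 -10 8 0; 0 0 8 42 -11 7 0; 0 0 8 42 -11 7 0;0 0 8 42 -11 7 0'
python3 - <<'E'
from h import *
k,im,s=snap("wrist","b_wrist"); print(s['clock'],s['tcp_pos'],s['ee_rot'],k[4])
E
```

```text
clock: 1.23
tcp_pos: [0.5515, 0.3971, 0.2617]
ee_rot: [0.056, 0.998, -0.001, -0.001]
force: [0.0, 0.4, -0.2]
finger_gap: 0.0854
1.2333 [0.55151308 0.39708514 0.26167109] [ 0.05649528  0.998401   -0.00126808 -0.00145558] [0.48636455 0.40524041 0.44141249]
```

View pics/b_wrist.png

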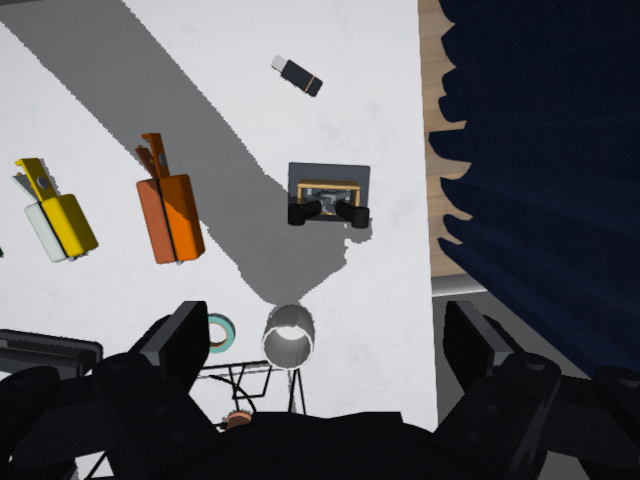

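Run:
```python
from h import *
im=cv2.imread("pics/b_wrist.png")
cv2.imwrite("pics/b_z.png",cv2.resize(im[150:250,270:390],None,fx=6,fy=6,interpolation=cv2.INTER_CUBIC))
```

```text
(no output)
```

View pics/b_z.png

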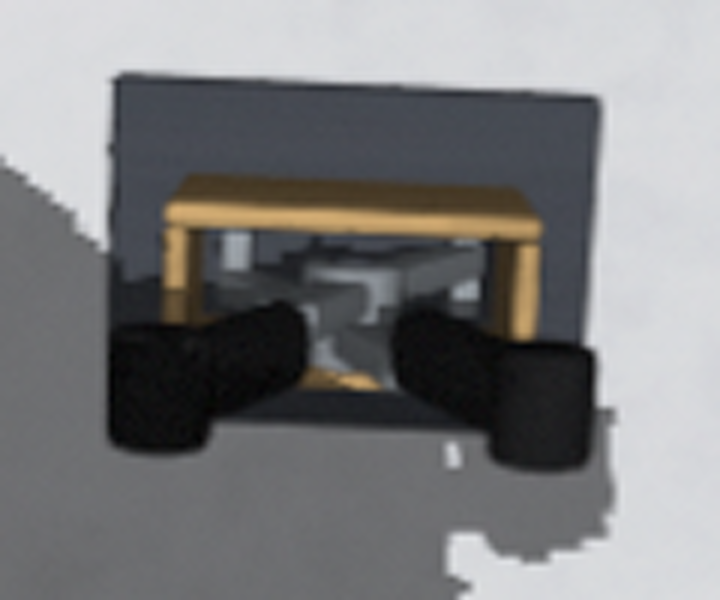

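```bash
cat >> h.py <<'E'
def ang(v): return np.degrees(np.arctan2(v[1],v[0]))
E
python3 - <<'E'
from h import *
s=robot.sense(); k=cam("wrist",s)
z=lambda x,y:(270+x/6,150+y/6)
p=toz(k,[z(159,388),z(543,406)],0.139); print("rolls",p,p.mean(0),np.linalg.norm(p[1]-p[0]),ang((p[0]-p[1])))
q=toz(k,[z(118,75),z(599,98)],0.006); print("plate near edge",q,np.linalg.norm(q[1]-q[0]),ang(q[0]-q[1]))
q=toz(k,[z(165,222),z(542,235)],0.056); print("rim near inner",q,q.mean(0),np.linalg.norm(q[1]-q[0]),ang(q[0]-q[1]))
q=toz(k,[z(165,212),z(540,222),z(187,180),z(520,190)],0.056); print(q)
Rt=R.from_quat(s['ee_rot']).as_matrix(); print(Rt, ang(Rt[:,1]))
E
```

```text
rolls [[0.53963807 0.37614383 0.139     ]
 [0.54762858 0.42606946 0.139     ]] [0.54363332 0.40110665 0.139     ] 0.050561021571894696 -99.09297875990637
plate near edge [[0.50534966 0.3632315  0.006     ]
 [0.51920981 0.4501726  0.006     ]] 0.08803895669808774 -99.05787108410489
rim near inner [[0.52732379 0.37259819 0.056     ]
 [0.53631559 0.43395554 0.056     ]] [0.53181969 0.40327686 0.056     ] 0.06201271843652923 -98.33724019344439
[[0.52570097 0.37281019 0.056     ]
 [0.53415461 0.43381812 0.056     ]
 [0.52093056 0.37706095 0.056     ]
 [0.52858754 0.43102884 0.056     ]]
[[-0.99381596  0.11101328 -0.00242601]
 [ 0.11101668  0.99381768 -0.00131148]
 [ 0.00226542 -0.0015727  -0.9999962 ]] 83.62626185294512
```

```bash
python3 -m creep '0 0 -2.6 -0.8 0.4 -2 0; 0 0 -2.6 -0.8 0.4 -5 0; 0 0 -2.6 -0.8 0.4 -8 0; 0 0 -2.6 -0.8 0.4 -11 0; 0 0 -2.6 -0.8 0.4 -13 0; 0 0 -2.6 -0.8 0.4 -14.5 0; 0 0 -2.6 -0.8 0.4 -14.6 0; 0 0 -2.6 -0.8 0.4 -14.6 0;0 0 -2.6 -0.8 0.4 -14.6 0.1;0 0 -2.6 -0.8 0.4 -14.6 0.2;0 0 -2.6 -0.8 0.4 -14.6 0.2;0 0 -2.6 -0.8 0.4 -14.6 0.2'
python3 - <<'E'
from h import *
k,im,s=snap("wrist","c_wrist"); print(s['clock'],s['tcp_pos'],s['ee_rot'],s['finger_gap'],s['force'])
E
```

```text
clock: 2.28
tcp_pos: [0.5417, 0.4033, 0.1199]
ee_rot: [0.077, 0.997, 0.001, 0.001]
force: [0.4, 0.0, -0.4]
finger_gap: 0.0683
2.2833 [0.54167865 0.4032677  0.11985699] [7.71565236e-02 9.97018520e-01 6.47282069e-04 7.23399809e-04] 0.06832415624529828 [ 0.42109768  0.04040936 -0.41683613]
```

View pics/c_wrist.png

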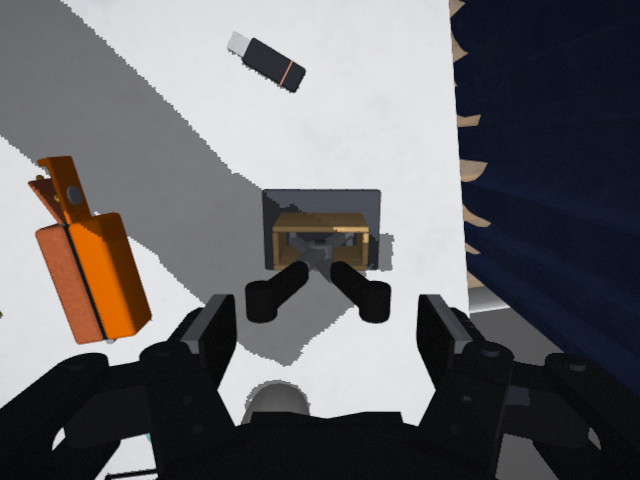

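Run:
```python
from h import *
s=robot.sense(); k=cam("wrist",s)
im=cv2.imread("pics/c_wrist.png")
cv2.imwrite("pics/c_z.png",cv2.resize(im[260:400,170:470],None,fx=2.6,fy=2.6,interpolation=cv2.INTER_CUBIC))
p=toz(k,[(262,302),(374,301)],0.139); print("rolls",p,p.mean(0),np.linalg.norm(p[1]-p[0]),ang((p[1]-p[0])))
Rt=R.from_quat(s['ee_rot']).as_matrix(); print(ang(Rt[:,1]))
# expected pixel of grasp point (TCP - 26mm along z)
for b in (.019,.026,.032): print(proj(k,s['tcp_pos']-Rt[:,2]*b))
```

```text
rolls [[0.54117462 0.37494455 0.139     ]
 [0.54835718 0.42385355 0.139     ]] [0.5447659  0.39939905 0.139     ] 0.0494335830484307 81.64550127146155
81.1432904806858
[[325.13680455 293.22744195]]
[[325.11612297 299.58672916]]
[[325.09700138 305.46634002]]
```

View pics/c_z.png

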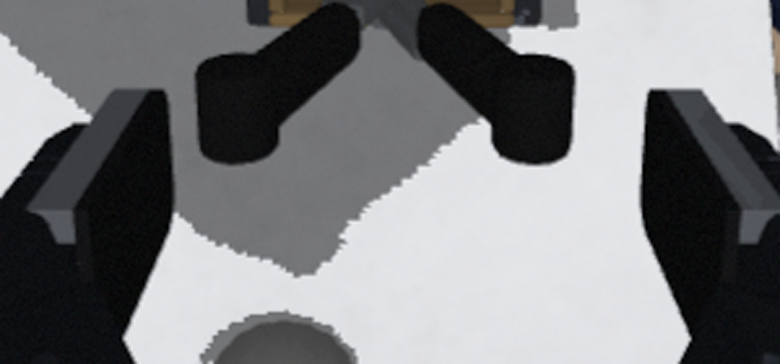

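```bash
python3 -m creep '0 0 0 0.3 -0.35 -0.4 0.2;0 0 0 0.3 -0.35 -0.4 0.2;0 0 0 0.3 -0.35 -0.4 0.2;0 0 0 0.3 -0.35 -0.4 0.25;0 0 0 0.3 -0.35 -0.4 0.28;0 0 0 0.3 -0.35 -0.4 0.31;0 0 0 0.3 -0.35 -0.4 0.31;0 0 0 0.3 -0.35 -0.4 0.31'
python3 - <<'E'
from h import *
k,im,s=snap("wrist","d_wrist"); print(s['clock'],s['tcp_pos'],s['ee_rot'],s['finger_gap'],s['force'])
E
```

```text
clock: 3.0
tcp_pos: [0.5443, 0.3994, 0.1146]
ee_rot: [0.077, 0.997, 0.0, 0.0]
force: [-0.0, -1.4, -0.8]
finger_gap: 0.0589
3.0 [0.54425801 0.39936766 0.11462163] [7.71802842e-02 9.97017153e-01 2.25289551e-05 7.88010839e-06] 0.05890744258592355 [-0.02853338 -1.43602541 -0.79717497]
```

View pics/d_wrist.png

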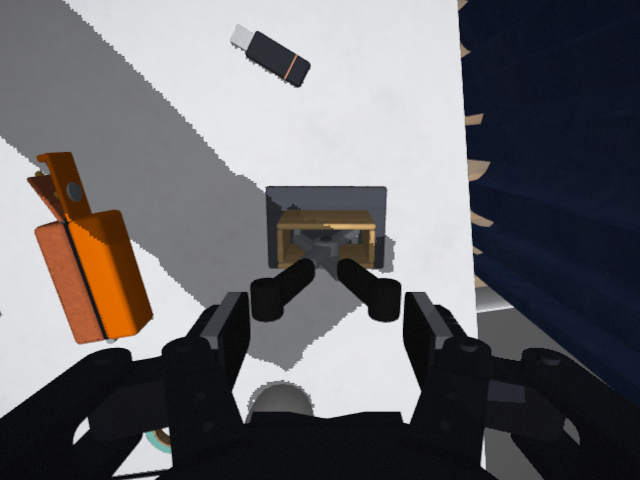

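Run:
```python
from h import *
s=robot.sense(); k=cam("wrist",s)
im=cv2.imread("pics/d_wrist.png")
im=cv2.convertScaleAbs(im,alpha=2.2,beta=30)
cv2.imwrite("pics/d_z.png",cv2.resize(im[250:400,170:480],None,fx=2.5,fy=2.5,interpolation=cv2.INTER_CUBIC))
Rt=R.from_quat(s['ee_rot']).as_matrix()
for b in (-.005,0,.01,.02,.03):
  for xx in (.011,-.011): print(b,xx,proj(k,[s['tcp_pos']+Rt@[xx,y,-b] for y in (-.0295,.0295)]).round())
```

```text
-0.005 0.011 [[265. 254.]
 [385. 254.]]
-0.005 -0.011 [[267. 295.]
 [383. 295.]]
0 0.011 [[264. 257.]
 [387. 257.]]
0 -0.011 [[266. 299.]
 [385. 299.]]
0.01 0.011 [[260. 263.]
 [390. 263.]]
0.01 -0.011 [[262. 308.]
 [388. 308.]]
0.02 0.011 [[257. 270.]
 [394. 270.]]
0.02 -0.011 [[259. 317.]
 [391. 317.]]
0.03 0.011 [[252. 278.]
 [398. 278.]]
0.03 -0.011 [[255. 328.]
 [395. 328.]]
```

View pics/d_z.png

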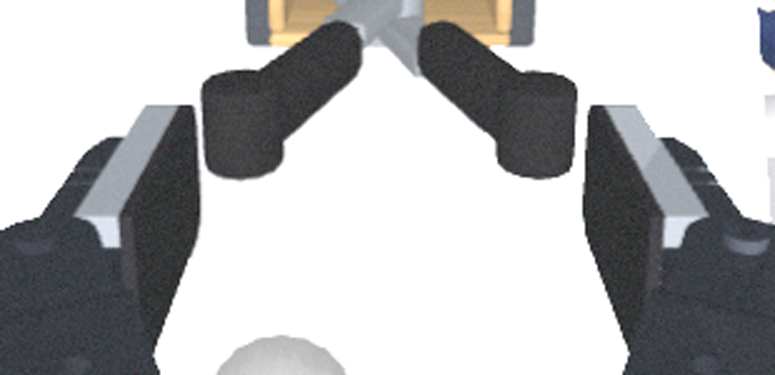

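```bash
python3 -m creep '0 0 0 0 0 0 0.15;0 0 0 0 0 0 0.15;0 0 0 0 0 -1 0.15;0 0 0 0 0 -2 0.15;0 0 0 0 0 -2.5 0.15;0 0 0 0 0 -2.5 0.15;0 0 0 0 0 -2.5 0.15'
python3 - <<'E'
from h import *
k,im,s=snap("wrist","e_wrist"); print(s['clock'],s['tcp_pos'],s['ee_rot'],s['finger_gap'],s['force'])
im=cv2.convertScaleAbs(im,alpha=2.2,beta=30)
cv2.imwrite("pics/e_z.png",cv2.resize(im[220:400,170:480],None,fx=2.5,fy=2.5,interpolation=cv2.INTER_CUBIC))
E
```

```text
clock: 3.63
tcp_pos: [0.5438, 0.3989, 0.0886]
ee_rot: [0.077, 0.997, -0.001, -0.001]
force: [1.1, 0.1, -0.3]
finger_gap: 0.0725
3.6333 [0.54376228 0.39893498 0.08857886] [ 7.72115229e-02  9.97014337e-01 -5.78987298e-04 -6.75704211e-04] 0.0724917350954224 [ 1.08767406  0.09588056 -0.26560798]
```

View pics/e_z.png

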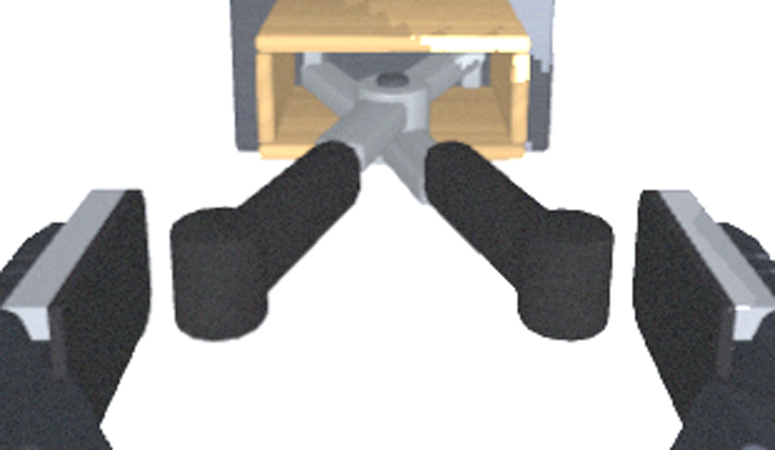

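```bash
python3 -m creep '0 0 0 0 0 -0.8 0.15;0 0 0 0 0 -1.6 0.15;0 0 0 0 0 -1.6 0.15;0 0 0 0 0 -1.6 0.2;0 0 0 0 0 -1.6 0.25;0 0 0 0 0 -1.6 0.28;0 0 0 0 0 -1.6 0.3;0 0 0 0 0 -1.6 0.3'
python3 - <<'E'
from h import *
k,im,s=snap("wrist","f_wrist"); print(s['clock'],s['tcp_pos'],s['ee_rot'],s['finger_gap'],s['force'])
im=cv2.convertScaleAbs(im,alpha=2.2,beta=30)
cv2.imwrite("pics/f_z.png",cv2.resize(im[200:400,170:480],None,fx=2.5,fy=2.5,interpolation=cv2.INTER_CUBIC))
E
```

```text
clock: 4.35
tcp_pos: [0.5453, 0.4, 0.0756]
ee_rot: [0.077, 0.997, 0.001, 0.001]
force: [-0.1, -0.0, 6.2]
finger_gap: 0.0598
4.35 [0.54526286 0.40002623 0.07563252] [0.07721492 0.99701294 0.00112452 0.00134149] 0.059776550968669795 [-0.11378594 -0.03647555  6.20375055]
```

View pics/f_z.png

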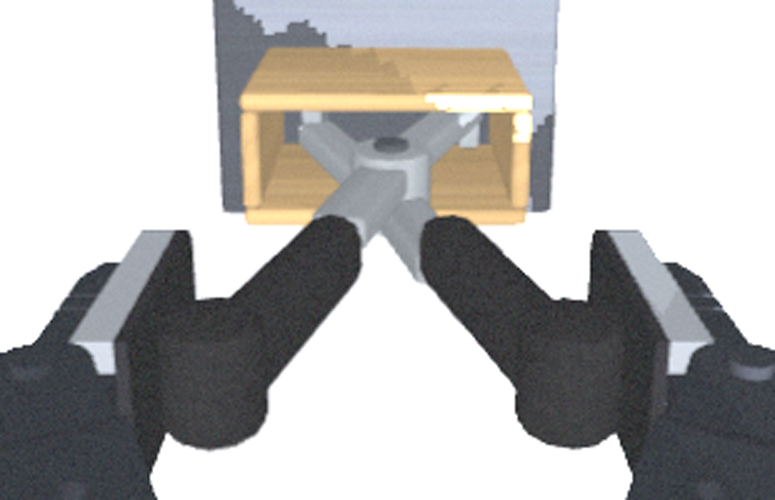

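Run:
```python
from h import *
s=robot.sense(); k=cam("wrist",s)
z=lambda x,y:(170+x/2.5,200+y/2.5)
for zz in (.136,.139,.142):
  p=toz(k,[z(213,372),z(569,372)],zz); print(p.mean(0),np.linalg.norm(p[1]-p[0]),ang((p[1]-p[0])))
p=toz(k,[z(392,145)],.075); print(p)
```

```text
[0.5483788  0.39987705 0.136     ] 0.0484598363557219 81.02425099903172
[0.54664114 0.4001337  0.139     ] 0.04723887478796496 81.02425099903175
[0.54490348 0.40039035 0.142     ] 0.046017913220208005 81.02425099903179
[[0.53538278 0.4023442  0.075     ]]
```

```bash
python3 -m creep '0 0 0 0 0 1 0.31;0 0 0 0 0 2.5 0.31;0 0 0 0 0 4 0.31;0 0 0 0 0 6 0.31;0 0 0 0 0 8 0.31;0 0 0 0 0 10 0.31;0 0 0 0 0 11 0.31;0 0 0 0 0 11 0.31;0 0 0 0 0 11 0.31'
python3 - <<'E'
from h import *
k,im,s=snap("wrist","g_wrist"); print(s['clock'],s['tcp_pos'],s['ee_rot'],s['finger_gap'],s['force'])
k,im,s=snap("side","g_side",(220,90,460,350),2.5)
E
```

```text
clock: 5.15
tcp_pos: [0.5445, 0.3995, 0.1836]
ee_rot: [0.077, 0.997, 0.0, 0.0]
force: [-0.0, 0.6, -1.4]
finger_gap: 0.0593
5.15 [0.54447715 0.3994692  0.18362972] [7.71837981e-02 9.97016830e-01 2.05285257e-04 2.46688779e-04] 0.05927199462030041 [-0.03461688  0.63770534 -1.41391264]
```

View pics/g_wrist.png

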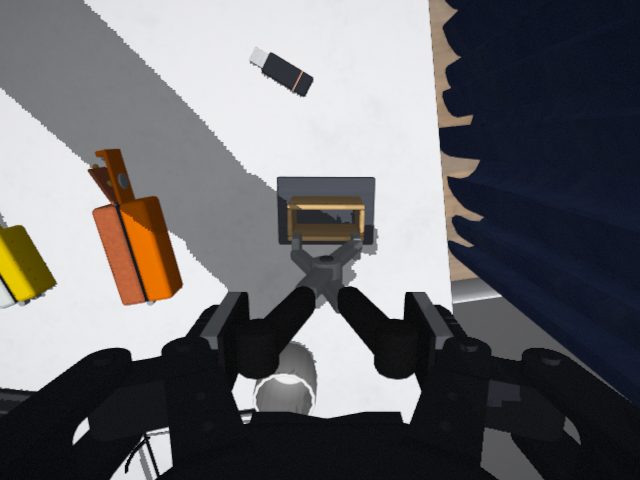

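View pics/g_side.png

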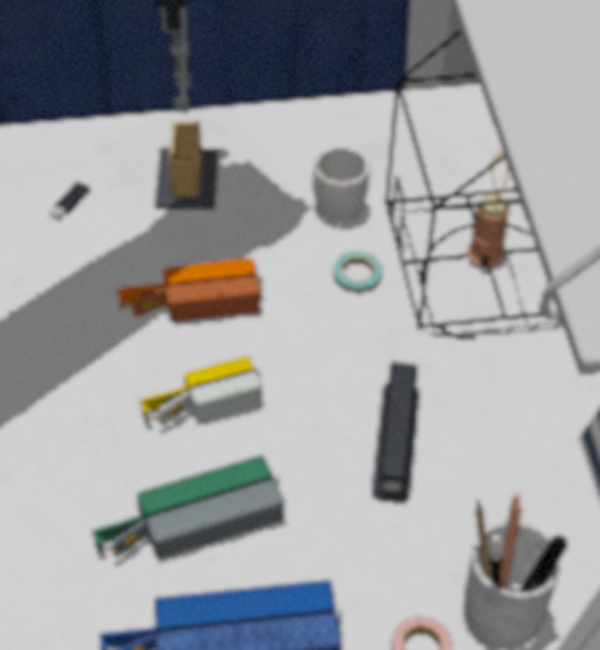

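```bash
python3 - <<'E'
from h import *
im=cv2.imread("pics/g_wrist.png"); s=robot.sense(); k=cam("wrist",s)
print(toz(k,[(326,262)],.183), toz(k,[(297,240),(356,240)],.123))
E
python3 -m creep '0 0 0 0 -2 0 0.31;0 0 0 0 -5 0 0.31;0 0 0 0 -8 0 0.31;0 0 0 0 -11 0 0.31;0 0 0 0 -14 0 0.31;0 0 0 1 -17 0 0.31;0 0 0 1 -19 0 0.31;0 0 0 1 -20 0 0.31;0 0 0 1 -20 0 0.31;0 0 0 1 -20 0 0.31;0 0 0 1 -20 0 0.31'
python3 - <<'E'
from h import *
k,im,s=snap("wrist","h_wrist"); print(s['clock'],s['tcp_pos'],s['ee_rot'],s['finger_gap'],s['force'])
E
```

```text
[[0.53536735 0.40071272 0.183     ]] [[0.5371817  0.38188972 0.123     ]
 [0.54289916 0.41863188 0.123     ]]
clock: 6.17
tcp_pos: [0.554, 0.2004, 0.1831]
ee_rot: [0.077, 0.997, 0.0, -0.0]
force: [-0.5, 0.1, -1.6]
finger_gap: 0.059
6.1667 [0.55401691 0.20035798 0.1830996 ] [ 7.67497667e-02  9.97050312e-01  1.23168070e-04 -3.65547623e-04] 0.058970455231558846 [-0.54733296  0.08068165 -1.60488529]
```

View pics/h_wrist.png

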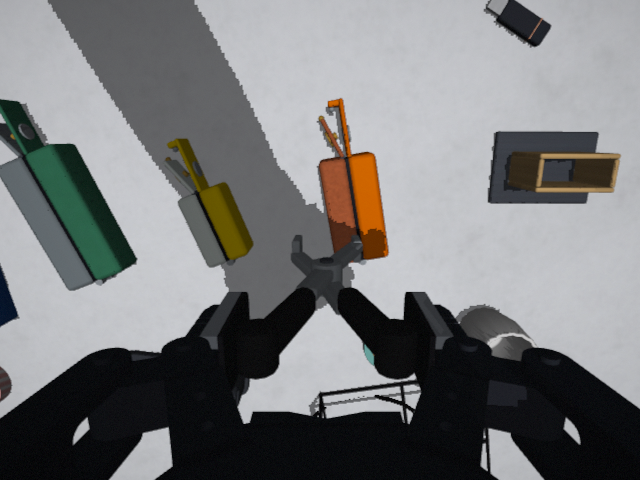

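Run:
```python
from h import *
im=cv2.imread("pics/h_wrist.png")
a=cv2.resize(im[90:275,305:400],None,fx=3.2,fy=3.2,interpolation=cv2.INTER_CUBIC)
b=cv2.resize(im[130:275,155:260],None,fx=4,fy=4,interpolation=cv2.INTER_CUBIC)
h=max(a.shape[0],b.shape[0]); c=np.zeros((h,a.shape[1]+b.shape[1],3),np.uint8); c[:a.shape[0],:a.shape[1]]=a; c[:b.shape[0],a.shape[1]:]=b
print(a.shape,b.shape); cv2.imwrite("pics/h_z.png",c)
```

```text
(592, 304, 3) (580, 420, 3)
```

View pics/h_z.png

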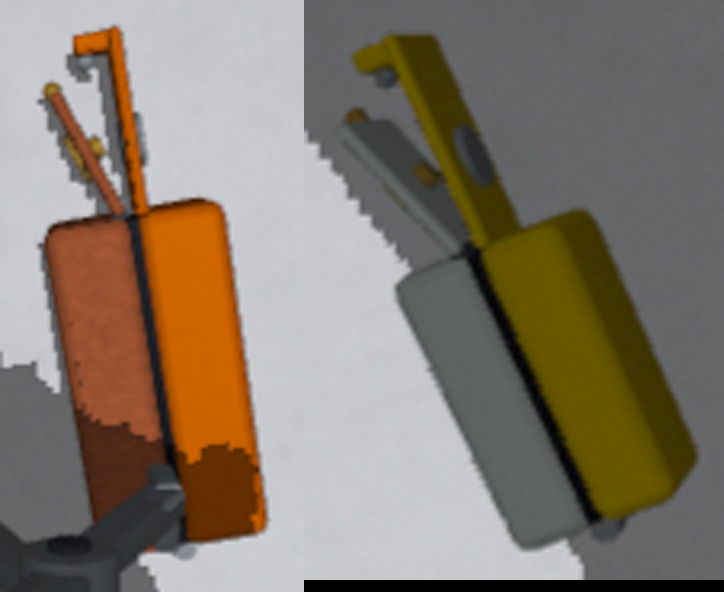

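```bash
cat >> h.py <<'E'
def case(k,a,b,z=.034):
    "a: pixel of seam at tab end wall (top), b: pixel along seam farther; returns wall pt, yaw deg of case x, stud xy"
    p=toz(k,[a,b],z); v=p[1]-p[0]; L=np.linalg.norm(v); u=v/L
    print("wall",p[0].round(4),"len %.4f yaw %.2f"%(L,ang(u)),"stud",(p[0]-.018*u).round(4)); return p[0],ang(u),p[0]-.018*u
E
python3 - <<'E'
from h import *
s=robot.sense(); k=cam("wrist",s)
case(k,(347.8,156.3),(358.75,233.75)); case(k,(196,193),(227,260))
# orange corners at widest: left/right edge at mid
p=toz(k,[(305+58/3.2,90+320/3.2),(305+240/3.2,90+320/3.2)],.034); print(p,np.linalg.norm(p[1]-p[0]))
Rt=R.from_quat(s['ee_rot']).as_matrix(); print(ang(Rt[:,1]))
E
```

```text
wall [0.506  0.2266 0.034 ] len 0.0663 yaw 0.26 stud [0.488  0.2265 0.034 ]
wall [0.5164 0.0962 0.034 ] len 0.0631 yaw 11.84 stud [0.4988 0.0926 0.034 ]
[[0.53028231 0.20231366 0.034     ]
 [0.53757549 0.24952731 0.034     ]] 0.04777361878372647
81.2236517356862
```

```bash
python3 -m creep '0 0 3 -2 1 0 0.31;0 0 6 -4 2 -1 0.31;0 0 9.1 -6 2.4 -3 0.31;0 0 9.1 -6.7 2.4 -4 0.31;0 0 9.1 -6.7 2.4 -5 0.31;0 0 9.1 -6.7 2.4 -5.5 0.31;0 0 9.1 -6.7 2.4 -5.5 0.31;0 0 9.1 -6.7 2.4 -5.5 0.31'
python3 - <<'E'
from h import *
k,im,s=snap("wrist","i_wrist"); print(s['clock'],s['tcp_pos'],s['ee_rot'],s['finger_gap'],s['force'])
Rt=R.from_quat(s['ee_rot']).as_matrix(); print(ang(Rt[:,1]))
E
```

```text
clock: 6.88
tcp_pos: [0.488, 0.2237, 0.1287]
ee_rot: [-0.002, 1.0, 0.0, 0.0]
force: [-0.2, 0.3, -1.4]
finger_gap: 0.0595
6.8833 [0.48795986 0.22365784 0.12865242] [-2.11984037e-03  9.99997749e-01  2.91720660e-05  8.64405794e-05] 0.05950282349780287 [-0.16294244  0.31245536 -1.40707921]
90.24291628306894
```

View pics/i_wrist.png

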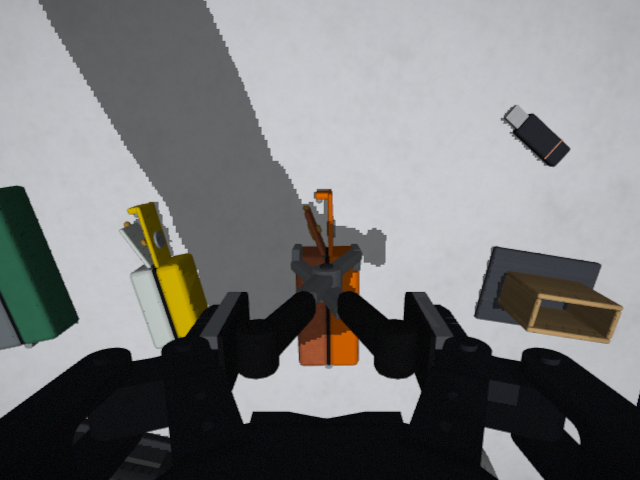

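Run:
```python
from h import *
s=robot.sense(); k=cam("wrist",s); t=s['tcp_pos']
for zz in (-.07,-.052):
  print(zz,proj(k,[t+[dx,dy,zz] for dx in (-.007,.007) for dy in (-.016,.016)]).round(1).tolist())
print("pivot",proj(k,[t+[0,0,-.007]]),"stud now",proj(k,[[.488,.2265,.034],[.488,.2265,.02]]))
im=cv2.imread("pics/i_wrist.png"); im=cv2.convertScaleAbs(im,alpha=1.6,beta=20)
cv2.imwrite("pics/i_z.png",cv2.resize(im[180:380,260:400],None,fx=3,fy=3,interpolation=cv2.INTER_CUBIC))
```

```text
-0.07 [[300.7, 230.8], [349.5, 231.0], [300.9, 251.3], [349.1, 251.5]]
-0.052 [[298.9, 237.6], [351.3, 237.8], [299.2, 259.5], [350.8, 259.6]]
pivot [[324.93188974 273.24883418]] stud now [[329.09545734 232.01927946]
 [328.93078587 227.68719611]]
```

View pics/i_z.png

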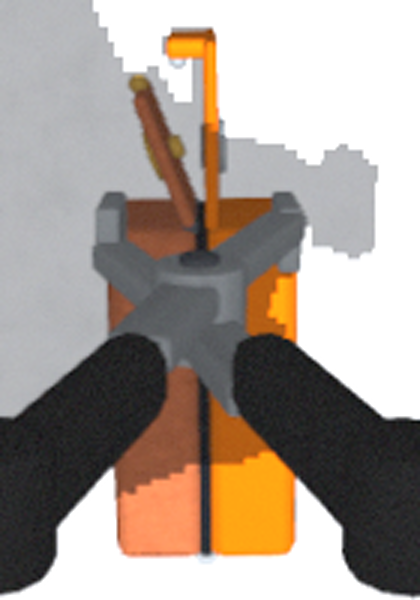

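```bash
python3 -m creep '0 0 0 -0.85 0 0 0.31;0 0 0 -0.85 0 -0.5 0.31;0 0 0 -0.85 0 -1.5 0.31;0 0 0 -0.85 0 -2.5 0.31;0 0 0 -0.85 0 -3.5 0.31;0 0 0 -0.85 0 -4.2 0.31;0 0 0 -0.85 0 -4.2 0.31;0 0 0 -0.85 0 -4.2 0.31'
python3 - <<'E'
from h import *
k,im,s=snap("wrist","j_wrist"); print(s['clock'],s['tcp_pos'],s['ee_rot'],s['finger_gap'],s['force'])
im=cv2.convertScaleAbs(im,alpha=1.6,beta=20)
cv2.imwrite("pics/j_z.png",cv2.resize(im[180:380,240:420],None,fx=3,fy=3,interpolation=cv2.INTER_CUBIC))
t=s['tcp_pos']
for zz in (-.07,-.052):
  print(zz,proj(k,[t+[dx,dy,zz] for dx in (-.007,.007) for dy in (-.016,.016)]).round(1).tolist())
E
```

```text
clock: 7.6
tcp_pos: [0.4783, 0.223, 0.0858]
ee_rot: [-0.002, 1.0, -0.0, -0.001]
force: [0.3, -0.2, -1.2]
finger_gap: 0.0586
7.6 [0.47830762 0.22304681 0.08575702] [-2.09136726e-03  9.99997492e-01 -3.44257531e-04 -7.23749322e-04] 0.05857103986364324 [ 0.32773937 -0.23223014 -1.23455396]
-0.07 [[300.8, 231.0], [349.6, 231.2], [301.1, 251.5], [349.2, 251.7]]
-0.052 [[299.0, 237.8], [351.3, 238.0], [299.3, 259.6], [350.9, 259.8]]
```

View pics/j_z.png

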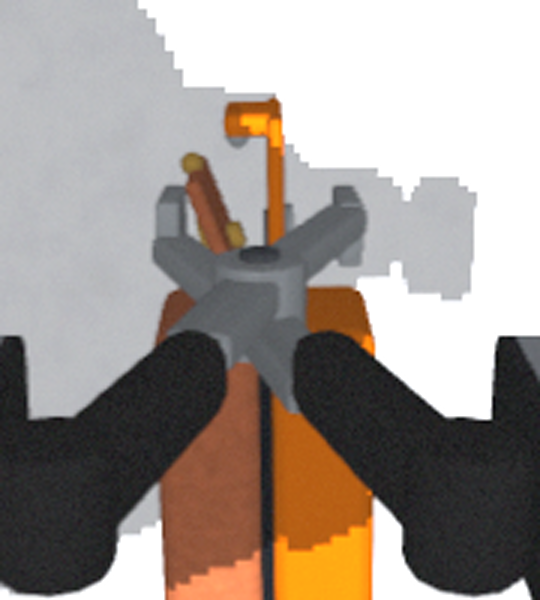

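```bash
python3 -m creep '0 0 0 0 0 0 0.34;0 0 0 0 0 0 0.37;0 0 0 0 0 0 0.4;0 0 0 0 0 0 0.42;0 0 0 0 0 0 0.44;0 0 0 0 0 0 0.46;0 0 0 0 0 0 0.48;0 0 0 0 0 0 0.5;0 0 0 0 0 0 0.52;0 0 0 0 0 0 0.54;0 0 0 0 0 0 0.56;0 0 0 0 0 0 0.58;0 0 0 0 0 0 0.59;0 0 0 0 0 0 0.59;0 0 0 0 0 0 0.59'
python3 - <<'E'
from h import *
k,im,s=snap("wrist","k_wrist"); print(s['clock'],s['tcp_pos'],s['ee_rot'],s['finger_gap'],s['force'])
im=cv2.convertScaleAbs(im,alpha=1.6,beta=20)
cv2.imwrite("pics/k_z.png",cv2.resize(im[180:380,240:420],None,fx=3,fy=3,interpolation=cv2.INTER_CUBIC))
E
```

```text
clock: 8.9
tcp_pos: [0.4788, 0.2233, 0.0866]
ee_rot: [-0.002, 1.0, 0.0, -0.0]
force: [-0.3, 0.4, 1.4]
finger_gap: 0.0355
8.9 [0.4787503  0.22333022 0.08662265] [-2.13363298e-03  9.99997724e-01  1.58949541e-05 -1.07411964e-05] 0.03548517825073472 [-0.29345742  0.37489852  1.41900765]
```

View pics/k_z.png

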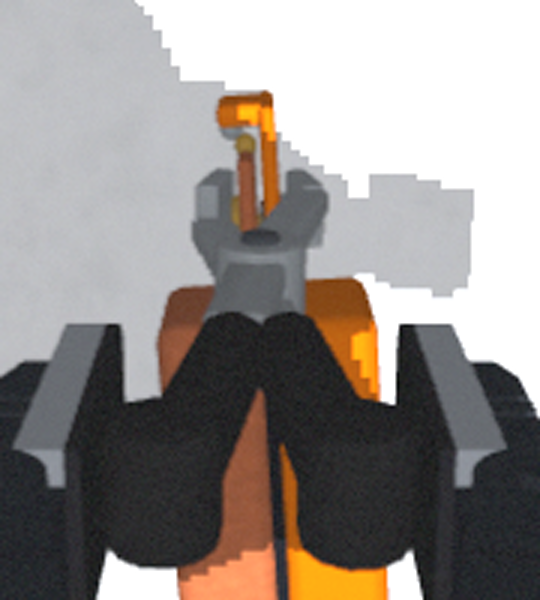

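```bash
python3 -m creep '0 0 0 0 0 0 0.6;0 0 0 0 0 0 0.61;0 0 0 0 0 0 0.62;0 0 0 0 0 0 0.63;0 0 0 0 0 0 0.63;0 0 0 0 0 0 0.63'
python3 - <<'E'
from h import *
k,im,s=snap("wrist","l_wrist"); print(s['clock'],s['tcp_pos'],s['ee_rot'],s['finger_gap'],s['force'])
im=cv2.convertScaleAbs(im,alpha=1.6,beta=20)
cv2.imwrite("pics/l_z.png",cv2.resize(im[180:380,240:420],None,fx=3,fy=3,interpolation=cv2.INTER_CUBIC))
E
```

```text
clock: 9.45
tcp_pos: [0.4788, 0.2233, 0.0868]
ee_rot: [-0.002, 1.0, 0.0, 0.0]
force: [-0.3, -0.9, 4.4]
finger_gap: 0.032
9.45 [0.47884953 0.22329063 0.08679528] [-2.10610357e-03  9.99997771e-01  1.74032597e-05  1.46754663e-04] 0.03202400152208573 [-0.3093152  -0.8904364   4.36082759]
```

View pics/l_z.png

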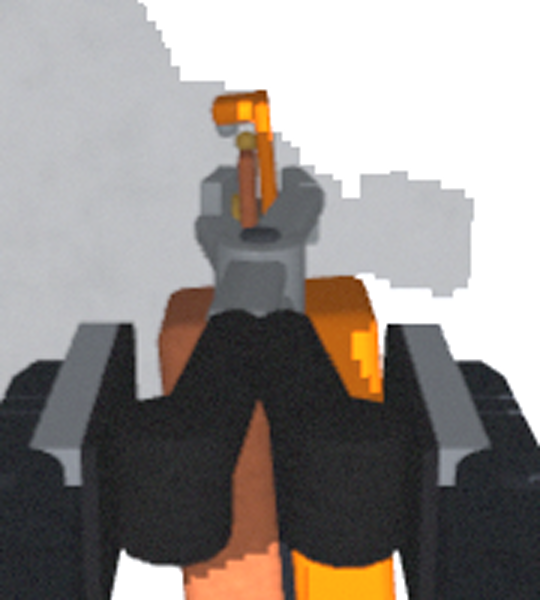

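```bash
python3 -m creep '0 0 0 0 0 0 0.64;0 0 0 0 0 0 0.65;0 0 0 0 0 0 0.66;0 0 0 0 0 0 0.67;0 0 0 0 0 0 0.68;0 0 0 0 0 0 0.7;0 0 0 0 0 0 0.7;0 0 0 0 0 0 0.7'
python3 - <<'E'
from h import *
k,im,s=snap("wrist","m_wrist"); print(s['clock'],s['tcp_pos'],s['ee_rot'],s['finger_gap'],s['force'])
im=cv2.convertScaleAbs(im,alpha=1.6,beta=20)
cv2.imwrite("pics/m_z.png",cv2.resize(im[180:380,240:420],None,fx=3,fy=3,interpolation=cv2.INTER_CUBIC))
E
```

```text
clock: 10.17
tcp_pos: [0.4791, 0.2234, 0.0873]
ee_rot: [-0.002, 1.0, 0.0, 0.0]
force: [-1.2, -1.1, 9.0]
finger_gap: 0.0266
10.1667 [0.47905097 0.22341429 0.08733141] [-2.13052358e-03  9.99997590e-01  2.10863390e-04  4.85715514e-04] 0.02664531581716927 [-1.21806208 -1.06725432  9.03170764]
```

View pics/m_z.png

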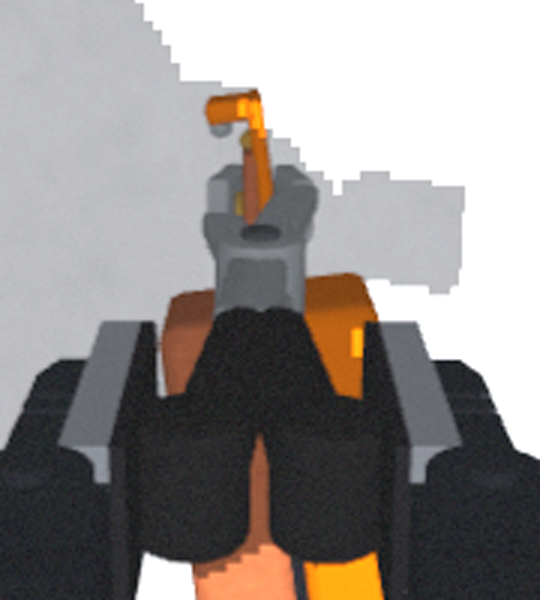

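```bash
python3 -m creep '0 0 0 0 0 0 0.6;0 0 0 0 0 0 0.5;0 0 0 0 0 0 0.4;0 0 0 0 0 0 0.33;0 0 0 0 0 0 0.31;0 0 0 0 0 0 0.31;0 0 0 0 0 0 0.31;0 0 0 0 0 0 0.31'
python3 - <<'E'
from h import *
k,im,s=snap("wrist","n_wrist"); print(s['clock'],s['tcp_pos'],s['ee_rot'],s['finger_gap'],s['force'])
im=cv2.convertScaleAbs(im,alpha=1.6,beta=20)
cv2.imwrite("pics/n_z.png",cv2.resize(im[180:380,240:420],None,fx=3,fy=3,interpolation=cv2.INTER_CUBIC))
E
```

```text
clock: 10.88
tcp_pos: [0.4788, 0.2233, 0.0865]
ee_rot: [-0.002, 1.0, -0.0, -0.0]
force: [0.0, -1.1, -1.1]
finger_gap: 0.059
10.8833 [0.47876006 0.22330769 0.08648601] [-2.13042936e-03  9.99997728e-01 -3.85391437e-05 -6.71930083e-05] 0.05895043742680695 [ 0.01845384 -1.06204632 -1.11357013]
```

View pics/n_z.png

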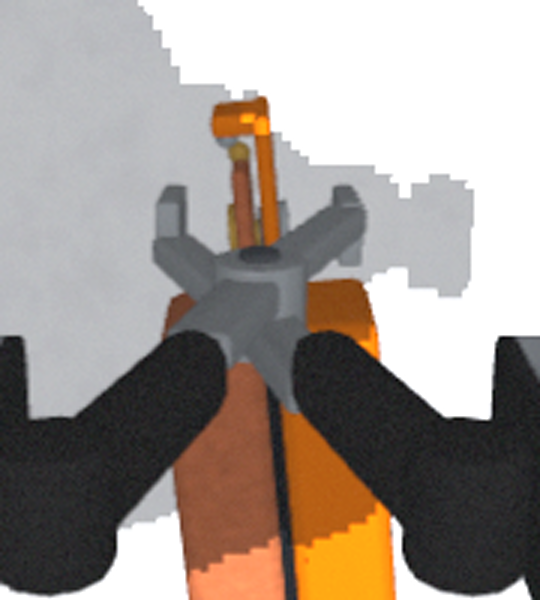

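```bash
python3 -m creep '0 0 0 0 0 1 0.31;0 0 0 0 0 2.5 0.31;0 0 0 0 0 4.5 0.31;0 0 0 2 0 7 0.31;0 0 0 4 0 8 0.31;0 0 0 4 0 8 0.31;0 0 0 4 0 8 0.31'
python3 - <<'E'
from h import *
k,im,s=snap("wrist","o_wrist"); print(s['clock'],s['tcp_pos'],s['ee_rot'],s['finger_gap'],s['force'])
im=cv2.convertScaleAbs(im,alpha=1.6,beta=20)
cv2.imwrite("pics/o_z.png",cv2.resize(im[130:330,240:420],None,fx=3,fy=3,interpolation=cv2.INTER_CUBIC))
E
```

```text
clock: 11.52
tcp_pos: [0.5198, 0.2235, 0.1675]
ee_rot: [-0.002, 1.0, 0.0, 0.001]
force: [-0.3, 0.5, -1.5]
finger_gap: 0.0589
11.5167 [0.51975853 0.22347136 0.1675344 ] [-1.80771404e-03  9.99998088e-01  3.47478755e-04  6.60323075e-04] 0.05888176755822956 [-0.28084344  0.51970432 -1.46007198]
```

View pics/o_z.png

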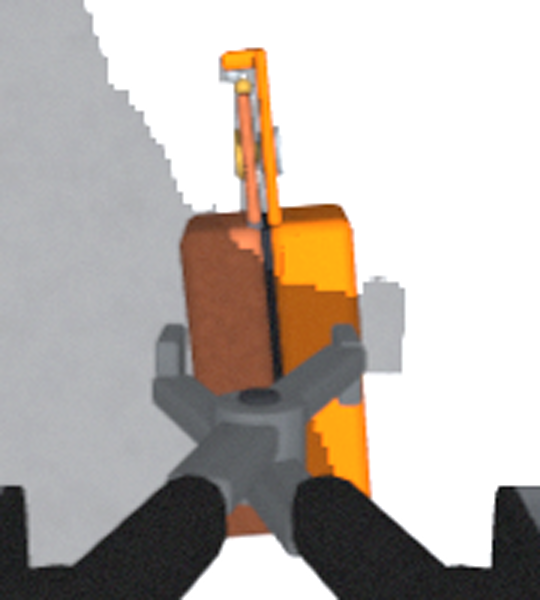

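```bash
python3 -m creep '0 0 4 0.3 -3 0 0.31;0 0 8 0.6 -6 0 0.31;0 0 11.6 1 -9 0 0.31;0 0 11.6 1 -12 0 0.31;0 0 11.6 1 -13.5 0 0.31;0 0 11.6 1 -13.5 0 0.31;0 0 11.6 1 -13.5 0 0.31'
python3 - <<'E'
from h import *
k,im,s=snap("wrist","p_wrist"); print(s['clock'],s['tcp_pos'],s['ee_rot'],s['finger_gap'],s['force'])
im=cv2.convertScaleAbs(im,alpha=1.6,beta=20)
cv2.imwrite("pics/p_z.png",cv2.resize(im[130:330,200:460],None,fx=3,fy=3,interpolation=cv2.INTER_CUBIC))
E
```

```text
clock: 12.15
tcp_pos: [0.5277, 0.0878, 0.1661]
ee_rot: [-0.102, 0.995, 0.0, -0.001]
force: [-0.1, 0.2, -1.0]
finger_gap: 0.0585
12.15 [0.52769658 0.0878258  0.16613848] [-1.02419390e-01  9.94741081e-01  1.87257089e-04 -6.45189704e-04] 0.058524579871165876 [-0.09788176  0.22101233 -0.96215022]
```

View pics/p_z.png

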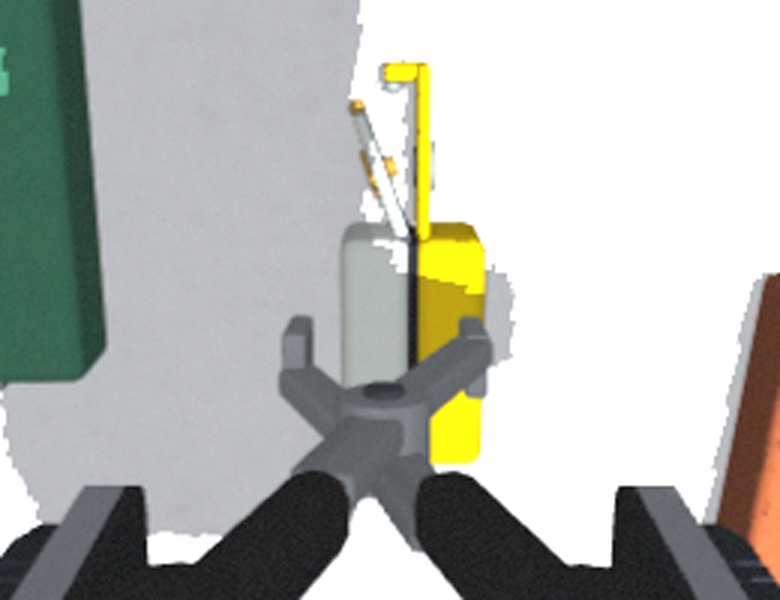

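```bash
cat >> h.py <<'E'
def plan(stud,yaw,s,off=.0085,dy=-.002,z=.086):
    c,sn=np.cos(np.radians(yaw)),np.sin(np.radians(yaw)); u=np.array([c,sn]); v=np.array([-sn,c])
    Rt=R.from_quat(s['ee_rot']).as_matrix()
    t=stud[:2]-off*u+(dy-.0005)*v
    print("turn %.2f"%(yaw+90-ang(Rt[:,1])),"shift cm",((np.r_[t,z]-s['tcp_pos'])*100).round(2))
E
python3 - <<'E'
from h import *
s=robot.sense(); k=cam("wrist",s)
z=lambda x,y:(200+x/3,130+y/3)
w,yaw,st=case(k,z(414,238),z(413,345)); plan(st,yaw,s)
p=toz(k,[z(343,300),z(486,300)],.034); print(np.linalg.norm(p[1]-p[0]))
E
```

```text
wall [0.5159 0.0968 0.034 ] len 0.0298 yaw 11.75 stud [0.4983 0.0932 0.034 ]
turn -0.08 shift cm [-3.75  0.04 -8.03]
0.03900871303207588
```

```bash
python3 -m creep '0 0 0 -2 0.05 0 0.31;0 0 0 -3.75 0.05 -2 0.31;0 0 0 -3.75 0.05 -4 0.31;0 0 0 -3.75 0.05 -5 0.31;0 0 0 -3.75 0.05 -6 0.31;0 0 0 -3.75 0.05 -7 0.31;0 0 0 -3.75 0.05 -7.8 0.31;0 0 0 -3.75 0.05 -7.8 0.31;0 0 0 -3.75 0.05 -7.8 0.31'
python3 - <<'E'
from h import *
k,im,s=snap("wrist","q_wrist"); print(s['clock'],s['tcp_pos'],s['ee_rot'],s['finger_gap'],s['force'])
im=cv2.convertScaleAbs(im,alpha=1.6,beta=20)
cv2.imwrite("pics/q_z.png",cv2.resize(im[180:380,240:420],None,fx=3,fy=3,interpolation=cv2.INTER_CUBIC))
E
```

```text
clock: 12.95
tcp_pos: [0.4913, 0.0889, 0.0883]
ee_rot: [-0.103, 0.995, -0.0, -0.0]
force: [0.1, 0.3, -1.1]
finger_gap: 0.0591
12.95 [0.49126372 0.08887472 0.0882538 ] [-1.03184438e-01  9.94662139e-01 -1.25578931e-06 -4.48051401e-04] 0.05912213298621872 [ 0.13314881  0.26798229 -1.11634417]
```

View pics/q_z.png

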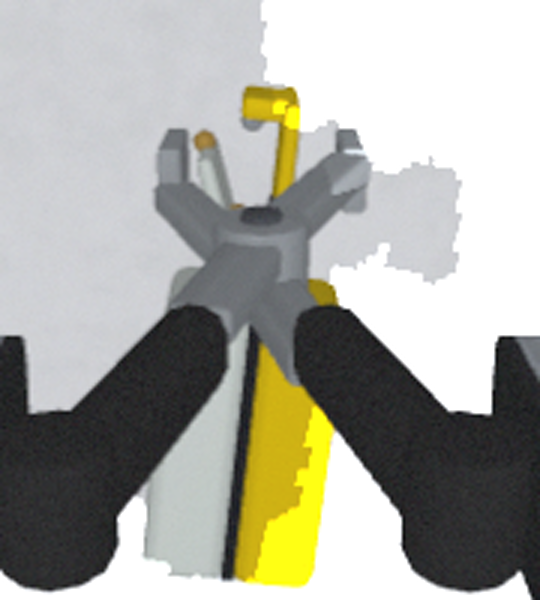

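View pics/q_wrist.png

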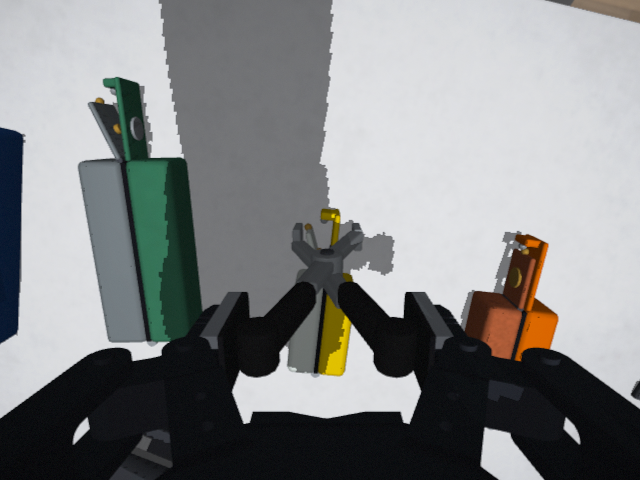

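Run:
```python
from h import *
s=robot.sense(); k=cam("wrist",s)
z=lambda x,y:(240+x/3,180+y/3)
case(k,z(262,300),z(230,575))
print(proj(k,[[.5159,.0968,.034]]))
print(toz(k,[z(250,103),z(298,103)],.032))
```

```text
wall [0.5125 0.0949 0.034 ] len 0.0667 yaw 5.64 stud [0.4945 0.0931 0.034 ]
[[329.13835902 285.53426661]]
[[0.47178383 0.08383071 0.032     ]
 [0.46977058 0.09344124 0.032     ]]
```

```bash
python3 -m creep '0 0 -1.5 0.2 0.05 0 0.31;0 0 -3 0.4 0.1 0 0.31;0 0 -4.5 0.6 0.15 0 0.31;0 0 -6.2 0.8 0.2 0 0.31;0 0 -6.2 0.9 0.2 0 0.31;0 0 -6.2 0.9 0.2 0 0.31'
python3 - <<'E'
from h import *
k,im,s=snap("wrist","r_wrist"); print(s['clock'],s['tcp_pos'],s['ee_rot'],s['finger_gap'],s['force'])
im=cv2.convertScaleAbs(im,alpha=1.6,beta=20)
cv2.imwrite("pics/r_z.png",cv2.resize(im[180:380,240:420],None,fx=3,fy=3,interpolation=cv2.INTER_CUBIC))
E
```

```text
clock: 13.5
tcp_pos: [0.5009, 0.0909, 0.0892]
ee_rot: [-0.05, 0.999, 0.0, 0.001]
force: [0.1, -0.2, -1.7]
finger_gap: 0.0586
13.5 [0.50092337 0.09085774 0.08916953] [-4.95436914e-02  9.98771823e-01  9.22740209e-05  5.10227986e-04] 0.058612371207176904 [ 0.14006843 -0.24118456 -1.70008217]
```

View pics/r_z.png

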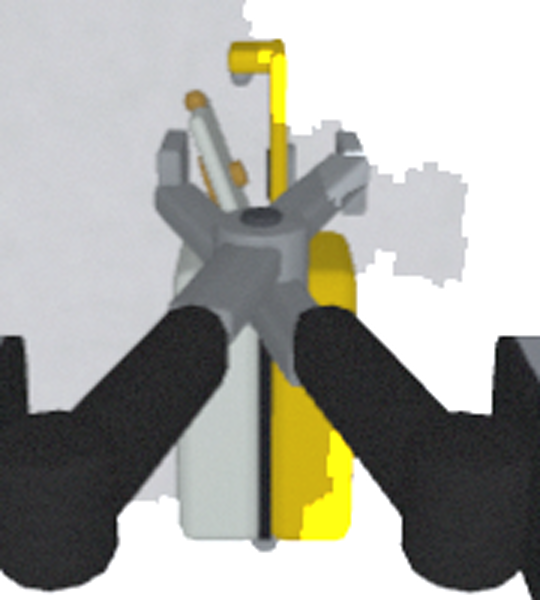

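```bash
python3 -m creep '0 0 0 0 0 0 0.36;0 0 0 0 0 0 0.4;0 0 0 0 0 0 0.43;0 0 0 0 0 0 0.46;0 0 0 0 0 0 0.49;0 0 0 0 0 0 0.52;0 0 0 0 0 0 0.55;0 0 0 0 0 0 0.58;0 0 0 0 0 0 0.6;0 0 0 0 0 0 0.62;0 0 0 0 0 0 0.64;0 0 0 0 0 0 0.66;0 0 0 0 0 0 0.68;0 0 0 0 0 0 0.7;0 0 0 0 0 0 0.7;0 0 0 0 0 0 0.7'
python3 - <<'E'
from h import *
k,im,s=snap("wrist","s_wrist"); print(s['clock'],s['tcp_pos'],s['ee_rot'],s['finger_gap'],s['force'])
im=cv2.convertScaleAbs(im,alpha=1.6,beta=20)
cv2.imwrite("pics/s_z.png",cv2.resize(im[180:380,240:420],None,fx=3,fy=3,interpolation=cv2.INTER_CUBIC))
E
```

```text
clock: 14.88
tcp_pos: [0.5008, 0.0909, 0.0895]
ee_rot: [-0.049, 0.999, 0.0, 0.001]
force: [-1.0, 0.4, 7.0]
finger_gap: 0.0269
14.8833 [0.50083881 0.09090939 0.08951244] [-4.92156127e-02  9.98787842e-01  9.83958874e-05  8.12743178e-04] 0.026880740017639536 [-0.99914238  0.41821312  6.9545994 ]
```

View pics/s_z.png

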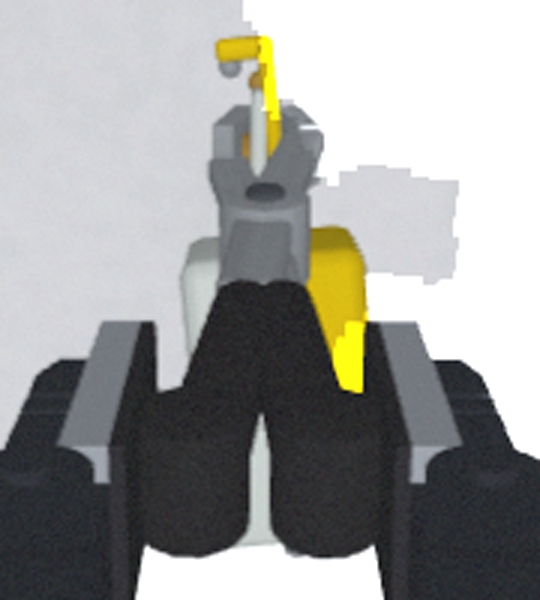

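Nose pressed past the ball. Open and lift gently.

```bash
python3 -m creep '0 0 0 0 0 0 0.6;0 0 0 0 0 0 0.5;0 0 0 0 0 0 0.4;0 0 0 0 0 0 0.33;0 0 0 0 0 0 0.31;0 0 0 0 0 0 0.31;0 0 0 0 0 0.5 0.31;0 0 0 0 0 1.5 0.31;0 0 0 0 0 3 0.31;0 0 0 0 0 5 0.31;0 0 0 1 0 7 0.31;0 0 0 2 0 8 0.31;0 0 0 3 0 8 0.31;0 0 0 3.5 0 8 0.31;0 0 0 3.5 0 8 0.31;0 0 0 3.5 0 8 0.31'
python3 - <<'E'
from h import *
k,im,s=snap("wrist","t_wrist"); print(s['clock'],s['tcp_pos'],s['ee_rot'],s['finger_gap'],s['force'])
im=cv2.convertScaleAbs(im,alpha=1.6,beta=20)
cv2.imwrite("pics/t_z.png",cv2.resize(im[100:330,160:440],None,fx=2.6,fy=2.6,interpolation=cv2.INTER_CUBIC))
E
```

```text
clock: 16.27
tcp_pos: [0.5346, 0.0907, 0.1673]
ee_rot: [-0.049, 0.999, -0.0, -0.001]
force: [-1.8, 1.1, -1.4]
finger_gap: 0.0589
16.2667 [0.53460604 0.09069087 0.16730724] [-4.91840123e-02  9.98788908e-01 -1.20823631e-04 -1.27862393e-03] 0.05894658565173396 [-1.78634352  1.05142768 -1.37734404]
```

View pics/t_z.png

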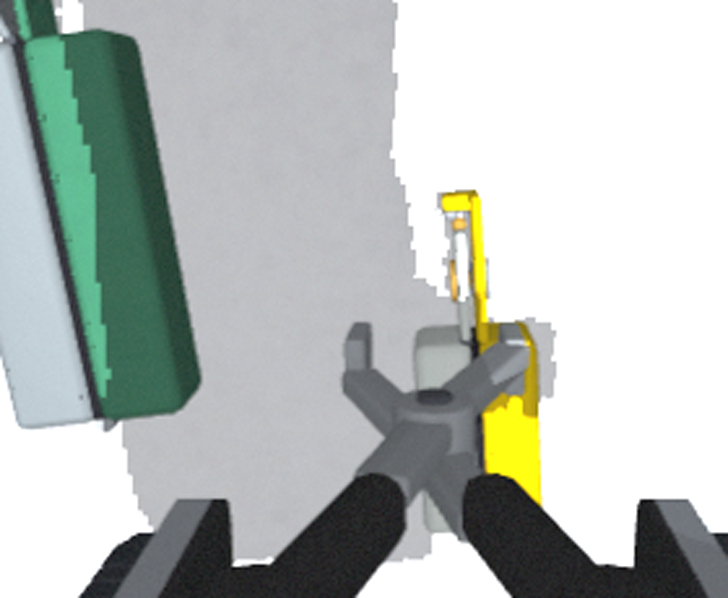

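View pics/t_wrist.png

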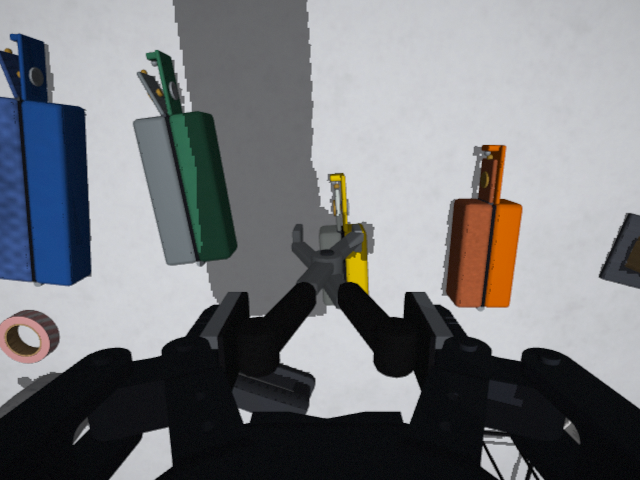

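Run:
```python
from h import *
s=robot.sense(); k=cam("wrist",s)
w,yaw,st=case(k,(168.5,116),(198.5,260.8)); plan(st,yaw,s,off=-.0055,z=.167)
im=cv2.imread("pics/t_wrist.png")
cv2.imwrite("pics/t_z2.png",cv2.resize(im[20:300,0:240],None,fx=2.1,fy=2.1,interpolation=cv2.INTER_CUBIC))
w,yaw,st=case(k,(22,99),(35,283));
```

```text
wall [ 0.4642 -0.0362  0.034 ] len 0.1164 yaw 12.16 stud [ 0.4466 -0.04    0.034 ]
turn 6.52 shift cm [ -8.18 -13.2   -0.04]
wall [ 0.4628 -0.1461  0.034 ] len 0.1488 yaw -1.43 stud [ 0.4448 -0.1456  0.034 ]
```

```bash
python3 -m creep '0 0 1 -0.4 -1 0 0.31;0 0 2 -1 -3 0 0.31;0 0 4 -2 -6 0 0.31;0 0 6 -3 -9 0 0.31;0 0 6.5 -4 -11.5 0 0.31;0 0 6.5 -4.4 -12.8 0 0.31;0 0 6.5 -4.5 -13.2 0 0.31;0 0 6.5 -4.5 -13.2 0 0.31;0 0 6.5 -4.5 -13.2 0 0.31'
python3 - <<'E'
from h import *
k,im,s=snap("wrist","u_wrist"); print(s['clock'],s['tcp_pos'],s['ee_rot'],s['finger_gap'],s['force'])
im=cv2.convertScaleAbs(im,alpha=1.6,beta=20)
cv2.imwrite("pics/u_z.png",cv2.resize(im[100:330,200:460],None,fx=2.6,fy=2.6,interpolation=cv2.INTER_CUBIC))
E
```

```text
clock: 17.07
tcp_pos: [0.4901, -0.0408, 0.1683]
ee_rot: [-0.106, 0.994, 0.0, -0.0]
force: [-0.0, 0.2, -1.4]
finger_gap: 0.0587
17.0667 [ 0.49008897 -0.04078186  0.16832922] [-1.05683144e-01  9.94399812e-01  2.57366083e-04 -1.41120570e-04] 0.058699657360142404 [-0.02119422  0.16797133 -1.43958371]
```

View pics/u_z.png

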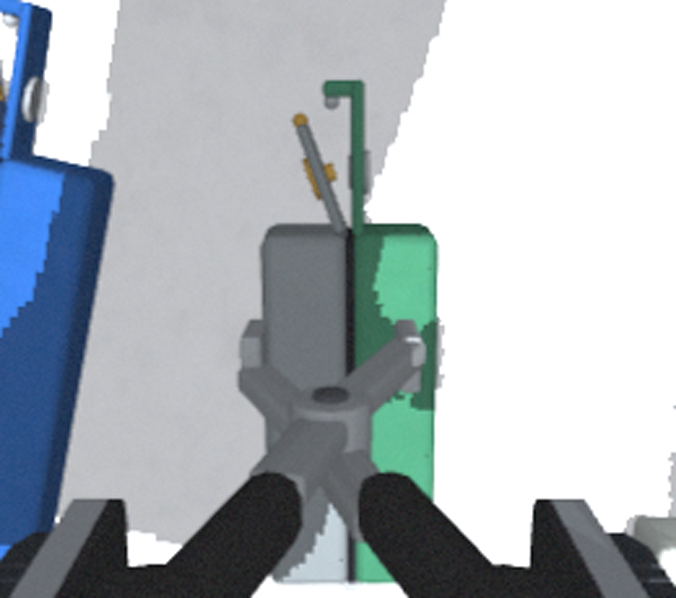

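Run:
```python
from h import *
s=robot.sense(); k=cam("wrist",s)
z=lambda x,y:(200+x/2.6,100+y/2.6)
w,yaw,st=case(k,z(349,234),z(351,575)); plan(st,yaw,s,off=-.0055,z=.089)
p=toz(k,[z(263,300),z(437,300)],.034); print(np.linalg.norm(p[1]-p[0]))
```

```text
wall [ 0.4639 -0.0385  0.034 ] len 0.1151 yaw 12.82 stud [ 0.4464 -0.0425  0.034 ]
turn 0.65 shift cm [-3.8  -0.32 -7.93]
0.05459320111585904
```

```bash
python3 -m creep '0 0 0.6 -0.6 -0.1 0 0.31;0 0 0.6 -1.4 -0.3 0 0.31;0 0 0.6 -2.4 -0.4 -0.5 0.31;0 0 0.6 -3.2 -0.4 -1 0.31;0 0 0.6 -3.7 -0.4 -2 0.31;0 0 0.6 -3.8 -0.4 -3 0.31;0 0 0.6 -3.8 -0.4 -4 0.31;0 0 0.6 -3.8 -0.4 -5 0.31;0 0 0.6 -3.8 -0.4 -6 0.31;0 0 0.6 -3.8 -0.4 -7 0.31;0 0 0.6 -3.8 -0.4 -7.7 0.31;0 0 0.6 -3.8 -0.4 -7.9 0.31;0 0 0.6 -3.8 -0.4 -7.9 0.31;0 0 0.6 -3.8 -0.4 -7.9 0.31'
python3 - <<'E'
from h import *
k,im,s=snap("wrist","v_wrist"); print(s['clock'],s['tcp_pos'],s['ee_rot'],s['finger_gap'],s['force'])
im=cv2.convertScaleAbs(im,alpha=1.6,beta=20)
cv2.imwrite("pics/v_z.png",cv2.resize(im[180:380,240:420],None,fx=3,fy=3,interpolation=cv2.INTER_CUBIC))
E
```

```text
clock: 18.28
tcp_pos: [0.4525, -0.0452, 0.0897]
ee_rot: [-0.111, 0.994, -0.0, 0.0]
force: [0.2, -0.6, -1.7]
finger_gap: 0.059
18.2833 [ 0.45247038 -0.045216    0.08972493] [-1.10981661e-01  9.93822454e-01 -1.53199674e-05  3.40646907e-05] 0.058976161930091996 [ 0.1886254  -0.55720211 -1.71611587]
```

View pics/v_z.png

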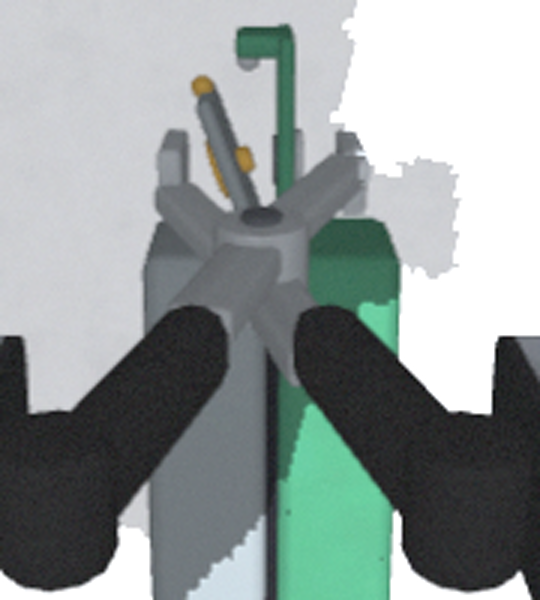

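```bash
python3 -m creep '0 0 0 -0.2 0 0 0.36;0 0 0 -0.2 0 0 0.4;0 0 0 -0.2 0 0 0.43;0 0 0 -0.2 0 0 0.46;0 0 0 -0.2 0 0 0.49;0 0 0 -0.2 0 0 0.52;0 0 0 -0.2 0 0 0.55;0 0 0 -0.2 0 0 0.58;0 0 0 -0.2 0 0 0.6;0 0 0 -0.2 0 0 0.62;0 0 0 -0.2 0 0 0.64;0 0 0 -0.2 0 0 0.66;0 0 0 -0.2 0 0 0.68;0 0 0 -0.2 0 0 0.7;0 0 0 -0.2 0 0 0.7;0 0 0 -0.2 0 0 0.7'
python3 - <<'E'
from h import *
k,im,s=snap("wrist","w_wrist"); print(s['clock'],s['tcp_pos'],s['ee_rot'],s['finger_gap'],s['force'])
im=cv2.convertScaleAbs(im,alpha=1.6,beta=20)
cv2.imwrite("pics/w_z.png",cv2.resize(im[180:380,240:420],None,fx=3,fy=3,interpolation=cv2.INTER_CUBIC))
E
```

```text
clock: 19.67
tcp_pos: [0.4512, -0.0454, 0.0908]
ee_rot: [-0.111, 0.994, -0.0, 0.001]
force: [-0.8, -0.2, 8.9]
finger_gap: 0.0274
19.6667 [ 0.45123212 -0.04544751  0.09079718] [-1.10899680e-01  9.93830807e-01 -4.20528630e-04  1.18809735e-03] 0.027430408243340202 [-0.77609638 -0.22276596  8.91542588]
```

View pics/w_z.png

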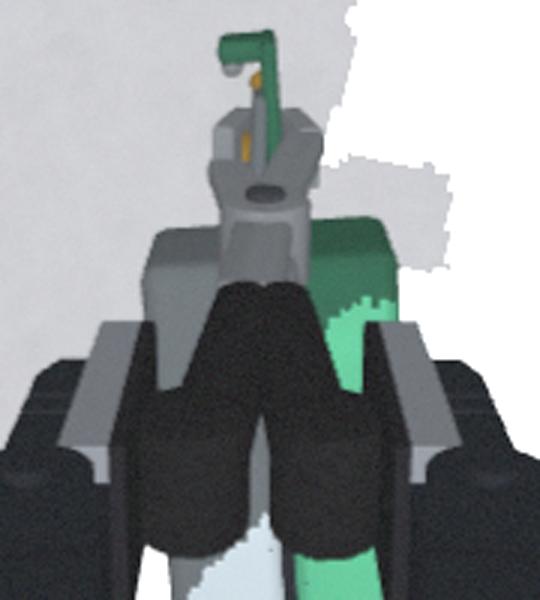

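Pressed. Open, lift and move toward blue (stud about (0.4448,-0.1456), yaw -1.4).

```bash
python3 -m creep '0 0 0 0 0 0 0.6;0 0 0 0 0 0 0.5;0 0 0 0 0 0 0.4;0 0 0 0 0 0 0.33;0 0 0 0 0 0 0.31;0 0 0 0 0 0 0.31;0 0 0 0 0 0.5 0.31;0 0 0 0 0 1.5 0.31;0 0 0 0 0 3 0.31;0 0 0 0 0 5 0.31;0 0 -3 1 -1 7 0.31;0 0 -6 2 -3 8 0.31;0 0 -9 3 -5 8 0.31;0 0 -12 3.5 -7 8 0.31;0 0 -14 3.5 -9 8 0.31;0 0 -14.2 3.5 -10 8 0.31;0 0 -14.2 3.5 -10.3 8 0.31;0 0 -14.2 3.5 -10.3 8 0.31;0 0 -14.2 3.5 -10.3 8 0.31'
python3 - <<'E'
from h import *
k,im,s=snap("wrist","x_wrist"); print(s['clock'],s['tcp_pos'],s['ee_rot'],s['finger_gap'],s['force'])
im=cv2.convertScaleAbs(im,alpha=1.6,beta=20)
cv2.imwrite("pics/x_z.png",cv2.resize(im[100:330,200:460],None,fx=2.6,fy=2.6,interpolation=cv2.INTER_CUBIC))
E
```

```text
clock: 21.3
tcp_pos: [0.4851, -0.1477, 0.1699]
ee_rot: [0.012, 1.0, 0.0, 0.0]
force: [-0.2, -0.1, -1.4]
finger_gap: 0.0587
21.3 [ 0.48510573 -0.14766023  0.16986793] [1.23914875e-02 9.99923202e-01 1.94280633e-04 5.22637384e-05] 0.05873185857505813 [-0.19805782 -0.08838626 -1.39534655]
```

View pics/x_wrist.png

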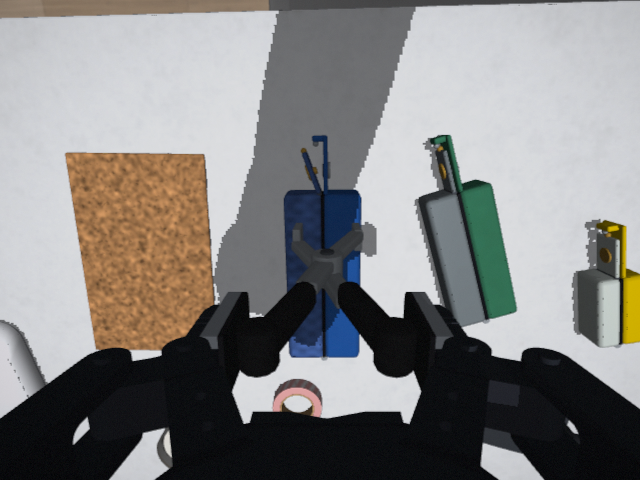

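View pics/x_z.png

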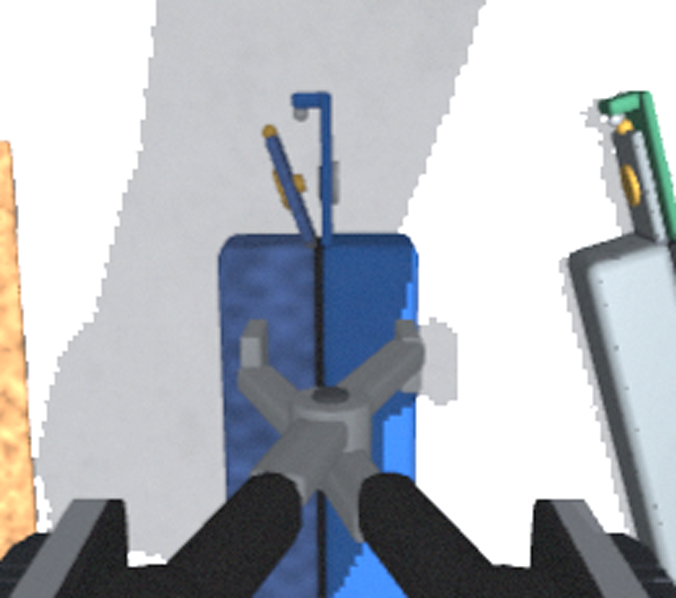

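Run:
```python
from h import *
s=robot.sense(); k=cam("wrist",s)
z=lambda x,y:(200+x/2.6,100+y/2.6)
w,yaw,st=case(k,z(319,244),(323.5,356)); plan(st,yaw,s,off=-.0055,z=.089)
p=toz(k,[z(219,300),z(417,300)],.034); print(np.linalg.norm(p[1]-p[0]))
```

```text
wall [ 0.4629 -0.1489  0.034 ] len 0.1470 yaw -1.24 stud [ 0.4449 -0.1485  0.034 ]
turn 0.16 shift cm [-3.48 -0.37 -8.08]
0.06240216669659236
```

```bash
python3 -m creep '0 0 0.2 -0.6 -0.1 0 0.31;0 0 0.2 -1.4 -0.3 0 0.31;0 0 0.2 -2.4 -0.4 -0.5 0.31;0 0 0.2 -3.2 -0.4 -1 0.31;0 0 0.2 -3.6 -0.4 -2 0.31;0 0 0.2 -3.6 -0.4 -3 0.31;0 0 0.2 -3.6 -0.4 -4 0.31;0 0 0.2 -3.6 -0.4 -5 0.31;0 0 0.2 -3.6 -0.4 -6 0.31;0 0 0.2 -3.6 -0.4 -7 0.31;0 0 0.2 -3.6 -0.4 -7.8 0.31;0 0 0.2 -3.6 -0.4 -8 0.31;0 0 0.2 -3.6 -0.4 -8 0.31;0 0 0.2 -3.6 -0.4 -8 0.31'
python3 - <<'E'
from h import *
k,im,s=snap("wrist","y_wrist"); print(s['clock'],s['tcp_pos'],s['ee_rot'],s['finger_gap'],s['force'])
im=cv2.convertScaleAbs(im,alpha=1.6,beta=20)
cv2.imwrite("pics/y_z.png",cv2.resize(im[180:380,240:420],None,fx=3,fy=3,interpolation=cv2.INTER_CUBIC))
E
```

```text
clock: 22.52
tcp_pos: [0.4494, -0.1522, 0.0897]
ee_rot: [0.011, 1.0, 0.0, -0.0]
force: [-0.0, -0.1, -0.9]
finger_gap: 0.0593
22.5167 [ 0.44941211 -0.15220602  0.08966307] [ 1.09238728e-02  9.99940332e-01  9.02351730e-06 -2.58488390e-05] 0.05929647911695128 [-0.04044483 -0.06588422 -0.9133015 ]
```

View pics/y_z.png

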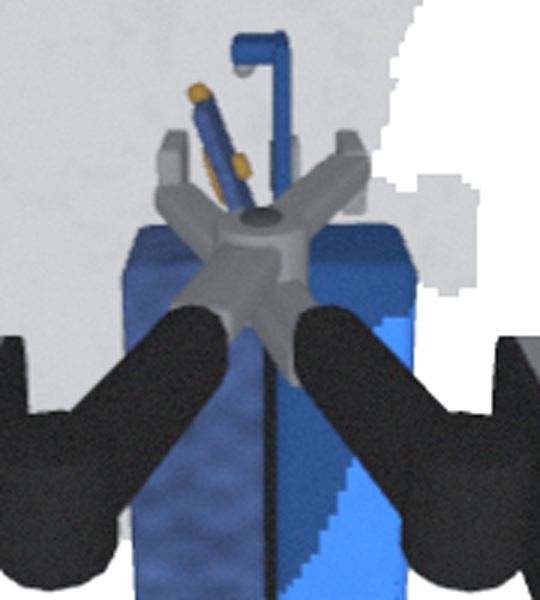

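```bash
python3 -m creep '0 0 0 -0.1 0 0 0.36;0 0 0 -0.1 0 0 0.4;0 0 0 -0.1 0 0 0.43;0 0 0 -0.1 0 0 0.46;0 0 0 -0.1 0 0 0.49;0 0 0 -0.1 0 0 0.52;0 0 0 -0.1 0 0 0.55;0 0 0 -0.1 0 0 0.58;0 0 0 -0.1 0 0 0.6;0 0 0 -0.1 0 0 0.62;0 0 0 -0.1 0 0 0.64;0 0 0 -0.1 0 0 0.66;0 0 0 -0.1 0 0 0.68;0 0 0 -0.1 0 0 0.7;0 0 0 -0.1 0 0 0.7;0 0 0 -0.1 0 0 0.7'
python3 - <<'E'
from h import *
k,im,s=snap("wrist","z_wrist"); print(s['clock'],s['tcp_pos'],s['ee_rot'],s['finger_gap'],s['force'])
im=cv2.convertScaleAbs(im,alpha=1.6,beta=20)
cv2.imwrite("pics/z_z.png",cv2.resize(im[180:380,240:420],None,fx=3,fy=3,interpolation=cv2.INTER_CUBIC))
E
```

```text
clock: 23.9
tcp_pos: [0.4496, -0.1523, 0.0914]
ee_rot: [0.011, 1.0, -0.0, 0.002]
force: [-0.1, 1.7, 10.6]
finger_gap: 0.0269
23.9 [ 0.44963109 -0.15229185  0.09138402] [ 1.10059195e-02  9.99937835e-01 -1.44988703e-04  1.78170988e-03] 0.026947985710222146 [-0.09339733  1.73862371 10.58936578]
```

View pics/z_z.png

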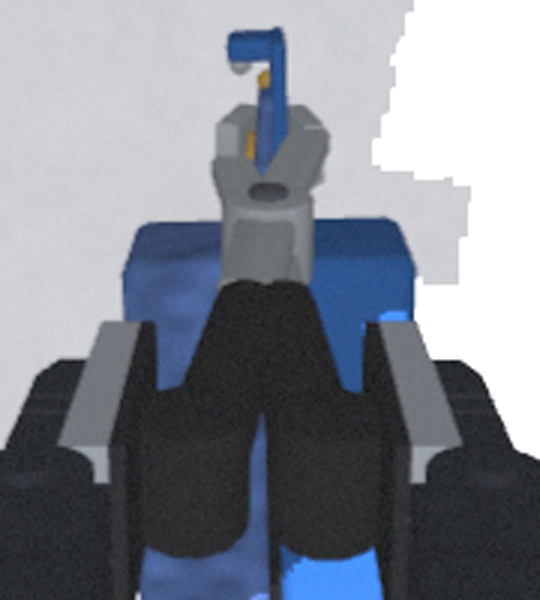

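```bash
python3 -m creep '0 0 0 0 0 0 0.6;0 0 0 0 0 0 0.5;0 0 0 0 0 0 0.4;0 0 0 0 0 0 0.33;0 0 0 0 0 0 0.31;0 0 0 0 0 0 0.31;0 0 0 0 0 0.5 0.31;0 0 0 0 0 1.5 0.31;0 0 0 0 0 3 0.31;0 0 0 0 0 5 0.31;0 0 0 1 0 7 0.31;0 0 0 2 1 8 0.31;0 0 0 3 3 8.5 0.31;0 0 0 4 6 9 0.31;0 0 0 5 9 9 0.31;0 0 0 6 11 9 0.31;0 0 0 6 12 9 0.31;0 0 0 6 12 9 0.31'
python3 - <<'E'
from h import *
k,im,s=snap("wrist","aa_wrist"); print(s['clock'],s['tcp_pos'],s['ee_rot'],s['finger_gap'],s['force'])
E
```

```text
clock: 25.45
tcp_pos: [0.5085, -0.0305, 0.1802]
ee_rot: [0.009, 1.0, 0.0, 0.0]
force: [-0.3, -0.8, -0.7]
finger_gap: 0.0592
25.45 [ 0.50850595 -0.03047852  0.18021946] [9.49505074e-03 9.99954900e-01 1.40679698e-04 1.46919951e-04] 0.05917997459268772 [-0.27707199 -0.79196079 -0.73291797]
```

View pics/aa_wrist.png

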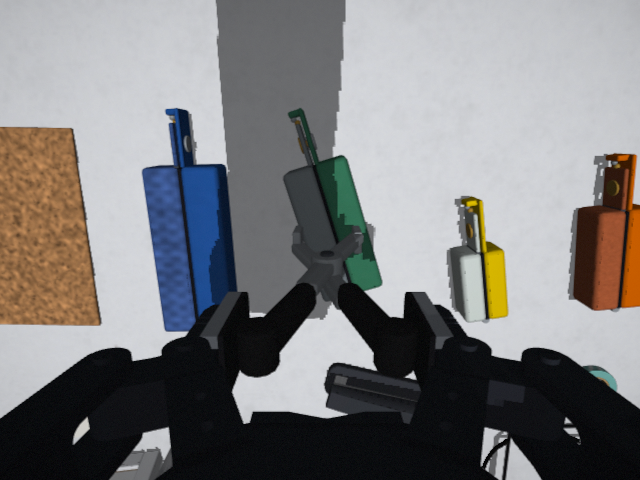

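```bash
python3 -m creep '0 0 0 0 2 0 0.31;0 0 0 0 5 0 0.31;0 0 0 1 8 0 0.31;0 0 0 1 11 0 0.31;0 0 -2 2 14 0 0.31;0 0 -3 2 17 0 0.31;0 0 -4 3 20 0 0.31;0 0 -5 3 23 0 0.31;0 0 -6 4 26 0 0.31;0 0 -7 4.1 29 0 0.31;0 0 -8 4.1 32 0 0.31;0 0 -8 4.1 35 0 0.31;0 0 -8 4.1 38 0 0.31;0 0 -8 4.1 40.5 0 0.31;0 0 -8 4.1 42 0 0.31;0 0 -8 4.1 42.8 0 0.31;0 0 -8 4.1 43 0 0.31;0 0 -8 4.1 43 0 0.31;0 0 -8 4.1 43 0 0.31'
python3 - <<'E'
from h import *
k,im,s=snap("wrist","ab_wrist"); print(s['clock'],s['tcp_pos'],s['ee_rot'],s['finger_gap'],s['force'])
im=cv2.convertScaleAbs(im,alpha=1.6,beta=20)
cv2.imwrite("pics/ab_z.png",cv2.resize(im[160:360,240:420],None,fx=3,fy=3,interpolation=cv2.INTER_CUBIC))
Rt=R.from_quat(s['ee_rot']).as_matrix(); print(ang(Rt[:,1])); t=s['tcp_pos']
for zz in (-.07,-.052):
  print(zz,proj(k,[t+Rt@[dx,dy,-zz] for dx in (.007,-.007) for dy in (-.016,.016)]).round(1).tolist())
for zz in (.056,.006):
  u=np.array([np.cos(np.radians(-9)),np.sin(np.radians(-9)),0]);v=np.array([-u[1],u[0],0])
  print(proj(k,[np.array([.5438,.4014,zz])+a*u+b*v for a in(-.011,.011) for b in (-.027,.027)]).round(1).tolist())
E
```

```text
clock: 27.08
tcp_pos: [0.5496, 0.3963, 0.1799]
ee_rot: [0.081, 0.997, -0.0, 0.0]
force: [-0.4, -0.2, -1.4]
finger_gap: 0.0592
27.0833 [0.54963174 0.39633812 0.17986915] [ 8.13626386e-02  9.96684532e-01 -2.41108883e-04  7.50221749e-05] 0.05916853157172955 [-0.38482262 -0.23053907 -1.44772121]
80.66620809504023
-0.07 [[300.9, 231.1], [349.7, 231.1], [301.2, 251.6], [349.4, 251.6]]
-0.052 [[299.1, 237.9], [351.5, 237.9], [299.5, 259.8], [351.1, 259.8]]
[[296.0, 202.2], [365.1, 201.8], [296.7, 229.6], [364.5, 229.2]]
[[300.1, 193.4], [359.7, 193.0], [300.6, 217.3], [359.3, 216.9]]
```

View pics/ab_z.png

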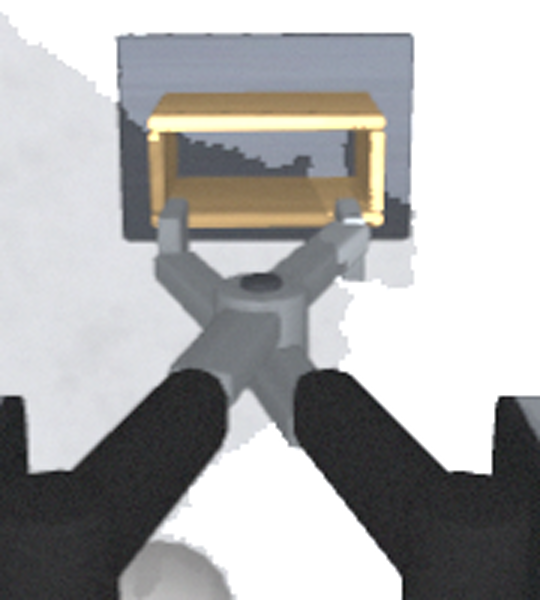

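```bash
python3 -m creep '0 0 0.3 -0.3 0.25 -0.5 0.31;0 0 0.3 -0.3 0.25 -1.5 0.31;0 0 0.3 -0.3 0.25 -2.5 0.31;0 0 0.3 -0.3 0.25 -3.5 0.31;0 0 0.3 -0.3 0.25 -4.3 0.31;0 0 0.3 -0.3 0.25 -4.7 0.31;0 0 0.3 -0.3 0.25 -4.7 0.31;0 0 0.3 -0.3 0.25 -4.7 0.31'
python3 - <<'E'
from h import *
k,im,s=snap("wrist","ac_wrist"); print(s['clock'],s['tcp_pos'],s['ee_rot'],s['finger_gap'],s['force'])
im=cv2.convertScaleAbs(im,alpha=1.6,beta=20)
cv2.imwrite("pics/ac_z.png",cv2.resize(im[160:360,240:420],None,fx=3,fy=3,interpolation=cv2.INTER_CUBIC))
E
```

```text
clock: 27.8
tcp_pos: [0.5461, 0.4002, 0.1323]
ee_rot: [0.078, 0.997, -0.0, -0.0]
force: [-0.0, 0.3, -1.5]
finger_gap: 0.059
27.8 [0.54609863 0.40023116 0.13226937] [ 7.80160521e-02  9.96952051e-01 -2.06687428e-04 -2.46549318e-04] 0.058990371094869404 [-1.42271960e-03  2.76061774e-01 -1.53708955e+00]
```

View pics/ac_z.png

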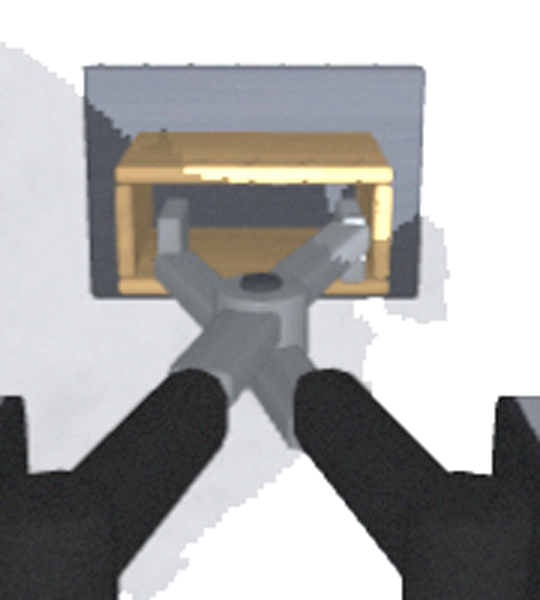

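```bash
python3 -m creep '0 0 0 0 -0.2 0 0.31;0 0 0 0 -0.2 -0.7 0.31;0 0 0 0 -0.2 -1.4 0.31;0 0 0 0 -0.2 -2.1 0.31;0 0 0 0 -0.2 -2.8 0.31;0 0 0 0 -0.2 -3.5 0.31;0 0 0 0 -0.2 -4 0.31;0 0 0 0 -0.2 -4.5 0.31;0 0 0 0 -0.2 -5 0.31;0 0 0 0 -0.2 -5 0.31;0 0 0 0 -0.2 -5 0.31'
python3 - <<'E'
from h import *
k,im,s=snap("wrist","ad_wrist"); print(s['clock'],s['tcp_pos'],s['ee_rot'],s['finger_gap'],s['force'])
im=cv2.convertScaleAbs(im,alpha=1.6,beta=20)
cv2.imwrite("pics/ad_z.png",cv2.resize(im[160:360,220:440],None,fx=3,fy=3,interpolation=cv2.INTER_CUBIC))
E
```

```text
clock: 28.77
tcp_pos: [0.5461, 0.3982, 0.0823]
ee_rot: [0.078, 0.997, -0.0, -0.0]
force: [-0.9, -0.4, -0.9]
finger_gap: 0.0589
28.7667 [0.54612437 0.39823484 0.08228312] [ 7.80559470e-02  9.96948945e-01 -1.72368102e-04 -2.00464712e-04] 0.05894498433945146 [-0.90715421 -0.44894987 -0.92754705]
```

View pics/ad_z.png

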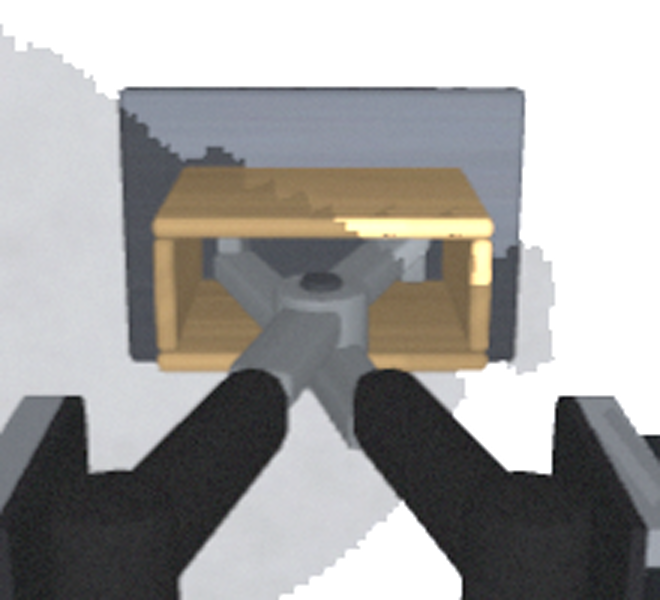

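```bash
python3 -m creep '0 0 0 -0.1 0 -0.3 0.31;0 0 0 -0.2 0 -0.5 0.31;0 0 0 -0.2 0 -0.7 0.31;0 0 0 -0.2 0 -0.7 0.31;0 0 0 -0.2 0 -0.7 0.31'
python3 - <<'E'
from h import *
k,im,s=snap("wrist","ae_wrist"); print(s['clock'],s['tcp_pos'],s['ee_rot'],s['finger_gap'],s['force'])
E
```

```text
clock: 29.23
tcp_pos: [0.5451, 0.3991, 0.0774]
ee_rot: [0.078, 0.997, 0.001, 0.001]
force: [0.2, 0.7, 4.6]
finger_gap: 0.0594
29.2333 [0.54508273 0.39907353 0.07735112] [0.07800321 0.99695164 0.00114975 0.00126974] 0.059356997125478234 [0.16824826 0.66450562 4.59259063]
```

```bash
python3 -m creep '0 0 0 0 0 0.1 0.27;0 0 0 0 0 0.1 0.24;0 0 0 0 0 0.1 0.2;0 0 0 0 0 0.1 0.15;0 0 0 0 0 0.1 0.1;0 0 0 0 0 0.1 0.05;0 0 0 0 0 0.1 0.05'
python3 - <<'E'
from h import *
k,im,s=snap("wrist","af_wrist"); print(s['clock'],s['tcp_pos'],s['ee_rot'],s['finger_gap'],s['force'])
im=cv2.convertScaleAbs(im,alpha=1.6,beta=20)
cv2.imwrite("pics/af_z.png",cv2.resize(im[160:360,220:440],None,fx=3,fy=3,interpolation=cv2.INTER_CUBIC))
E
```

```text
clock: 29.87
tcp_pos: [0.5442, 0.3983, 0.0765]
ee_rot: [0.078, 0.997, -0.0, -0.0]
force: [0.2, -0.2, -0.2]
finger_gap: 0.0812
29.8667 [0.54421141 0.39833278 0.07647881] [ 7.80468713e-02  9.96949686e-01 -4.89095203e-05 -7.82982825e-05] 0.08118695527504424 [ 0.21557698 -0.19636601 -0.24865981]
```

View pics/af_z.png

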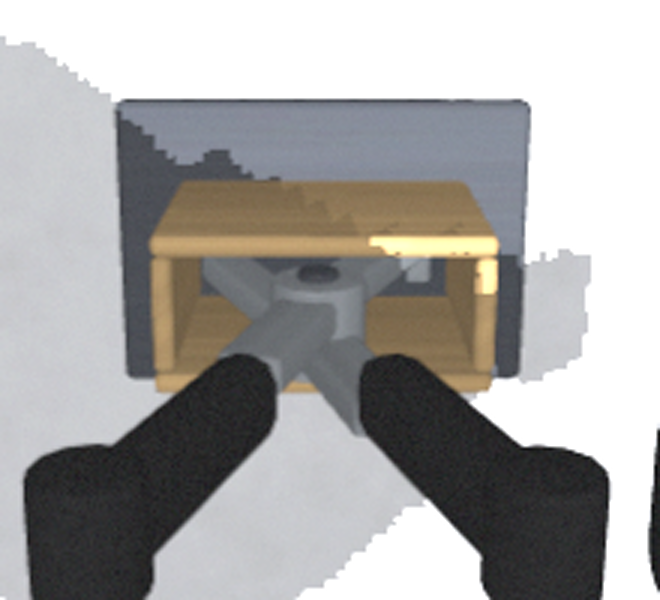

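```bash
python3 -m creep '0 0 0 0 0 1 0;0 0 0 0 0 3 0;0 0 0 0 0 6 0;0 0 0 0 0 9.5 0;0 0 0 0 0 12.5 0;0 0 0 0 0 15 0;0 0 0 0 0 17 0;0 0 0 0 0 18 0;0 0 0 0 0 18 0'
python3 - <<'E'
from h import *
k,im,s=snap("wrist","ag_wrist"); print(s['clock'],s['tcp_pos'],s['ee_rot'],s['finger_gap'],s['force'])
v=cv2.resize(im[150:290,250:410],None,fx=4.5,fy=4.5,interpolation=cv2.INTER_CUBIC); cv2.imwrite("pics/ag_z.png",v[:600])
snap("side","ag_side",(230,90,350,190),5)
E
```

```text
clock: 30.67
tcp_pos: [0.545, 0.3989, 0.2606]
ee_rot: [0.078, 0.997, 0.002, 0.002]
force: [-0.2, -0.7, -0.0]
finger_gap: 0.0854
30.6667 [0.54501351 0.39885307 0.26059986] [0.07810342 0.99694134 0.00182588 0.00211972] 0.08541700309007026 [-0.21265905 -0.74276989 -0.00961142]
```

View pics/ag_z.png

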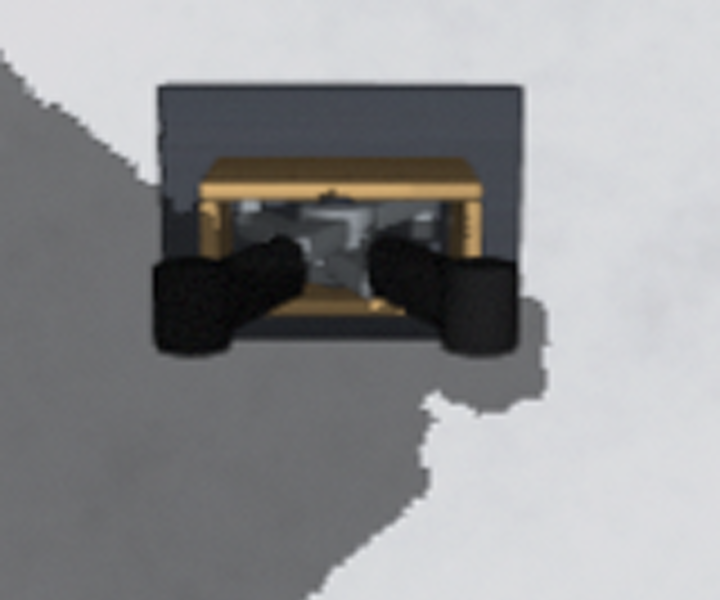

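View pics/ag_side.png

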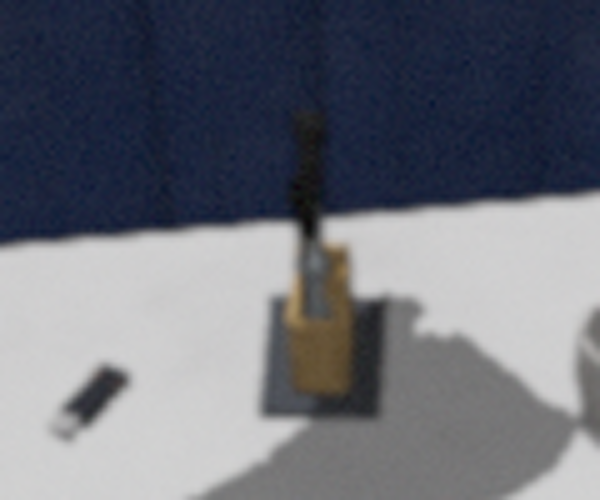

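Run:
```python
from h import *
s=robot.sense(); k=cam("wrist",s)
z=lambda x,y:(250+x/4.5,150+y/4.5)
p=toz(k,[z(193,306),z(480,307)],.139); print(p.mean(0),np.linalg.norm(p[1]-p[0]),ang(p[1]-p[0]))
q=toz(k,[z(158,86),z(522,86)],.006); print(q.mean(0),np.linalg.norm(q[1]-q[0]),ang(q[1]-q[0]), q.mean(0)+.032*np.array([.988,-.156,0]))
q=toz(k,[z(200,195),z(482,195)],.056); print(q.mean(0)+.011*np.array([.988,-.156,0]))
p=toz(k,[z(332,195)],.072); print('pin head',p)
```

```text
[0.53861613 0.39904037 0.139     ] 0.049388487844100055 80.82392123471989
[0.51192501 0.40393578 0.006     ] 0.08774735945901802 81.0409620658375 [0.54354101 0.39894378 0.006     ]
[0.54198364 0.39937931 0.056     ]
pin head [[0.5286332 0.3995755 0.072    ]]
```

```bash
python3 -m creep '0 0 1 0 -2 0 0;0 0 2 0 -5 0 0;0 0 3 0 -9 0 0;0 0 4 0 -13 0 0;0 0 5 0 -17 0 0;0 0 6 0 -21 0 0;0 0 7 0 -25 0 0;0 0 8 0 -29 0 0;0 0 8 0 -33 0 0;0 0 8 -1 -37 0 0;0 0 8 -1 -41 0 0;0 0 8 -2 -45 0 0;0 0 8 -2 -49 0 0;0 0 8 -2 -52 0 0;0 0 8 -2 -54 0 0;0 0 8 -2 -55 0 0;0 0 8 -2 -55 0 0;0 0 8 -2 -55 0 0'
python3 - <<'E'
from h import *
k,im,s=snap("wrist","ba_wrist"); print(s['clock'],s['tcp_pos'],s['ee_rot'],s['finger_gap'],s['force'])
E
```

```text
clock: 32.27
tcp_pos: [0.5239, -0.1513, 0.2558]
ee_rot: [0.009, 1.0, 0.0, -0.001]
force: [0.5, -0.2, 0.3]
finger_gap: 0.0855
32.2667 [ 0.52392196 -0.15127851  0.25579069] [ 8.63946721e-03  9.99962340e-01  4.71420883e-04 -6.75208440e-04] 0.08545840427341761 [ 0.51862853 -0.19659902  0.33016829]
```

View pics/ba_wrist.png

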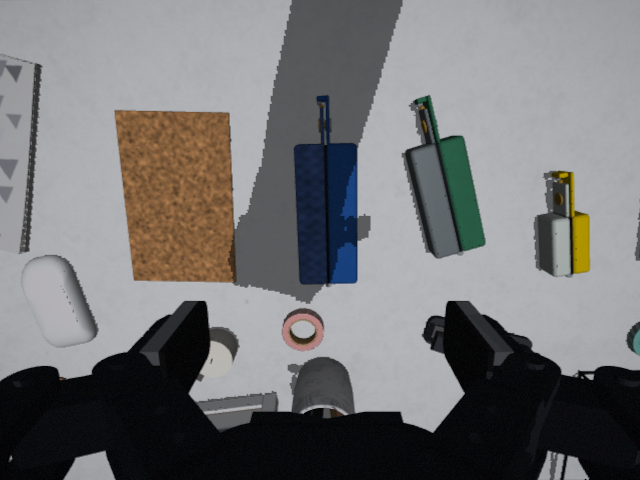

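Run:
```python
from h import *
im=cv2.imread("pics/ba_wrist.png"); s=robot.sense(); k=cam("wrist",s)
m=mask(im,'cork'); m[:, :100]=0; m[:,260:]=0; m[:90]=0; m[300:]=0
m=cv2.morphologyEx(m,cv2.MORPH_CLOSE,np.ones((7,7)))
c=max(cv2.findContours(m,0,2)[0],key=cv2.contourArea)[:,0]
w=toz(k,c,.004)[:,:2].astype(np.float32); r=cv2.minAreaRect(w); print("mat",np.round(r[0],4),np.round(r[1],4),r[2])
a=toz(k,[(115,110),(230,112),(236,283),(134,282)],.004); print(a.round(4)[:,:2].tolist(),a.mean(0), ang(a[3]-a[0]),ang(a[2]-a[1]))
hsv=cv2.cvtColor(im,cv2.COLOR_BGR2HSV); m=cv2.inRange(hsv,(105,90,20),(130,255,255)); m[:, :280]=0;m[:,380:]=0;m[:135]=0;m[300:]=0
m=cv2.morphologyEx(m,cv2.MORPH_CLOSE,np.ones((7,7)));m=cv2.morphologyEx(m,cv2.MORPH_OPEN,np.ones((15,15)))
c=max(cv2.findContours(m,0,2)[0],key=cv2.contourArea)[:,0]; print(cv2.boundingRect(c))
w=toz(k,c,.034)[:,:2].astype(np.float32); r=cv2.minAreaRect(w); print("blue",np.round(r[0],4),np.round(r[1],4),r[2])
case(k,(325.3,145),(328,283))
cv2.imwrite("pics/ba_z.png",cv2.resize(im[85:300,270:390],None,fx=2.7,fy=2.7,interpolation=cv2.INTER_CUBIC))
```

```text
mat [ 0.5228 -0.3137] [0.1195 0.189 ] 87.92939758300781
[[0.4263, -0.369], [0.4302, -0.2489], [0.6209, -0.2569], [0.6177, -0.3764]] [ 0.52380225 -0.31277852  0.004     ] -2.211975509497517 -2.426074551511095
(295, 144, 62, 140)
blue [ 0.5373 -0.1497] [0.1478 0.062 ] 0.2111257016658783
wall [ 0.4649 -0.1495  0.034 ] len 0.1464 yaw 0.21 stud [ 0.4469 -0.1496  0.034 ]
```

View pics/ba_z.png

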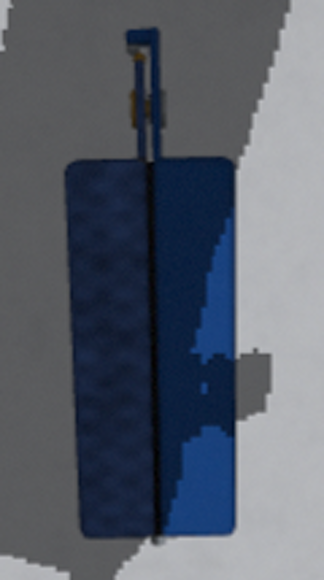

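```bash
python3 -m creep '0 0 1.2 1.35 0.15 -2 0;0 0 1.2 1.35 0.15 -5 0;0 0 1.2 1.35 0.15 -9 0;0 0 1.2 1.35 0.15 -13 0;0 0 1.2 1.35 0.15 -17 0;0 0 1.2 1.35 0.15 -20 0;0 0 1.2 1.35 0.15 -22 0;0 0 1.2 1.35 0.15 -23.5 0;0 0 1.2 1.35 0.15 -23.5 0;0 0 1.2 1.35 0.15 -23.5 0'
python3 - <<'E'
from h import *
k,im,s=snap("wrist","bb_wrist"); print(s['clock'],s['tcp_pos'],s['ee_rot'],s['finger_gap'],s['force'])
E
```

```text
clock: 33.15
tcp_pos: [0.5373, -0.1486, 0.0212]
ee_rot: [-0.003, 1.0, 0.0, -0.001]
force: [-0.0, -0.4, 1.0]
finger_gap: 0.0848
33.15 [ 0.53727761 -0.14857601  0.0212019 ] [-3.15824673e-03  9.99994613e-01  3.41048202e-04 -8.26397274e-04] 0.08475690140725127 [-0.03691333 -0.40731348  1.01494847]
```

View pics/bb_wrist.png

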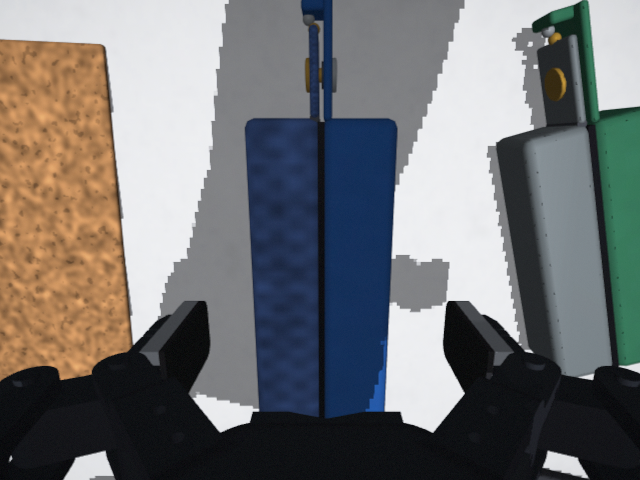

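```bash
python3 -m creep '0 0 0 0 -0.1 -1 0;0 0 0 0 -0.1 -2.5 0;0 0 0 0 -0.1 -4 0;0 0 0 0 -0.1 -5 0;0 0 0 0 -0.1 -5.3 0;0 0 0 0 -0.1 -5.3 0'
python3 - <<'E'
from h import *
k,im,s=snap("wrist","bc_wrist"); print(s['clock'],s['tcp_pos'],s['ee_rot'],s['finger_gap'],s['force'])
E
```

```text
clock: 33.7
tcp_pos: [0.5375, -0.1511, -0.0318]
ee_rot: [-0.002, 1.0, 0.0, -0.0]
force: [-0.7, 0.7, 0.5]
finger_gap: 0.0856
33.7 [ 0.53745846 -0.15105957 -0.03184324] [-2.14365985e-03  9.99997610e-01  1.13542897e-04 -4.13846412e-04] 0.08556286135122304 [-0.65748249  0.65711869  0.49651155]
```

View pics/bc_wrist.png

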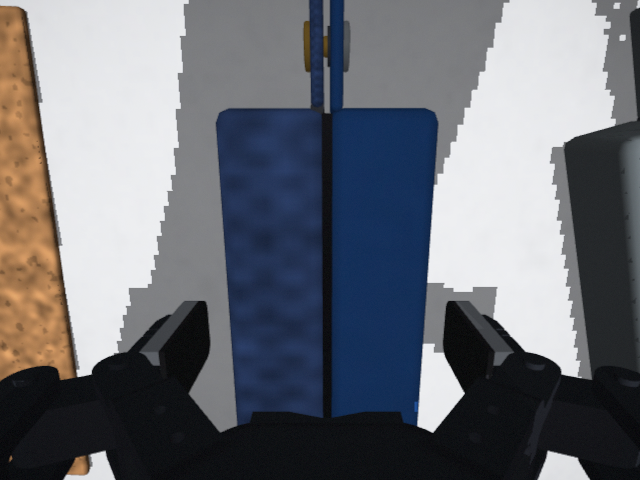

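```bash
python3 -m creep '0 0 0 0 0 -0.5 0;0 0 0 0 0 -1 0;0 0 0 0 0 -1 0;0 0 0 0 0 -1 0.1;0 0 0 0 0 -1 0.2;0 0 0 0 0 -1 0.3;0 0 0 0 0 -1 0.4;0 0 0 0 0 -1 0.4;0 0 0 0 0 -1 0.4;0 0 0 0 0 -1 0.4'
python3 - <<'E'
from h import *
k,im,s=snap("wrist","bd_wrist"); print(s['clock'],s['tcp_pos'],s['ee_rot'],s['finger_gap'],s['force'])
E
```

```text
clock: 34.58
tcp_pos: [0.5382, -0.1512, -0.0409]
ee_rot: [-0.002, 1.0, 0.0, 0.0]
force: [-1.1, 0.8, 4.7]
finger_gap: 0.0632
34.5833 [ 0.53816783 -0.15118946 -0.04092371] [-2.15386695e-03  9.99997585e-01  8.99756736e-08  4.36433489e-04] 0.06319986095912353 [-1.08623024  0.84496177  4.65958178]
```

View pics/bd_wrist.png

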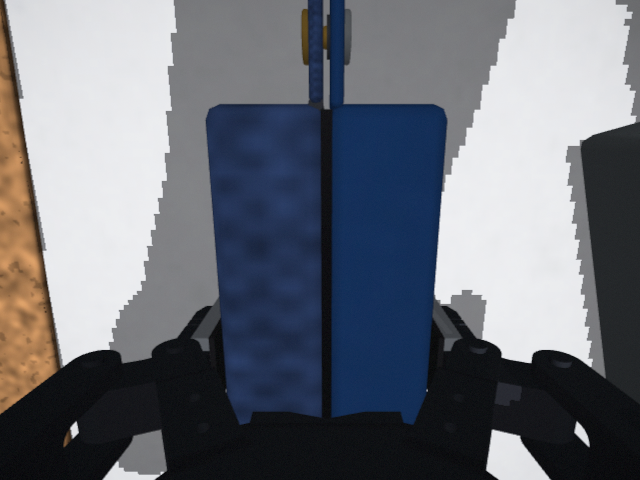

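```bash
python3 -m creep '0 0 0 0 0 0.5 0.4;0 0 0 0 0 1.5 0.4;0 0 0 0 0 3 0.4;0 0 0 0 0 4.5 0.4;0 0 0 0 -1 5.5 0.4;0 0 -1 -0.5 -3 6 0.4;0 0 -2 -1 -6 6 0.4;0 0 -2.4 -1.4 -9 6 0.4;0 0 -2.4 -1.4 -12 6 0.4;0 0 -2.4 -1.4 -14.5 6 0.4;0 0 -2.4 -1.4 -15.8 6 0.4;0 0 -2.4 -1.4 -16.2 6 0.4;0 0 -2.4 -1.4 -16.2 6 0.4;0 0 -2.4 -1.4 -16.2 6 0.4'
python3 - <<'E'
from h import *
k,im,s=snap("wrist","be_wrist"); print(s['clock'],s['tcp_pos'],s['ee_rot'],s['finger_gap'],s['force'])
print(proj(k,[[.4263,-.369,.004],[.4302,-.2489,.004]]))
E
```

```text
clock: 35.8
tcp_pos: [0.5234, -0.3125, 0.0183]
ee_rot: [0.019, 1.0, 0.001, -0.0]
force: [-0.3, 0.6, -3.1]
finger_gap: 0.0627
35.8 [ 0.52339956 -0.31248146  0.01829954] [ 1.87496889e-02  9.99823995e-01  5.18230605e-04 -3.99958455e-04] 0.06272313242291466 [-0.33313432  0.64155989 -3.11609697]
[[194.03227013  72.75689655]
 [455.43825713  71.45432208]]
```

View pics/be_wrist.png

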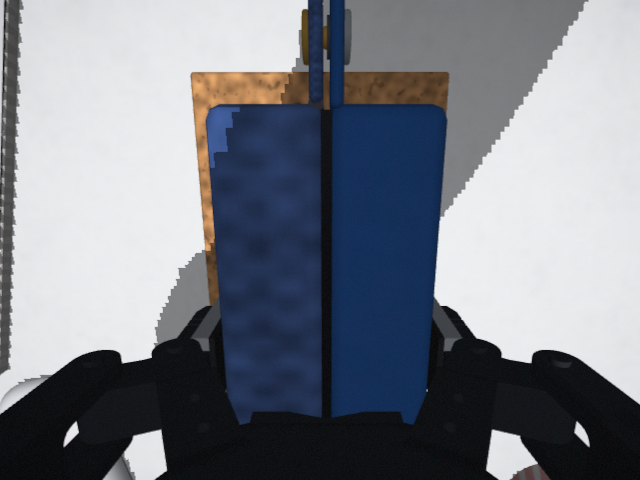

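Run:
```python
from h import *
s=robot.sense(); k=cam("wrist",s)
for z in (.091,.093,.095):
  p=toz(k,[(326,106),(208,112),(446,112)],z); print(p.round(4).tolist(), np.linalg.norm(p[1]-p[2]))
p=toz(k,[(191,72),(449,72)],.004);print(p.mean(0), np.linalg.norm(p[1]-p[0]))
```

```text
[[0.4496, -0.309, 0.091], [0.45, -0.3397, 0.091], [0.4523, -0.2779, 0.091]] 0.06189125710306147
[[0.4498, -0.309, 0.093], [0.4501, -0.3391, 0.093], [0.4524, -0.2785, 0.093]] 0.060734701643225
[[0.4499, -0.309, 0.095], [0.4503, -0.3386, 0.095], [0.4525, -0.279, 0.095]] 0.05957814618338854
[ 0.42826398 -0.31079482  0.004     ] 0.11864847753132206
```

```bash
python3 -m creep '0 0 0 -0.1 -0.27 -1 0.4;0 0 0 -0.1 -0.27 -2.5 0.4;0 0 0 -0.1 -0.27 -4 0.4;0 0 0 -0.1 -0.27 -4.8 0.4;0 0 0 -0.1 -0.27 -5.2 0.4;0 0 0 -0.1 -0.27 -5.4 0.4;0 0 0 -0.1 -0.27 -5.4 0.4;0 0 0 -0.1 -0.27 -5.4 0.4'
```

```text
clock: 36.52
tcp_pos: [0.5232, -0.316, -0.0348]
ee_rot: [0.019, 1.0, -0.0, 0.0]
force: [-0.3, -0.2, -3.2]
finger_gap: 0.0635
```

```bash
python3 -m creep '0 0 0 0 0 -0.1 0.4;0 0 0 0 0 -0.2 0.4;0 0 0 0 0 -0.2 0.4'; python3 -m creep '0 0 0 0 0 0 0.25;0 0 0 0 0 0 0.15;0 0 0 0 0 0 0.05;0 0 0 0 0 0 0;0 0 0 0 0 0.5 0;0 0 0 0 0 2 0;0 0 0 0 0 5 0;0 0 0 0 0 9 0;0 0 0 0 0 13 0;0 0 0 0 0 17 0;0 0 0 0 0 21 0;0 0 0 0 4 25 0;0 0 0 0 8 28 0;0 0 0 0 10 29 0;0 0 0 0 10 29 0;0 0 0 0 10 29 0'
python3 - <<'E'
from h import *
k,im,s=snap("wrist","bf_wrist"); print(s['clock'],s['tcp_pos'],s['ee_rot'],s['finger_gap'],s['force'])
E
```

```text
clock: 36.77
tcp_pos: [0.5233, -0.3162, -0.0368]
ee_rot: [0.019, 1.0, -0.0, 0.001]
force: [0.6, -0.3, -2.3]
finger_gap: 0.0631
clock: 38.1
tcp_pos: [0.5236, -0.2146, 0.2554]
ee_rot: [0.017, 1.0, -0.001, 0.002]
force: [0.5, -0.1, -0.5]
finger_gap: 0.0856
38.1 [ 0.52364897 -0.21458666  0.25544622] [ 1.73911748e-02  9.99845900e-01 -8.84449585e-04  2.22284133e-03] 0.08562659675527393 [ 0.5083492  -0.14199236 -0.52681168]
```

View pics/bf_wrist.png

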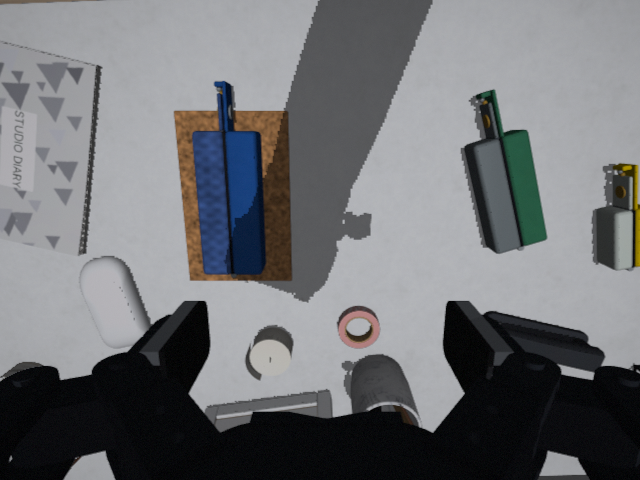

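Run:
```python
from h import *
im=cv2.imread("pics/bf_wrist.png"); s=robot.sense(); k=cam("wrist",s)
w,y,_=case(k,(499,138),(521,249)); u=np.array([np.cos(np.radians(y)),np.sin(np.radians(y)),0]); print("green centre",w+.06*u)
w,y,_=case(k,(224,131),(232,274),.038); u=np.array([np.cos(np.radians(y)),np.sin(np.radians(y)),0]); print("blue centre",w+.075*u)
a=toz(k,[(175,111),(288,111),(292,281),(190,281)],.004); print(a.round(4)[:,:2].tolist(),a.mean(0), ang(a[3]-a[0]),ang(a[2]-a[1]))
cv2.imwrite("pics/bf_z.png",cv2.resize(im[70:300,160:310],None,fx=2.6,fy=2.6,interpolation=cv2.INTER_CUBIC))
```

```text
wall [ 0.4641 -0.0423  0.034 ] len 0.1195 yaw 15.69 stud [ 0.4467 -0.0472  0.034 ]
green centre [ 0.52181513 -0.02611072  0.034     ]
wall [ 0.4478 -0.3115  0.038 ] len 0.1471 yaw -2.63 stud [ 0.4298 -0.3107  0.038 ]
blue centre [ 0.5226882  -0.31491584  0.038     ]
[[0.4252, -0.3689], [0.4294, -0.2513], [0.6177, -0.2582], [0.6134, -0.3771]] [ 0.52142291 -0.31388288  0.004     ] -2.5025562946414013 -2.097767230213152
```

View pics/bf_z.png

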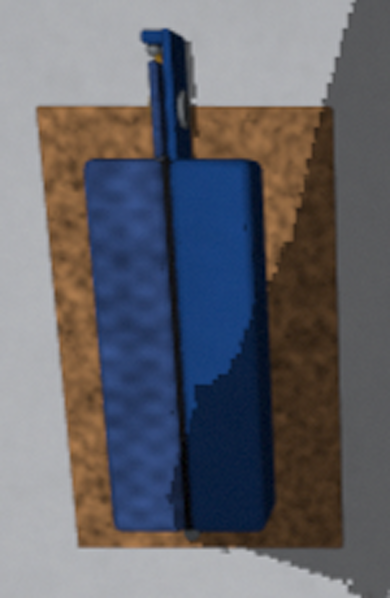

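```bash
python3 -m creep '0 0 4 0 3 0 0;0 0 8 0 7 0 0;0 0 12 0 11 0 0;0 0 16 0 15 0 0;0 0 17.6 0 17.5 0 0;0 0 17.6 0 18.6 0 0;0 0 17.6 0 18.8 0 0;0 0 17.6 0 18.8 0 0;0 0 17.6 0 18.8 0 0'
python3 - <<'E'
from h import *
k,im,s=snap("wrist","bg_wrist"); print(s['clock'],s['tcp_pos'],s['ee_rot'],s['finger_gap'],s['force'])
cv2.imwrite("pics/bg_z.png",cv2.resize(im[70:310,200:450],None,fx=2.5,fy=2.5,interpolation=cv2.INTER_CUBIC))
E
```

```text
clock: 38.9
tcp_pos: [0.5228, -0.0293, 0.2519]
ee_rot: [-0.133, 0.991, -0.0, -0.001]
force: [0.2, -0.4, -0.2]
finger_gap: 0.0853
38.9 [ 0.52282514 -0.02932226  0.25192511] [-1.33428829e-01  9.91058213e-01 -2.20040647e-04 -5.64312013e-04] 0.08527481128061651 [ 0.23451746 -0.37988262 -0.16068494]
```

View pics/bg_z.png

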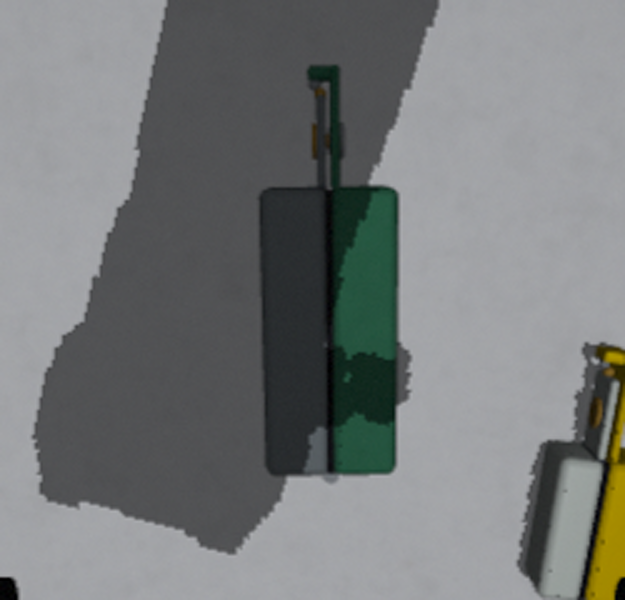

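```bash
cat >> h.py <<'E'
def ctr(k,s,a,b,c,d,z=.034):
    "pixels: seam near,far; left,right mid edges"
    p=toz(k,[a,b,c,d],z); m=(p[0]+p[1])/2; m2=(p[2]+p[3])/2
    yaw=ang(p[1]-p[0]); Rt=R.from_quat(s['ee_rot']).as_matrix()
    print("centre",m.round(4),"LR mid",m2.round(4),"L %.4f W %.4f"%(np.linalg.norm(p[1]-p[0]),np.linalg.norm(p[3]-p[2])),"yaw %.2f tool %.2f"%(yaw,ang(Rt[:,1])-90),"shift",((m-s['tcp_pos'])*100).round(2))
    return m,yaw
E
python3 - <<'E'
from h import *
s=robot.sense(); k=cam("wrist",s); z=lambda x,y:(200+x/2.5,70+y/2.5)
ctr(k,s,z(331,187),z(332,475),z(263,330),z(396,330))
E
```

```text
centre [ 0.5212 -0.022   0.034 ] LR mid [ 0.5188 -0.0235  0.034 ] L 0.1191 W 0.0545 yaw 15.76 tool 15.31 shift [ -0.17   0.75 -21.81]
```

```bash
python3 -m creep '0 0 0.4 -0.15 0.7 -2 0;0 0 0.4 -0.15 0.7 -6 0;0 0 0.4 -0.15 0.7 -10 0;0 0 0.4 -0.15 0.7 -14 0;0 0 0.4 -0.15 0.7 -18 0;0 0 0.4 -0.15 0.7 -21 0;0 0 0.4 -0.15 0.7 -23 0;0 0 0.4 -0.15 0.7 -24 0;0 0 0.4 -0.15 0.7 -24 0;0 0 0.4 -0.15 0.7 -24 0'
python3 - <<'E'
from h import *
k,im,s=snap("wrist","bh_wrist"); print(s['clock'],s['tcp_pos'],s['ee_rot'],s['finger_gap'],s['force'])
E
```

```text
clock: 39.78
tcp_pos: [0.5216, -0.0217, 0.0131]
ee_rot: [-0.137, 0.991, -0.0, 0.0]
force: [0.0, -0.8, -0.4]
finger_gap: 0.0857
39.7833 [ 0.521597   -0.02173022  0.01308723] [-1.37138962e-01  9.90551816e-01 -5.87505734e-05  3.16430232e-05] 0.08573734116039201 [ 0.00138704 -0.80069351 -0.35553861]
```

View pics/bh_wrist.png

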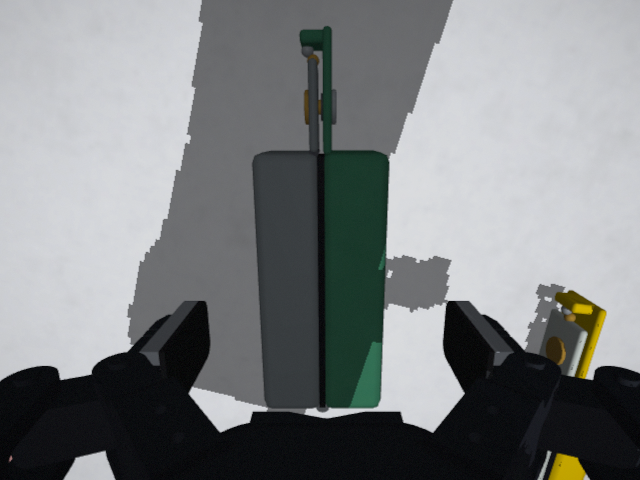

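```bash
python3 -m creep '0 0 0 0 -0.15 -1.5 0;0 0 0 0 -0.15 -3 0;0 0 0 0 -0.15 -4.3 0;0 0 0 0 -0.15 -5 0;0 0 0 0 -0.15 -5.3 0;0 0 0 0 -0.15 -5.3 0;0 0 0 0 -0.15 -5.3 0.15;0 0 0 0 -0.15 -5.3 0.3;0 0 0 0 -0.15 -5.3 0.4;0 0 0 0 -0.15 -5.3 0.48;0 0 0 0 -0.15 -5.3 0.48;0 0 0 0 -0.15 -5.3 0.48;0 0 0 0 -0.15 -5.3 0.48'; python3 -m creep '0 0 0 0 0 0.5 0.48;0 0 0 0 0 1.5 0.48;0 0 0 0 0 3.5 0.48;0 0 0 0 0 6 0.48;0 0 0 0 0 8.5 0.48;0 0 0 0 0 10 0.48;0 0 0 0 0 10 0.48'
python3 - <<'E'
from h import *
k,im,s=snap("wrist","bi_wrist"); print(s['clock'],s['tcp_pos'],s['ee_rot'],s['finger_gap'],s['force'])
E
```

```text
clock: 40.92
tcp_pos: [0.5224, -0.0225, -0.0391]
ee_rot: [-0.138, 0.99, -0.0, 0.001]
force: [-0.4, -0.4, 5.7]
finger_gap: 0.0552
clock: 41.5
tcp_pos: [0.5235, -0.0224, 0.0638]
ee_rot: [-0.138, 0.99, -0.0, 0.003]
force: [0.7, -0.3, -1.9]
finger_gap: 0.0554
41.5 [ 0.52353082 -0.02242773  0.06376188] [-1.37841939e-01  9.90449705e-01 -4.95885592e-04  2.95567875e-03] 0.0553619272379589 [ 0.73151106 -0.3467278  -1.89205126]
```

View pics/bi_wrist.png

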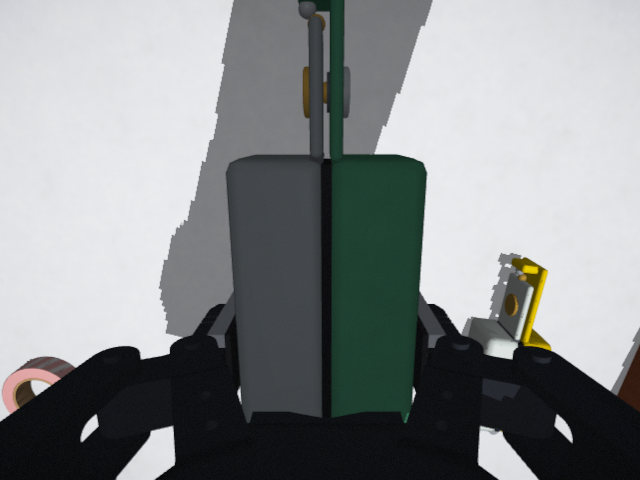

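```bash
python3 -m creep '0 0 -1 0 -1.5 0 0.48;0 0 -4 0 -4.5 0 0.48;0 0 -8 0 -8 0 0.48;0 0 -12 0 -12 0 0.48;0 0 -15 0 -16 0 0.48;0 0 -18 0 -20 0 0.48;0 0 -18 0 -23.5 0 0.48;0 0 -18 0.1 -26.5 0 0.48;0 0 -18 0.1 -28.5 0 0.48;0 0 -18 0.1 -29.3 -1 0.48;0 0 -18 0.1 -29.3 -2 0.48;0 0 -18 0.1 -29.3 -2.9 0.48;0 0 -18 0.1 -29.3 -3.2 0.48;0 0 -18 0.1 -29.3 -3.2 0.48;0 0 -18 0.1 -29.3 -3.2 0.48'
python3 - <<'E'
from h import *
k,im,s=snap("wrist","bj_wrist"); print(s['clock'],s['tcp_pos'],s['ee_rot'],s['finger_gap'],s['force'])
E
```

```text
clock: 42.8
tcp_pos: [0.5221, -0.3139, 0.0272]
ee_rot: [0.018, 1.0, 0.0, -0.0]
force: [0.5, -0.3, -1.9]
finger_gap: 0.0551
42.8 [ 0.52212409 -0.31392813  0.0271689 ] [ 1.79982966e-02  9.99837847e-01  3.61160930e-04 -4.58207727e-04] 0.055141590214195575 [ 0.48473809 -0.30120603 -1.94921604]
```

View pics/bj_wrist.png

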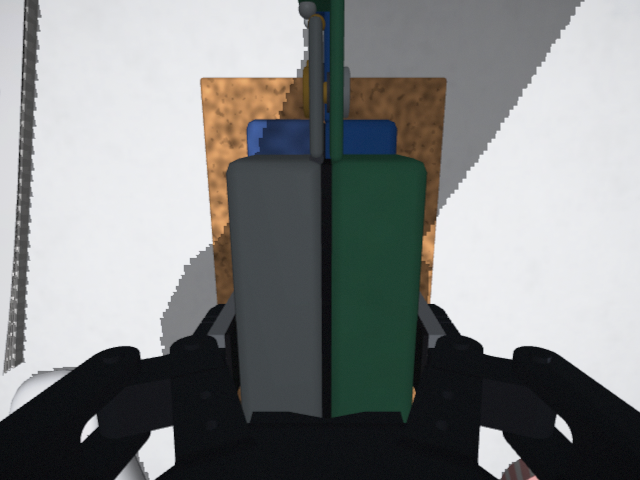

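Run:
```python
from h import *
im=cv2.imread("pics/bj_wrist.png"); s=robot.sense(); k=cam("wrist",s)
g=toz(k,[(229,166),(426,166),(327,158)],.1003); b=toz(k,[(247,126),(396,126),(322,122)],.038)
for n,p,h in(("g",g,.06),("b",b,.075)):
    print(n,p.round(4).tolist(),"W %.4f"%np.linalg.norm(p[0]-p[1]),"centre",(np.r_[p[2][0],(p[0]+p[1])[1]/2]+h*np.array([.9992,-.0385])).round(4))
cv2.imwrite("pics/bj_z.png",cv2.resize(im[60:200,180:460],None,fx=2.7,fy=2.7,interpolation=cv2.INTER_CUBIC))
```

```text
g [[0.4629, -0.3379, 0.1003], [0.4648, -0.2848, 0.1003], [0.4618, -0.3114, 0.1003]] W 0.0531 centre [ 0.5217 -0.3137]
b [[0.4507, -0.344, 0.038], [0.4529, -0.2822, 0.038], [0.4502, -0.3129, 0.038]] W 0.0619 centre [ 0.5251 -0.316 ]
```

View pics/bj_z.png

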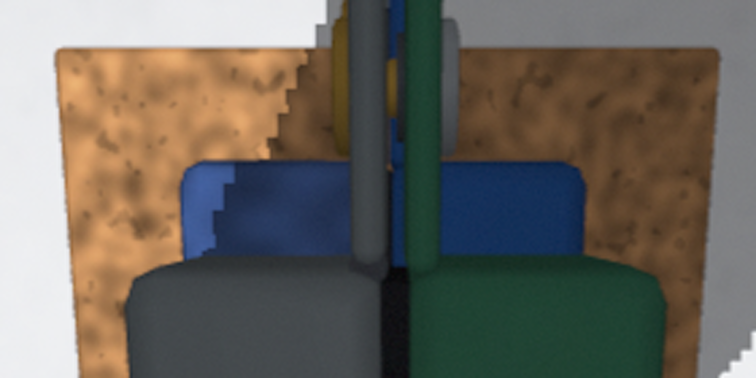

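```bash
python3 -m creep '0 0 -0.1 0.2 -0.21 0 0.48;0 0 -0.1 0.2 -0.21 -0.8 0.48;0 0 -0.1 0.2 -0.21 -1.6 0.48;0 0 -0.1 0.2 -0.21 -2.2 0.48;0 0 -0.1 0.2 -0.21 -2.6 0.48;0 0 -0.1 0.2 -0.21 -2.6 0.48;0 0 -0.1 0.2 -0.21 -2.6 0.48'
python3 - <<'E'
from h import *
snap("wrist","bk_wrist",(180,60,460,300),2.5)
E
```

```text
clock: 43.43
tcp_pos: [0.5238, -0.3173, 0.001]
ee_rot: [0.02, 1.0, 0.0, -0.001]
force: [0.2, 0.4, -1.6]
finger_gap: 0.0553
```

View pics/bk_wrist.png

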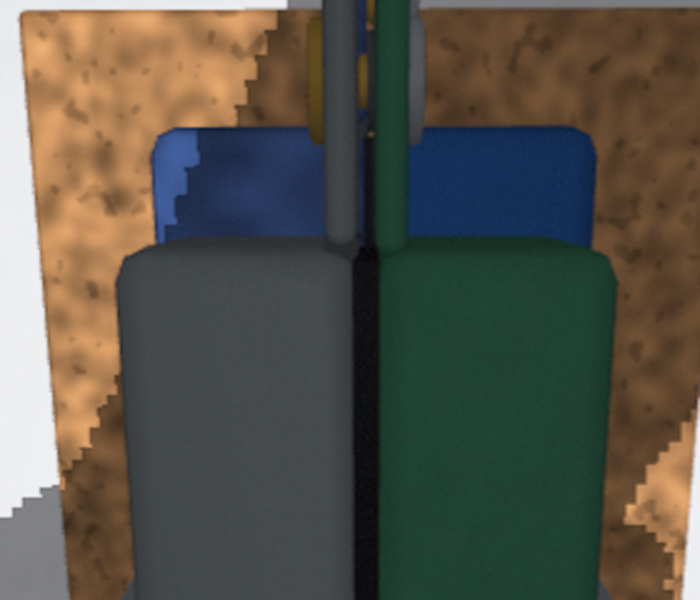

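Run:
```python
from h import *
s=robot.sense(); k=cam("wrist",s)
z=lambda x,y:(180+x/2.5,60+y/2.5)
b=toz(k,[z(375,128)],.037); g=toz(k,[z(366,238)],.042); g2=toz(k,[z(366,252)],.0735);print(s['tcp_pos'],b,g,g2)
b=toz(k,[z(155,145),z(596,145)],.037); g=toz(k,[z(118,275),z(616,275)],.073); print(b.mean(0),g.mean(0))
```

```text
[ 0.52415989 -0.31748577  0.00146625] [[ 0.44925787 -0.31267034  0.037     ]] [[ 0.46402286 -0.31452031  0.042     ]] [[ 0.46416553 -0.31459128  0.0735    ]]
[ 0.45152899 -0.31267452  0.037     ] [ 0.46665384 -0.31456939  0.073     ]
```

```bash
python3 -m creep '0 0 0 0 0.13 0 0.48;0 0 0 0 0.13 0 0.48;0 0 0 0 0.13 -0.15 0.48;0 0 0 0 0.13 -0.25 0.48;0 0 0 0 0.13 -0.25 0.48'; python3 -m creep '0 0 0 0 0 0 0.38;0 0 0 0 0 0 0.3;0 0 0 0 0 0 0.2;0 0 0 0 0 0 0.1;0 0 0 0 0 0 0;0 0 0 0 0 0.5 0;0 0 0 0 0 2 0;0 0 0 0 0 5 0;0 0 0 0 0 9 0;0 0 0 0 0 13 0;0 0 0 0 0 17 0;0 0 0 0 0 21 0;0 0 0 0 0 24 0;0 0 0 0 0 25.5 0;0 0 0 0 0 25.5 0;0 0 0 0 0 25.5 0'
python3 - <<'E'
from h import *
k,im,s=snap("wrist","bl_wrist"); print(s['clock'],s['tcp_pos'],s['ee_rot'],s['finger_gap'],s['force'])
cv2.imwrite("pics/bl_z.png",cv2.resize(im[70:310,200:450],None,fx=2.5,fy=2.5,interpolation=cv2.INTER_CUBIC))
E
```

```text
clock: 43.9
tcp_pos: [0.5243, -0.3162, -0.001]
ee_rot: [0.02, 1.0, 0.0, 0.0]
force: [-0.6, 1.1, -1.5]
finger_gap: 0.0551
clock: 45.23
tcp_pos: [0.5247, -0.3165, 0.2552]
ee_rot: [0.02, 1.0, -0.001, 0.001]
force: [1.1, -0.2, -1.0]
finger_gap: 0.085
45.2333 [ 0.52473934 -0.31645963  0.25523484] [ 1.96848995e-02  9.99805483e-01 -6.10427310e-04  1.06259502e-03] 0.08501578634862361 [ 1.14437225 -0.24087686 -0.96072206]
```

View pics/bl_z.png

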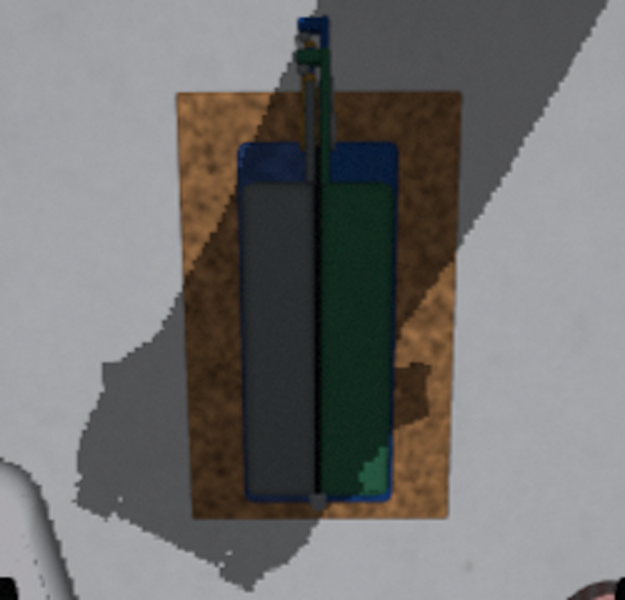

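Run:
```python
from h import *
s=robot.sense(); k=cam("wrist",s); z=lambda x,y:(200+x/2.5,70+y/2.5)
ctr(k,s,z(317,183),z(319,496),z(243,330),z(394,330),.072)
ctr(k,s,z(318,143),z(319,502),z(240,330),z(396,330),.038)
a=toz(k,[z(177,93),z(462,92),z(448,518),z(193,518)],.004); print(a.mean(0))
```

```text
centre [ 0.5221 -0.3143  0.072 ] LR mid [ 0.5161 -0.3139  0.072 ] L 0.1181 W 0.0562 yaw -1.85 tool -2.26 shift [ -0.21   0.19 -18.17]
centre [ 0.522  -0.3139  0.038 ] LR mid [ 0.5215 -0.3141  0.038 ] L 0.1470 W 0.0635 yaw -2.04 tool -2.26 shift [ -0.23   0.22 -21.57]
[ 0.52133058 -0.31307803  0.004     ]
```

```bash
python3 -m creep '0 0 0 0 3 0 0;0 0 0 0 7 0 0;0 0 0 0 11 0 0;0 0 0 0 15 0 0;0 0 0 0 19 0 0;0 0 0 0 23 0 0;0 0 0 0 27 0 0;0 0 0 0 31 0 0;0 0 0 0 35 0 0;0 0 0 0.5 39 0 0;0 0 0 1 43 0 0;0 0 0 1 47 0 0;0 0 0 1.5 50 0 0;0 0 0 1.5 52 0 0;0 0 0 1.5 52.5 0 0;0 0 0 1.5 52.5 0 0;0 0 0 1.5 52.5 0 0'
python3 - <<'E'
from h import *
k,im,s=snap("wrist","bm_wrist"); print(s['clock'],s['tcp_pos'],s['ee_rot'],s['finger_gap'],s['force'])
E
```

```text
clock: 46.7
tcp_pos: [0.5387, 0.2083, 0.2529]
ee_rot: [0.02, 1.0, -0.001, -0.001]
force: [-0.4, -0.1, 0.8]
finger_gap: 0.0853
46.7 [0.53872848 0.20826441 0.25288524] [ 1.95175391e-02  9.99808812e-01 -6.52946529e-04 -9.89653411e-04] 0.08528874594227662 [-0.42647258 -0.14001889  0.75070959]
```

View pics/bm_wrist.png

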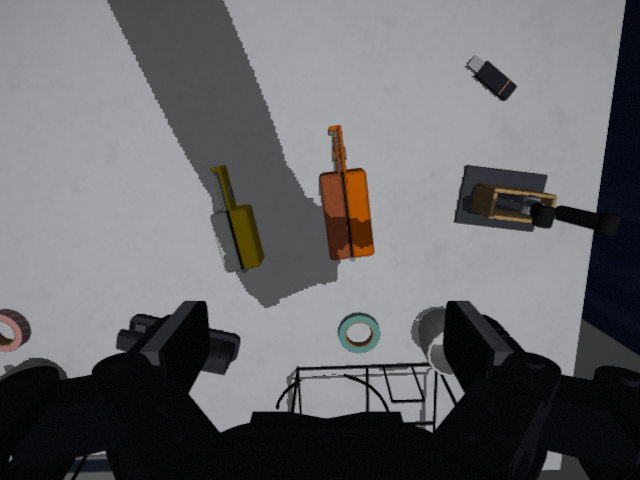

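Run:
```python
from h import *
im=cv2.imread("pics/bm_wrist.png"); s=robot.sense(); k=cam("wrist",s)
ctr(k,s,(344.5,171),(350.5,257.5),(322.5,215),(371.5,213))
cv2.imwrite("pics/bm_z.png",cv2.resize(im[115:275,205:385],None,fx=3.6,fy=3.6,interpolation=cv2.INTER_CUBIC))
```

```text
centre [0.5514 0.2302 0.034 ] LR mid [0.5498 0.2296 0.034 ] L 0.0914 W 0.0508 yaw 2.42 tool -2.29 shift [  1.25   2.24 -21.93]
```

View pics/bm_z.png

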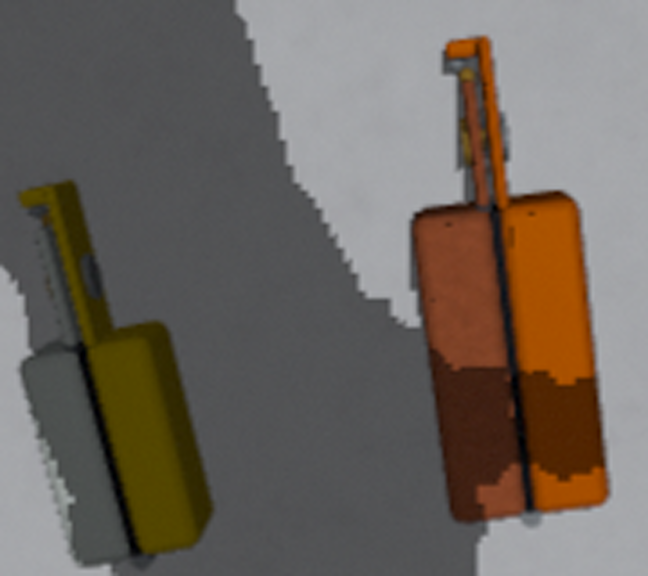

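```bash
python3 -m creep '0 0 2.4 0.6 1.1 -2 0;0 0 4.7 1.25 2.2 -5 0;0 0 4.7 1.25 2.2 -9 0;0 0 4.7 1.25 2.2 -13 0;0 0 4.7 1.25 2.2 -17 0;0 0 4.7 1.25 2.2 -20.5 0;0 0 4.7 1.25 2.2 -23 0;0 0 4.7 1.25 2.2 -24 0;0 0 4.7 1.25 2.2 -24 0;0 0 4.7 1.25 2.2 -24 0'
python3 - <<'E'
from h import *
k,im,s=snap("wrist","bn_wrist"); print(s['clock'],s['tcp_pos'],s['ee_rot'],s['finger_gap'],s['force'])
E
```

```text
clock: 47.58
tcp_pos: [0.5523, 0.23, 0.0151]
ee_rot: [-0.021, 1.0, 0.0, 0.0]
force: [-0.0, -0.4, 0.7]
finger_gap: 0.0855
47.5833 [0.55228414 0.23002283 0.0150532 ] [-2.06832365e-02  9.99786044e-01  4.75610530e-05  2.59698395e-04] 0.08547231248153173 [-0.04581223 -0.40732256  0.74178541]
```

View pics/bn_wrist.png

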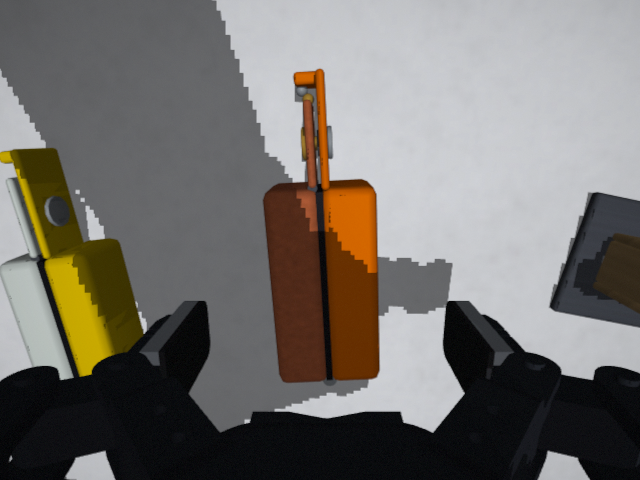

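```bash
python3 -m creep '0 0 2.5 0 0 -1.5 0;0 0 2.5 0 0 -3 0;0 0 2.5 0 0 -4.5 0;0 0 2.5 0 0 -5.2 0;0 0 2.5 0 0 -5.5 0;0 0 2.5 0 0 -5.5 0;0 0 2.5 0 0 -5.5 0.15;0 0 2.5 0 0 -5.5 0.3;0 0 2.5 0 0 -5.5 0.42;0 0 2.5 0 0 -5.5 0.52;0 0 2.5 0 0 -5.5 0.58;0 0 2.5 0 0 -5.5 0.58;0 0 2.5 0 0 -5.5 0.58;0 0 2.5 0 0 -5.5 0.58'; python3 -m creep '0 0 0 0 0 0.5 0.58;0 0 0 0 0 1.5 0.58;0 0 0 0 0 3.5 0.58;0 0 0 0 0 6.5 0.58;0 0 0 0 0 9.5 0.58;0 0 0 0 0 12 0.58;0 0 0 0 0 13 0.58;0 0 0 0 0 13 0.58'
python3 - <<'E'
from h import *
k,im,s=snap("wrist","bo_wrist"); print(s['clock'],s['tcp_pos'],s['ee_rot'],s['finger_gap'],s['force'])
E
```

```text
clock: 48.8
tcp_pos: [0.553, 0.2313, -0.0392]
ee_rot: [-0.043, 0.999, 0.0, 0.001]
force: [-0.6, -0.2, 6.5]
finger_gap: 0.0474
clock: 49.47
tcp_pos: [0.5535, 0.2315, 0.0924]
ee_rot: [-0.043, 0.999, 0.001, 0.003]
force: [-0.6, -0.3, -1.6]
finger_gap: 0.0471
49.4667 [0.55347525 0.23154486 0.09243475] [-4.31551310e-02  9.99064758e-01  9.45761922e-04  2.51992704e-03] 0.04714759185973025 [-0.64679238 -0.28707742 -1.64845241]
```

View pics/bo_wrist.png

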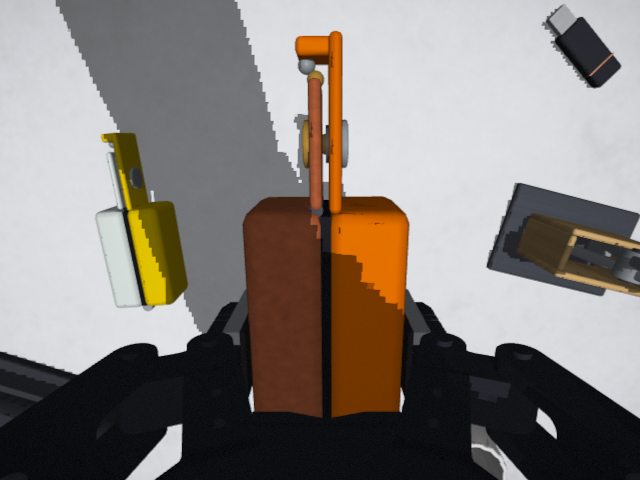

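```bash
python3 -m creep '0 0 0 0 -2 0 0.58;0 0 -1 0 -5 0 0.58;0 0 -2 0 -9 0 0.58;0 0 -3 -0.5 -13 0 0.58;0 0 -4 -1 -17 0 0.58;0 0 -5 -1 -21 0 0.58;0 0 -6 -1.5 -25 0 0.58;0 0 -7 -1.5 -29 0 0.58;0 0 -7 -2 -33 0 0.58;0 0 -7 -2 -37 0 0.58;0 0 -7 -2.5 -41 0 0.58;0 0 -7 -2.5 -45 0 0.58;0 0 -7 -3 -49 0 0.58;0 0 -7 -3 -52 0 0.58;0 0 -7 -3 -54 0 0.58;0 0 -7 -3 -54.7 -1 0.58;0 0 -7 -3 -54.7 -2.3 0.58;0 0 -7 -3 -54.7 -3.2 0.58;0 0 -7 -3 -54.7 -3.2 0.58;0 0 -7 -3 -54.7 -3.2 0.58'
python3 - <<'E'
from h import *
k,im,s=snap("wrist","bp_wrist",(180,60,460,300),2.5); print(s['clock'],s['tcp_pos'],s['ee_rot'],s['finger_gap'],s['force'])
E
```

```text
clock: 51.18
tcp_pos: [0.5207, -0.3147, 0.0553]
ee_rot: [0.017, 1.0, 0.001, -0.002]
force: [-0.1, 0.4, -1.0]
finger_gap: 0.0471
51.1833 [ 0.52074783 -0.31465717  0.05525334] [ 1.74271723e-02  9.99846483e-01  9.88338616e-04 -1.52559487e-03] 0.04707690846806092 [-0.08594939  0.42513203 -0.98730376]
```

View pics/bp_wrist.png

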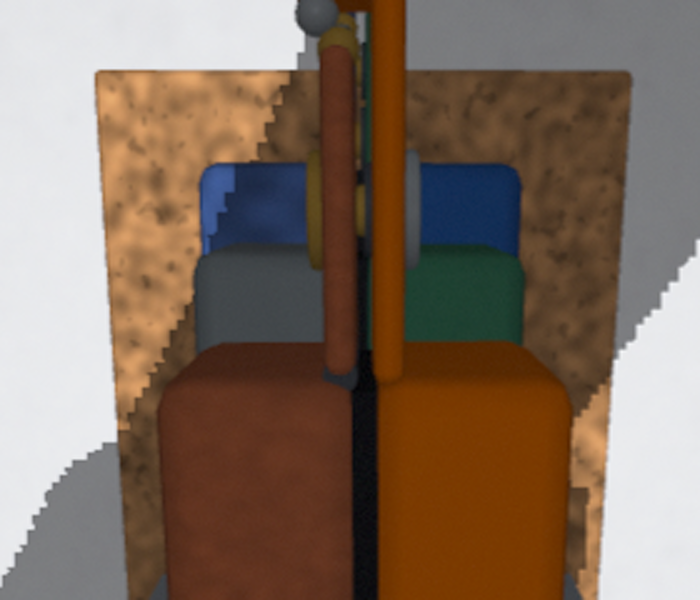

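```bash
python3 -m creep '0 0 0 0.2 -0.1 0 0.58;0 0 0 0.2 -0.1 -0.6 0.58;0 0 0 0.2 -0.1 -1.2 0.58;0 0 0 0.2 -0.1 -1.7 0.58;0 0 0 0.2 -0.1 -1.7 0.58;0 0 0 0.2 -0.1 -1.7 0.58;0 0 0 0.2 -0.1 -1.7 0.58'
python3 - <<'E'
from h import *
k,im,s=snap("wrist","bq_wrist",(180,60,460,300),2.5); print(s['clock'],s['tcp_pos'],s['ee_rot'],s['finger_gap'],s['force'])
E
```

```text
clock: 51.82
tcp_pos: [0.5238, -0.3172, 0.0401]
ee_rot: [0.018, 1.0, 0.0, 0.0]
force: [0.8, -0.7, -1.5]
finger_gap: 0.0472
51.8167 [ 0.52375372 -0.31718158  0.0401231 ] [1.79466050e-02 9.99838947e-01 3.97808759e-06 1.79865447e-06] 0.047247490852494876 [ 0.75675487 -0.65038058 -1.49054699]
```

View pics/bq_wrist.png

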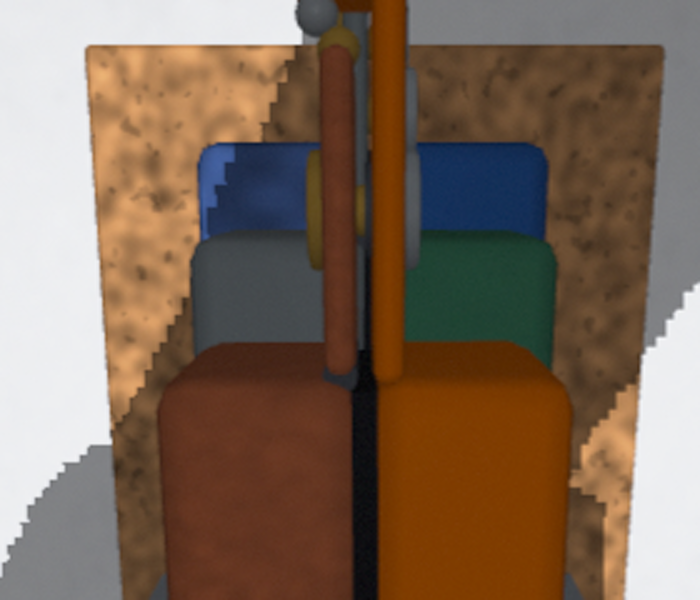

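Run:
```python
from h import *
s=robot.sense(); k=cam("wrist",s); zb=s['tcp_pos'][2]+.0392
z=lambda x,y:(180+x/2.5,60+y/2.5)
g=toz(k,[z(193,270),z(556,270),z(374,236)],.072); b=toz(k,[z(199,165),z(548,165),z(373,144)],.037)
o=toz(k,[z(160,415),z(572,415)],zb+.033); ow=toz(k,[z(365,343),z(365,372)],0)*0
obot=toz(k,[z(365,343)],zb+.001); otop=toz(k,[z(365,378)],zb+.034)
print("zb",zb); print("g",g[:2].mean(0),g[2]); print("b",b[:2].mean(0),b[2]); print("o",o.mean(0),obot,otop,np.linalg.norm(o[0]-o[1]))
```

```text
zb 0.07948343393965407
g [ 0.46873852 -0.31340241  0.072     ] [ 0.46379444 -0.31331633  0.072     ]
b [ 0.45280721 -0.3126912   0.037     ] [ 0.44921514 -0.31266523  0.037     ]
o [ 0.48173169 -0.31520586  0.11248343] [[ 0.47834183 -0.31517583  0.08048343]] [[ 0.47733096 -0.31516637  0.11348343]] 0.04629950282507124
```

```bash
python3 -m creep '0 0 0 0 0.14 0 0.58;0 0 0 0 0.14 -0.3 0.58;0 0 0 0 0.14 -0.55 0.58;0 0 0 0 0.14 -0.7 0.58;0 0 0 0 0.14 -0.75 0.58;0 0 0 0 0.14 -0.75 0.58;0 0 0 0 0.14 -0.75 0.58'
```

```text
clock: 52.45
tcp_pos: [0.5237, -0.3157, 0.0329]
ee_rot: [0.018, 1.0, -0.0, 0.0]
force: [-1.6, 1.2, 2.9]
finger_gap: 0.0473
```

```bash
python3 -m creep '0 0 0 0 0 0 0.48;0 0 0 0 0 0 0.4;0 0 0 0 0 0 0.3;0 0 0 0 0 0 0.2;0 0 0 0 0 0 0.1;0 0 0 0 0 0 0;0 0 0 0 0 0.5 0;0 0 0 0 0 2 0;0 0 0 0 0 5 0;0 0 0 0 0 9 0;0 0 0 0 0 13 0;0 0 0 0 0 17 0;0 0 0 0 0 20 0;0 0 0 0 0 22 0;0 0 0 0 0 22 0;0 0 0 0 0 22 0'
python3 - <<'E'
from h import *
k,im,s=snap("wrist","br_wrist"); print(s['clock'],s['tcp_pos'],s['ee_rot'],s['finger_gap'],s['force'])
cv2.imwrite("pics/br_z.png",cv2.resize(im[70:310,200:450],None,fx=2.5,fy=2.5,interpolation=cv2.INTER_CUBIC))
E
```

```text
clock: 53.78
tcp_pos: [0.5244, -0.3162, 0.2542]
ee_rot: [0.018, 1.0, -0.001, 0.001]
force: [-0.4, 0.1, -0.6]
finger_gap: 0.0852
53.7833 [ 0.5244401  -0.31618279  0.2542113 ] [ 1.79196408e-02  9.99838110e-01 -8.20319797e-04  1.40238313e-03] 0.0852291164085253 [-0.41774239  0.10333966 -0.61810021]
```

View pics/br_z.png

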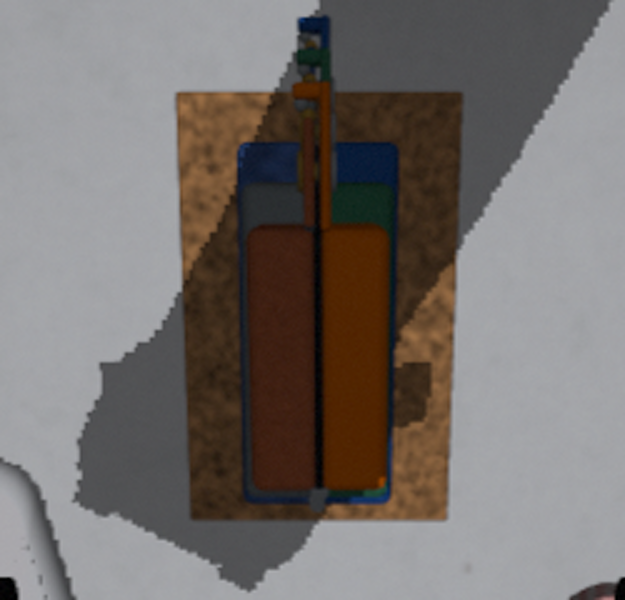

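```bash
python3 -m creep '0 0 0 0 3 0 0;0 0 0 0 7 0 0;0 0 2 0 11 0 0;0 0 4 0 15 0 0;0 0 6 0 19 0 0;0 0 8 0.5 23 0 0;0 0 10 0.5 27 0 0;0 0 12 1 31 0 0;0 0 12 1 35 0 0;0 0 12 1.5 38 0 0;0 0 12 1.5 40 0 0;0 0 12 1.5 40.5 0 0;0 0 12 1.5 40.5 0 0;0 0 12 1.5 40.5 0 0'
python3 - <<'E'
from h import *
k,im,s=snap("wrist","bs_wrist"); print(s['clock'],s['tcp_pos'],s['ee_rot'],s['finger_gap'],s['force'])
E
```

```text
clock: 55.0
tcp_pos: [0.5383, 0.0888, 0.2515]
ee_rot: [-0.087, 0.996, -0.0, -0.001]
force: [0.5, -0.4, 0.4]
finger_gap: 0.0855
55.0 [0.53826303 0.08883254 0.251517  ] [-8.68660173e-02  9.96219483e-01 -3.02589541e-04 -9.71975918e-04] 0.08545070722373725 [ 0.5235881  -0.43974951  0.36263367]
```

View pics/bs_wrist.png

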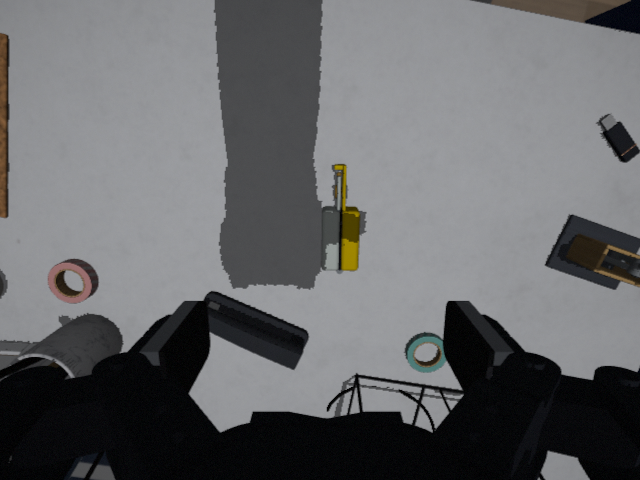

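Run:
```python
from h import *
im=cv2.imread("pics/bs_wrist.png"); s=robot.sense(); k=cam("wrist",s)
ctr(k,s,(340.5,207.5),(340.5,270),(322.5,240),(359,240))
cv2.imwrite("pics/bs_z.png",cv2.resize(im[155:280,300:380],None,fx=4.6,fy=4.6,interpolation=cv2.INTER_CUBIC))
```

```text
centre [0.572  0.1105 0.034 ] LR mid [0.5726 0.1108 0.034 ] L 0.0677 W 0.0383 yaw 10.45 tool 9.91 shift [  3.37   2.21 -21.78]
```

View pics/bs_z.png

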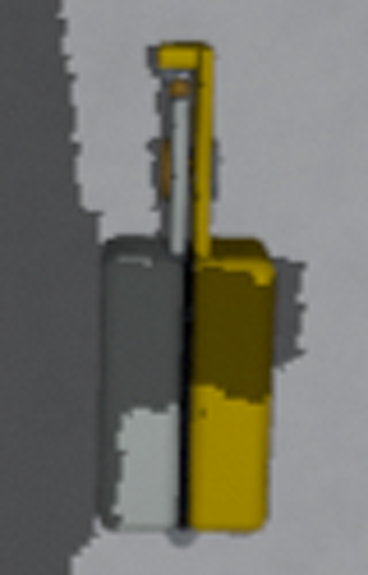

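```bash
python3 -m creep '0 0 0.3 1.5 1 -2 0;0 0 0.3 3.45 2.2 -5 0;0 0 0.3 3.45 2.2 -9 0;0 0 0.3 3.45 2.2 -13 0;0 0 0.3 3.45 2.2 -17 0;0 0 0.3 3.45 2.2 -20.5 0;0 0 0.3 3.45 2.2 -23 0;0 0 0.3 3.45 2.2 -24 0;0 0 0.3 3.45 2.2 -24 0;0 0 0.3 3.45 2.2 -24 0'
python3 - <<'E'
from h import *
k,im,s=snap("wrist","bt_wrist"); print(s['clock'],s['tcp_pos'],s['ee_rot'],s['finger_gap'],s['force'])
E
```

```text
clock: 55.88
tcp_pos: [0.5737, 0.1103, 0.0134]
ee_rot: [-0.089, 0.996, -0.0, 0.0]
force: [-0.2, -0.1, -0.0]
finger_gap: 0.0854
55.8833 [0.5736627  0.11034637 0.01335173] [-8.85922615e-02  9.96067966e-01 -2.08379573e-05  1.31430641e-04] 0.08538631575430096 [-0.18329454 -0.09757022 -0.0399023 ]
```

View pics/bt_wrist.png

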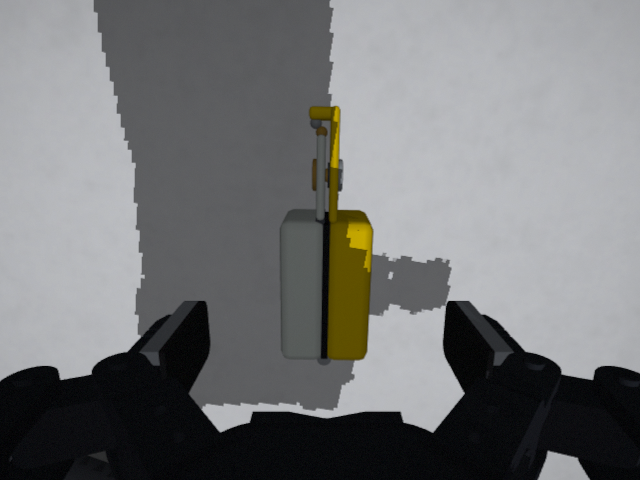

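```bash
python3 -m creep '0 0 -0.8 0 0 -1.5 0;0 0 -0.8 0 0 -3 0;0 0 -0.8 0 0 -4.5 0;0 0 -0.8 0 0 -5 0;0 0 -0.8 0 0 -5.3 0;0 0 -0.8 0 0 -5.3 0;0 0 -0.8 0 0 -5.3 0.15;0 0 -0.8 0 0 -5.3 0.3;0 0 -0.8 0 0 -5.3 0.42;0 0 -0.8 0 0 -5.3 0.52;0 0 -0.8 0 0 -5.3 0.6;0 0 -0.8 0 0 -5.3 0.66;0 0 -0.8 0 0 -5.3 0.66;0 0 -0.8 0 0 -5.3 0.66;0 0 -0.8 0 0 -5.3 0.66'; python3 -m creep '0 0 0 0 0 0.5 0.66;0 0 0 0 0 1.5 0.66;0 0 0 0 0 3.5 0.66;0 0 0 0 0 6.5 0.66;0 0 0 0 0 9.5 0.66;0 0 0 0 0 12.5 0.66;0 0 0 0 0 15 0.66;0 0 0 0 0 15.5 0.66;0 0 0 0 0 15.5 0.66'
python3 - <<'E'
from h import *
k,im,s=snap("wrist","bu_wrist"); print(s['clock'],s['tcp_pos'],s['ee_rot'],s['finger_gap'],s['force'])
E
```

```text
clock: 57.18
tcp_pos: [0.575, 0.1115, -0.038]
ee_rot: [-0.082, 0.997, 0.0, 0.002]
force: [-1.0, 0.1, 10.0]
finger_gap: 0.039
clock: 57.93
tcp_pos: [0.5746, 0.1115, 0.1171]
ee_rot: [-0.082, 0.997, 0.0, 0.002]
force: [1.3, 0.2, -1.8]
finger_gap: 0.0392
57.9333 [0.57457382 0.11148889 0.11707774] [-8.23441544e-02  9.96601698e-01  2.37034290e-04  2.10691963e-03] 0.03916359468733588 [ 1.26567798  0.1955659  -1.77255215]
```

View pics/bu_wrist.png

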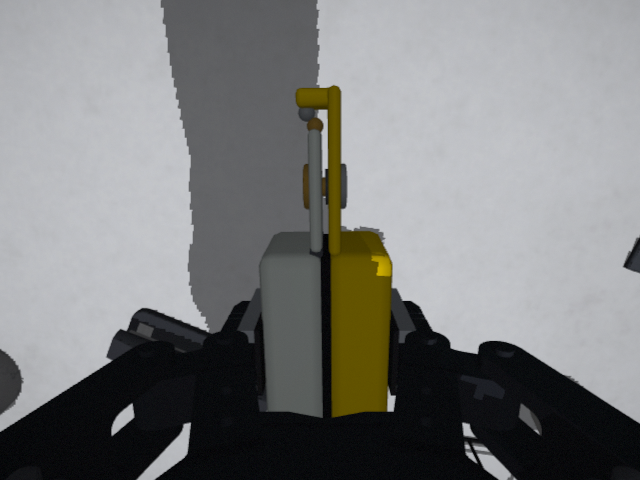

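```bash
python3 -m creep '0 0 0 0 -2 0 0.66;0 0 -2 -0.5 -5 0 0.66;0 0 -4 -1 -9 0 0.66;0 0 -6 -1.5 -13 0 0.66;0 0 -8 -2 -17 0 0.66;0 0 -10 -2.5 -21 0 0.66;0 0 -11.5 -3 -25 0 0.66;0 0 -11.5 -3.5 -29 0 0.66;0 0 -11.5 -4 -33 0 0.66;0 0 -11.5 -4.5 -37 0 0.66;0 0 -11.5 -5 -40 0 0.66;0 0 -11.5 -5 -42 0 0.66;0 0 -11.5 -5 -42.7 0 0.66;0 0 -11.5 -5 -42.7 -1 0.66;0 0 -11.5 -5 -42.7 -2 0.66;0 0 -11.5 -5 -42.7 -2.9 0.66;0 0 -11.5 -5 -42.7 -2.9 0.66;0 0 -11.5 -5 -42.7 -2.9 0.66;0 0 -11.5 -5 -42.7 -2.9 0.66'
python3 - <<'E'
from h import *
k,im,s=snap("wrist","bv_wrist",(180,60,460,300),2.5); print(s['clock'],s['tcp_pos'],s['ee_rot'],s['finger_gap'],s['force'])
E
```

```text
clock: 59.57
tcp_pos: [0.5235, -0.3148, 0.0856]
ee_rot: [0.017, 1.0, 0.0, -0.0]
force: [0.7, -0.4, -1.6]
finger_gap: 0.0393
59.5667 [ 0.52348903 -0.31476592  0.08560998] [ 1.72288510e-02  9.99851567e-01  7.61029593e-05 -6.25883154e-05] 0.03925925335068485 [ 0.65150947 -0.43492696 -1.60279718]
```

View pics/bv_wrist.png

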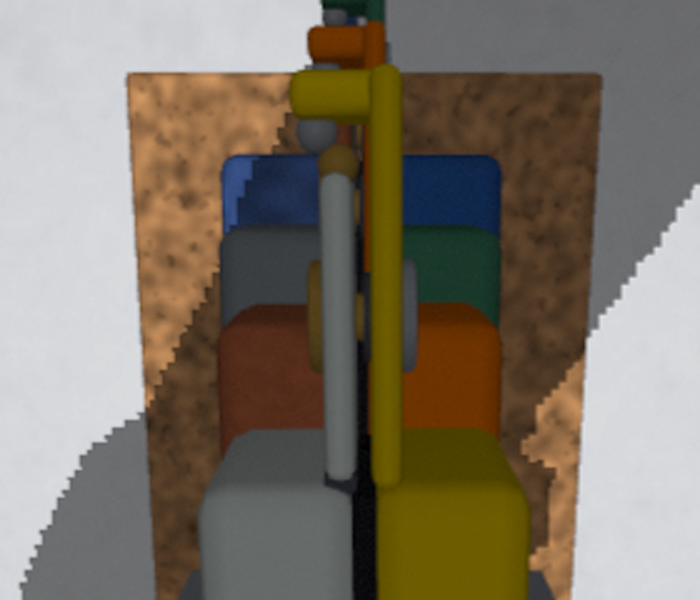

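Descend close and measure.

```bash
python3 -m creep '0 0 -0.1 0.05 -0.05 -0.5 0.66;0 0 -0.1 0.05 -0.05 -1 0.66;0 0 -0.1 0.05 -0.05 -1.3 0.66;0 0 -0.1 0.05 -0.05 -1.3 0.66;0 0 -0.1 0.05 -0.05 -1.3 0.66;0 0 -0.1 0.05 -0.05 -1.3 0.66'
python3 - <<'E'
from h import *
k,im,s=snap("wrist","bw_wrist",(180,60,460,300),2.5); print(s['clock'],s['tcp_pos'],s['ee_rot'],s['finger_gap'],s['force'])
E
```

```text
clock: 60.12
tcp_pos: [0.5237, -0.3163, 0.0726]
ee_rot: [0.019, 1.0, -0.0, -0.0]
force: [-0.3, -0.7, -0.9]
finger_gap: 0.0392
60.1167 [ 0.5237483  -0.31633536  0.07261176] [ 1.88521562e-02  9.99822282e-01 -3.22674395e-06 -1.79157628e-05] 0.03922247835196607 [-0.31371966 -0.72600689 -0.90863685]
```

View pics/bw_wrist.png

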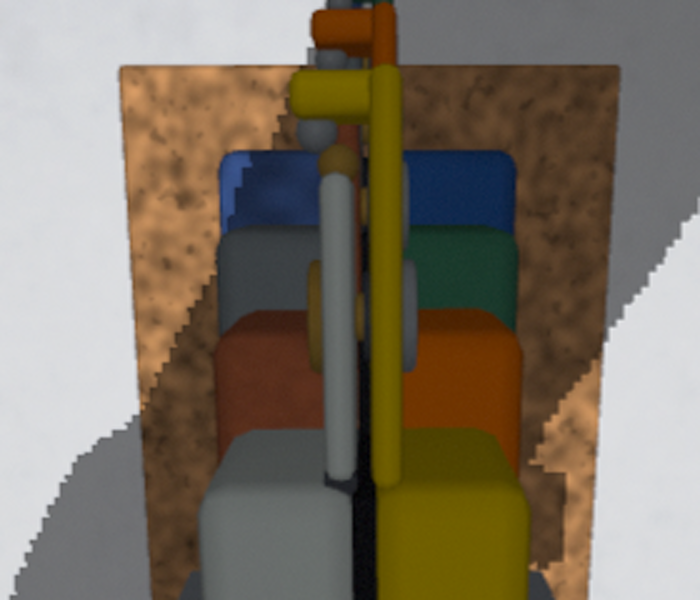

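Run:
```python
from h import *
s=robot.sense(); k=cam("wrist",s); zb=s['tcp_pos'][2]+.038
z=lambda x,y:(180+x/2.5,60+y/2.5)
def q(n,l,r,row,zt,nr,h):
    p=toz(k,[z(l,row),z(r,row)],zt).mean(0); w=toz(k,[z(365,nr)],zt)[0]
    print(n,"y at x=.48: %.4f"%(p[1]-(.48-p[0])*.037),"wall %.4f centre x %.4f"%(w[0],w[0]+h))
q("blue",219,517,170,.037,152,.075); q("green",217,518,255,.071,231,.06)
q("orange",215,522,360,.105,322,.046); q("orange",215,522,360,.105,328,.046)
q("yellow",200,528,515,zb+.033,482,.033); q("yellow bottom",200,528,515,zb+.033,482,.033)
w=toz(k,[z(365,430)],zb+.001)[0]; print("yellow wall bottom",w[0], w[0]+.033)
w=toz(k,[z(365,311)],.073)[0]; print("orange wall bottom",w[0], w[0]+.046)
w=toz(k,[z(365,227)],.039)[0]; print("green wall bottom",w[0], w[0]+.06)
```

```text
blue y at x=.48: -0.3135 wall 0.4493 centre x 0.5243
green y at x=.48: -0.3138 wall 0.4642 centre x 0.5242
orange y at x=.48: -0.3137 wall 0.4763 centre x 0.5223
orange y at x=.48: -0.3137 wall 0.4772 centre x 0.5232
yellow y at x=.48: -0.3144 wall 0.4899 centre x 0.5229
yellow bottom y at x=.48: -0.3144 wall 0.4899 centre x 0.5229
yellow wall bottom 0.49141885977985855 0.5244188597798586
orange wall bottom 0.478388571770071 0.524388571770071
green wall bottom 0.4645488561010117 0.5245488561010117
```

```bash
python3 -m creep '0 0 0 0 0.07 -0.2 0.66;0 0 0 0 0.07 -0.4 0.66;0 0 0 0 0.07 -0.5 0.66;0 0 0 0 0.07 -0.5 0.66;0 0 0 0 0.07 -0.5 0.66'
```

```text
clock: 60.58
tcp_pos: [0.5239, -0.3156, 0.068]
ee_rot: [0.019, 1.0, -0.0, 0.0]
force: [-1.2, 0.8, 2.8]
finger_gap: 0.0392
```

```bash
python3 -m creep '0 0 0 0 0 0 0.58;0 0 0 0 0 0 0.5;0 0 0 0 0 0 0.4;0 0 0 0 0 0 0.3;0 0 0 0 0 0 0.2;0 0 0 0 0 0 0.1;0 0 0 0 0 0 0;0 0 0 0 0 0.5 0;0 0 0 0 0 2 0;0 0 0 0 0 5 0;0 0 0 0 0 9 0;0 0 0 0 0 13 0;0 0 0 0 0 16 0;0 0 0 0 0 18 0;0 0 0 0 0 18.5 0;0 0 0 0 0 18.5 0;0 0 0 0 0 18.5 0'
python3 - <<'E'
from h import *
k,im,s=snap("wrist","bx_wrist"); print(s['clock'],s['tcp_pos'],s['ee_rot'],s['finger_gap'],s['force'])
cv2.imwrite("pics/bx_z.png",cv2.resize(im[70:310,200:450],None,fx=2.5,fy=2.5,interpolation=cv2.INTER_CUBIC))
snap("side","bx_side",(220,120,460,480),1.6)
E
```

```text
clock: 62.0
tcp_pos: [0.5237, -0.3155, 0.2516]
ee_rot: [0.019, 1.0, 0.0, -0.0]
force: [-1.0, 0.2, 0.1]
finger_gap: 0.0855
62.0 [ 0.52370472 -0.31551896  0.25158309] [ 1.88004655e-02  9.99823151e-01  2.39576552e-04 -3.89000405e-04] 0.08547153762081816 [-1.0116804   0.2306184   0.08864004]
```

View pics/bx_z.png

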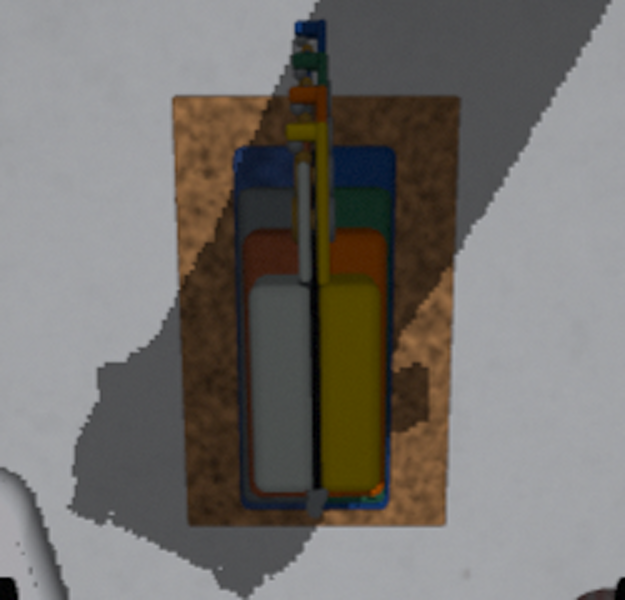

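View pics/bx_side.png

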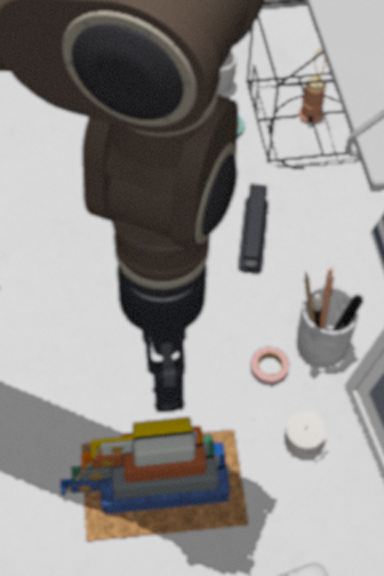

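```bash
python3 - <<'E'
from h import *
snap("side","by_side",(230,90,350,190),5)
E
python3 -c "from cell import robot; print(robot.sign_off())"
```

```text
the job is handed in; nothing more can be done
None
```

View pics/by_side.png

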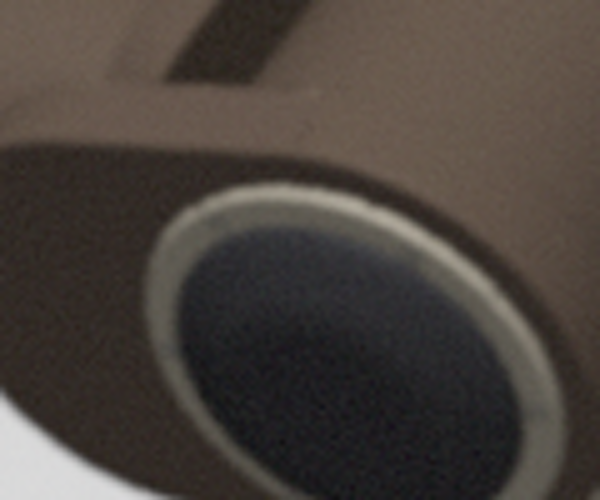

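I closed all four press studs with the pliers, stood the pliers back in their stand, and stacked the cases on the cork mat: large, medium, small, mini. The job was handed in at about 62 s of the 210 s allowed.

- **Studs:** after each squeeze the wrist pictures showed the moving tab shut and staying shut. I had no reading of the snap joints themselves, so this rests on the pictures.
- **Stack:** just before I released the mini, the case centres agreed to within about 1 mm. The large case is about 1.5 mm off the mat's centre. The last wrist and side pictures show the stack flat and centred.
- **Pliers:** they are seated in the sleeve but lean about 2° towards the robot. I left that as it was. My last side picture of the stand was blocked by the arm; the latest clear view of it was at about 55 s.
- **Mini case:** it turned about 6° when the pliers came down, so I realigned before squeezing it. Later it turned out to have been moved about 2 cm, and I measured its position again before gripping it.
- **Disagreement:** the fingertips sat 40 to 50 mm behind the reported TCP, much more than the description says. I set heights from the pictures and the contact forces instead.
- **Bystanders:** no contact with the tape rolls or the candle was seen, and they looked unmoved in the pictures. I did not measure their positions again.

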